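# Load the drying stand

### The job

Get the drying stand ready: slide every ballast ring lying on the bench down over the stand's upright shaft so that they lie flat on one another, and stand the brown bottle upright in the round nest so that it holds the sensing pin down. Once that is done, hang every sample basket by its handle on the stand's hooks, one to a hook, towards the front of the hook just behind its upturned tip, and leave it hanging still. Do not tip the bottle over, and leave the small jar and the stacked dishes where they are.

Things in the scene. Friction and masses are not known exactly. Their poses are not given: they have to be found in the camera images.
- basket_a_centre (a point): Sample basket, one of 2 or 3 alike (None if absent): open box of perforated steel sheet, 60 (its x) x 46 (its y) x 45 mm high, with a rigid upright bail handle; 120 mm high in all, 0.12 kg. Point: the middle, 60 mm above the underside; z up. Half a turn about z gives the same shape.
- basket_a_bar (a point): Same basket's handle: two flat straps (12 mm wide along x, 3 mm thick) rise on the long sides, 52 mm apart over their outer faces along y, to a 6 mm round cross bar along y whose ends are 8 mm lower than its middle. Point: centre line of the bar's middle, 117 mm above the underside. Window under the bar 46 mm wide, 60 mm high. Pinch both straps about 25 mm below this point.
- basket_b_centre (a point): Sample basket, one of 2 or 3 alike (None if absent): open box of perforated steel sheet, 60 (its x) x 46 (its y) x 45 mm high, with a rigid upright bail handle; 120 mm high in all, 0.12 kg. Point: the middle, 60 mm above the underside; z up. Half a turn about z gives the same shape.
- basket_b_bar (a point): Same basket's handle: two flat straps (12 mm wide along x, 3 mm thick) rise on the long sides, 52 mm apart over their outer faces along y, to a 6 mm round cross bar along y whose ends are 8 mm lower than its middle. Point: centre line of the bar's middle, 117 mm above the underside. Window under the bar 46 mm wide, 60 mm high. Pinch both straps about 25 mm below this point.
- basket_c_centre (a point): Sample basket, one of 2 or 3 alike (None if absent): open box of perforated steel sheet, 60 (its x) x 46 (its y) x 45 mm high, with a rigid upright bail handle; 120 mm high in all, 0.12 kg. Point: the middle, 60 mm above the underside; z up. Half a turn about z gives the same shape.
- basket_c_bar (a point): Same basket's handle: two flat straps (12 mm wide along x, 3 mm thick) rise on the long sides, 52 mm apart over their outer faces along y, to a 6 mm round cross bar along y whose ends are 8 mm lower than its middle. Point: centre line of the bar's middle, 117 mm above the underside. Window under the bar 46 mm wide, 60 mm high. Pinch both straps about 25 mm below this point.
- ring_a_centre (a point): Ballast ring, one of two or three alike (None if absent): flat dark steel ring, 52 mm outside, 21 mm bore, 18 mm high, about 0.2 kg, lying flat. This point is its centre, half-way up; z is the bore's axis.
- ring_b_centre (a point): Ballast ring, one of two or three alike (None if absent): flat dark steel ring, 52 mm outside, 21 mm bore, 18 mm high, about 0.2 kg, lying flat. This point is its centre, half-way up; z is the bore's axis.
- ring_c_centre (a point): Ballast ring, one of two or three alike (None if absent): flat dark steel ring, 52 mm outside, 21 mm bore, 18 mm high, about 0.2 kg, lying flat. This point is its centre, half-way up; z is the bore's axis.
- bottle_grip (a point): Brown glass reference bottle with a dark cap, 58 mm in diameter, 112 mm tall, about 0.2 kg, standing upright. This point is on its axis, 68 mm above its underside, 44 mm below its top: the height to pinch its straight wall, as many grippers are not deep enough to take it lower; z up the bottle. The cap is 36 mm across and 14 mm high.
- stand: Drying stand, fixed: grey base plate 150 x 580 x 12 mm, posts and a rail with three hooks behind. Origin on the worktop below the middle hook point; hooks point to its -x (front), y along the stand. Posts and rail at x = +85 mm, top 237 mm. The ends of the base (y = +235 and -235 mm) carry the ballast shaft and the nest, either way round.
- hook_1 (a point): Hook of the stand: level 8 mm round rod pointing to the stand's -x, its tip turned up. Point: top of the rod at the middle of the seat, 234 mm above the worktop; axes as the stand's. Rail 85 mm behind (+x), upturned tip 26 to 40 mm in front (-x), its top 15 mm higher than the point. The middle of a hung basket's bar lies 3 mm above the point's height.
- hook_2 (a point): Hook of the stand: level 8 mm round rod pointing to the stand's -x, its tip turned up. Point: top of the rod at the middle of the seat, 234 mm above the worktop; axes as the stand's. Rail 85 mm behind (+x), upturned tip 26 to 40 mm in front (-x), its top 15 mm higher than the point. The middle of a hung basket's bar lies 3 mm above the point's height.
- hook_3 (a point): Hook of the stand: level 8 mm round rod pointing to the stand's -x, its tip turned up. Point: top of the rod at the middle of the seat, 234 mm above the worktop; axes as the stand's. Rail 85 mm behind (+x), upturned tip 26 to 40 mm in front (-x), its top 15 mm higher than the point. The middle of a hung basket's bar lies 3 mm above the point's height.
- shaft_foot (a point): Ballast shaft, fixed on one end of the stand: upright steel rod 16 mm in diameter on a round foot. This point is on the rod's axis at the top of the foot, where the lowest ring lies; z up. The rod rises 62 mm from here, its last 8 mm tapering to 8 mm across.
- nest_floor (a point): Round black nest, fixed on the other end of the stand: floor with a collar 70 mm inside, 80 mm outside, rising 8 mm above the floor. This point is the middle of the floor; z up. A brass sensing pin, 12 mm in diameter, stands 5 mm out of the middle of the floor.
- pin (a joint): Travel of the sensing pin: 0 standing out, 0.005 m pushed flush with the nest floor; its spring needs about 0.6 N at full travel and pushes it back out.
- jar_dark: Bystander: small jar with a black lid, 41 mm across, 33 mm high; origin under its centre.
- petri_pair: Bystander: two stacked clear dishes, 62 mm across, 30 mm high; origin under their centre.
Things that resemble listed ones, but are neither listed nor needed, are in the scene too. What is shaped like the part that bears ring_b_centre but green is not meant.

How it is judged:
On the way, in this order (a step that is already met when the one before it is completed fails the run):
1. all ballast rings are on the shaft and the bottle stands in the nest holding the pin down (horizontal distance between each of ring_a_centre, ring_b_centre, ring_c_centre and shaft_foot below 0.006 m and z of ring_a_centre in the frame of shaft_foot between 0.003 and 0.052 m and angle between each of ring_a_centre, ring_b_centre, ring_c_centre's own z axis and vertical below 0.12 rad and z of ring_b_centre in the frame of shaft_foot between 0.003 and 0.052 m and z of ring_c_centre in the frame of shaft_foot between 0.003 and 0.052 m and value of joint pin above 0.004 m and horizontal distance between bottle_grip and nest_floor below 0.008 m and angle between bottle_grip's own z axis and vertical below 0.1 rad), for 0.3 s.
2. every basket hangs by its handle on a hook (((x of basket_a_bar in the frame of hook_1 between -0.032 and 0.028 m and y of basket_a_bar in the frame of hook_1 between -0.015 and 0.015 m and z of basket_a_bar in the frame of hook_1 between -0.004 and 0.009 m) or (x of basket_a_bar in the frame of hook_2 between -0.032 and 0.028 m and y of basket_a_bar in the frame of hook_2 between -0.015 and 0.015 m and z of basket_a_bar in the frame of hook_2 between -0.004 and 0.009 m) or (x of basket_a_bar in the frame of hook_3 between -0.032 and 0.028 m and y of basket_a_bar in the frame of hook_3 between -0.015 and 0.015 m and z of basket_a_bar in the frame of hook_3 between -0.004 and 0.009 m)) and angle between each of basket_a_bar, basket_b_bar, basket_c_bar's own z axis and vertical below 0.4 rad and ((x of basket_b_bar in the frame of hook_1 between -0.032 and 0.028 m and y of basket_b_bar in the frame of hook_1 between -0.015 and 0.015 m and z of basket_b_bar in the frame of hook_1 between -0.004 and 0.009 m) or (x of basket_b_bar in the frame of hook_2 between -0.032 and 0.028 m and y of basket_b_bar in the frame of hook_2 between -0.015 and 0.015 m and z of basket_b_bar in the frame of hook_2 between -0.004 and 0.009 m) or (x of basket_b_bar in the frame of hook_3 between -0.032 and 0.028 m and y of basket_b_bar in the frame of hook_3 between -0.015 and 0.015 m and z of basket_b_bar in the frame of hook_3 between -0.004 and 0.009 m)) and ((x of basket_c_bar in the frame of hook_1 between -0.032 and 0.028 m and y of basket_c_bar in the frame of hook_1 between -0.015 and 0.015 m and z of basket_c_bar in the frame of hook_1 between -0.004 and 0.009 m) or (x of basket_c_bar in the frame of hook_2 between -0.032 and 0.028 m and y of basket_c_bar in the frame of hook_2 between -0.015 and 0.015 m and z of basket_c_bar in the frame of hook_2 between -0.004 and 0.009 m) or (x of basket_c_bar in the frame of hook_3 between -0.032 and 0.028 m and y of basket_c_bar in the frame of hook_3 between -0.015 and 0.015 m and z of basket_c_bar in the frame of hook_3 between -0.004 and 0.009 m))), for 0.3 s.
At the end, for the whole second after the job is handed in: Rings flat on the shaft (6 mm off axis, tilt 0.12 rad at most); bottle upright in the nest (8 mm), pin in over 4 mm; each basket hangs by its cross bar on a hook (peak 15 mm sideways, 32 mm in front to 28 mm behind the hook point, -4 to 9 mm in height), tilt under 0.4 rad; all at rest (all of step 1 and all of step 2 and linear speed of each of basket_a, basket_b, basket_c, ring_a, ring_b, ring_c, bottle below 0.03 m/s); the robot touches nothing.
It fails at once if a bystander is moved more than 50 mm (distance of any of jar_dark, petri_pair from where it was at the start of the episode above 0.05 m).
It fails at once if the bottle is tipped over (angle between bottle_grip's own z axis and vertical above 0.8 rad).
Of basket_a, basket_b, basket_c only 2 to 3 are there at a start; the rules pass over those that are not, and their reading is None.
Of ring_a, ring_b, ring_c only 2 to 3 are there at a start; the rules pass over those that are not, and their reading is None.
At some moment in a run one of ring_a, ring_b, ring_c, basket_a, basket_b, basket_c may be knocked a few centimetres aside while the robot is not near it.
Once in a run the grip may slacken for a moment while it holds something.
It also fails if it takes over 210 s, if anything falls off the work surface, if the arm or the gripper's body presses on something with over 40 N, if the wrist force passes 120 N, or if a joint passes its speed limit or range.

### The arm

A 6-joint arm with a two-finger parallel gripper is mounted at the origin on a cart in front of the work surface, level with it; the furniture and walls round the work are solid. World frame = base frame: x ahead of the robot, y to its left, z up, the work surface at z = 0. Lengths are in m, angles in rad, forces in N, time in s.
With the tool pointing down it reaches from about 0.4 to 0.925 m from the base axis. Payload 12.5 kg.
Tool frame: the origin (TCP) lies at the very end of the fingers, on their centre line; the grasp point (between the pads) lies 19 mm behind it; z points along the fingers, x is the direction in which the jaws open and shut, and the axes are right-handed (so a half turn about z gives the same grasp; the last joint's range is limited). The gripper opens to 95 mm and grips with 3 to 60 N. Pads are 20 mm wide; open, the fingers measure 119 mm over their backs; the gripper's body (75 mm by 180 mm) begins 59 mm behind the grasp point.
Start: joints at [-1.442, 0.491, 1.559, -0, 1.092, -0.106], TCP at [0.145, -0.608, 0.181] pointing down, gripper open.
Joint ranges: [-3.1, 3.1], [-0.84, 2.19], [0.05, 2.79], [-1.13, 4.28], [0.06, 2.93], [-2.69, 2.69]. Speed limits (rad/s): [2.22, 2.22, 2.79, 3.14, 3.14, 3.14].

### API

Orientations are given as a unit quaternion [w, x, y, z].
In Python, from workcell import manip gives the robot as it stands. The module is installed in compiled form; this text tells all that it offers.
- The arm moves only by the tool step_arm, never from a script. Its argument "commands" is a list that holds one entry, the list of rows, each a list of 7 numbers: the shift along the tool's x, y, z in m, then the turn, a rotation vector about the tool's x, y, z in degrees, then the finger opening in m, from 0 to 0.0951. In form: [[[x, y, z, wx, wy, wz, jaw], ...]]. A call has 1 to 20 rows; each row is the pose to reach, as a shift and turn from the pose commanded when the call began, along the tool's axes at that moment; what a row does not reach only later rows make up. A row lasts 1/12 s, in which the tool goes at most 41.7 mm and 7.16 degrees, less where a joint would pass 70% of its speed; a pose out of reach is approached as far as the arm can. A call with a gripper value outside its range is refused whole. The fingers move at their own pace and stop on an object; "squeeze" is the grip in N (left out, the last holds). Time passes only in rows, so rows that repeat a pose let the fingers close. It gives the time, the measured TCP pose, the force and the opening at its end, in the units of the state.
- manip.get_obs(): the state, without advancing time (a new reading comes with each control period).
- manip.camera(name): name is "scene" or "top"; returns the picture (384x512x3 uint8, blue, green, red); there is no depth.
- manip.camera_model(name): a dict with "camera_matrix" (3x3 intrinsics, pixels), "k1" (the pictures are not rectified: a ray, as slopes to the right and down, at radius r is drawn at 1 + k1 r^2 times it, then the intrinsics apply), "R" (3x3) and "t" (3): a world point X has camera coordinates R X + t. Camera axes: x right, y down, z forward; pixel columns grow to the right and rows downward; lengths in m; the calibration is good to about 2 mm. A picture is of the moment at which its call begins. camera_model takes no time and is no camera call.
- manip.job_done(): hands the job in, once; it reports no verdict.
Trained networks look in the newest picture that a camera, given by its name, has taken for a name from the list of things; names that differ only in an ending like _2 or _b are one class to them, and where a whole thing is asked for, a point or a joint stands for the part that bears it (a point fixed in the world has none). Each returns a list of dicts, best first, with "p" (0 to 1); they miss things now and then, are a little off and sometimes report something else, mostly with a low value. They report only what shows in the picture. A call takes as long as a camera call. They do not tell look-alikes from the thing itself.
- manip.spot_in(camera, thing): "rect" ([left, top, right, bottom] in pixels, round what is visible of it).
The state is a dict: "clock": time; "joints": joint angles; "joint_velocities": joint speeds; "effort": joint torques, N m; "eef_pos": TCP position; "ee_rot": TCP orientation; "contact_force": force on the tool from outside, world axes, zero at the start; "wrist_torque": the same for the moment, N m; "width": opening from 0.0 (shut) to 1.0 (fully open).
Only numpy, scipy, OpenCV 4.12 (cv2) and the standard library are available. Lean on these libraries where they do the work, as an engineer would, in place of code of your own. Each camera call takes 0.05 s, during which the arm holds its last target.

## Working session

There is one attempt and no reset: what is moved stays moved. The work goes in short steps, Python scripts to look and compute and a tool call to move; the robot and the scene stay as the last step left them, time stands still between calls to the robot, and variables do not carry over. Pictures are saved under pics/ and viewed, and the job is handed in when it is done.

Besides the shell and the picture viewer there is one more tool, called after "Emit:" as name(argument=value, ...) on one line, values as JSON. step_arm: Moves the arm, as the interface text tells. Its arguments: {"type":"object","properties":{"commands":{"type":"array","items":{"type":"array","items":{"type":"array","items":{"type":"number"}}}},"squeeze":{"type":"number"}},"required":["commands"]}

```bash
ls; mkdir -p pics; cat > h.py <<'E'
import numpy as np, cv2
from workcell import manip
def model(n):
    m=manip.camera_model(n); return [np.array(m[k],float) for k in("camera_matrix","R","t")]+[float(m["k1"])]
def ray(n,u,v):
    K,R,t,k1=model(n)
    p=cv2.undistortPoints(np.array([[[u,v]]],float),K,np.array([k1,0,0,0.])).reshape(2)
    return -R.T@t, R.T@np.array([p[0],p[1],1.])
def onz(n,u,v,z):
    c,d=ray(n,u,v); s=(z-c[2])/d[2]; return (c+s*d).round(4)
def proj(n,X):
    K,R,t,k1=model(n)
    return cv2.projectPoints(np.atleast_2d(np.array(X,float)),cv2.Rodrigues(R)[0],t,K,np.array([k1,0,0,0.]))[0].reshape(-1,2)
E
python3 - <<'E'
from h import *
for n in("scene","top"):
    im=manip.camera(n); cv2.imwrite(f"pics/{n}0.png",cv2.resize(im,(800,600),interpolation=cv2.INTER_CUBIC))
    cv2.imwrite(f"pics/{n}0raw.png",im)
    K,R,t,k1=model(n); print(n,K.round(1).tolist(),k1,(-R.T@t).round(3),R.round(2).tolist())
print(manip.get_obs())
E
```

```text
pics
scene [[449.7, 0.0, 264.3], [0.0, 449.7, 187.5], [0.0, 0.0, 1.0]] -0.087244465453575 [-0.439 -0.672  1.006] [[0.59, -0.81, 0.01], [-0.48, -0.36, -0.8], [0.65, 0.47, -0.6]]
top [[411.7, 0.0, 253.0], [0.0, 411.7, 195.1], [0.0, 0.0, 1.0]] 0.011859160626497991 [0.401 0.005 1.437] [[0.02, -1.0, -0.01], [-1.0, -0.02, -0.07], [0.07, 0.01, -1.0]]
{'clock': 0.1, 'joints': array([-1.44158585e+00,  4.91510829e-01,  1.55936408e+00,  1.87282340e-06,
        1.09169846e+00, -1.05581679e-01]), 'joint_velocities': array([ 0.0008626 , -0.00225869, -0.00355546, -0.00124311, -0.00136554,
        0.00032471]), 'effort': array([ 3.18677012e-03, -6.13621759e+01, -2.58605450e+01,  6.93675689e-02,
        4.70268354e-02, -6.51581377e-05]), 'eef_pos': array([ 0.14540382, -0.60760934,  0.18032144]), 'ee_rot': array([-3.43210353e-04,  7.85060416e-01, -6.19419004e-01, -3.50228327e-04]), 'contact_force': array([ 0.10310099,  0.51394329, -0.35475787]), 'wrist_torque': array([ 0.01262824, -0.02968946, -0.00198839]), 'width': 0.9993796188381987}
```

View pics/scene0.png

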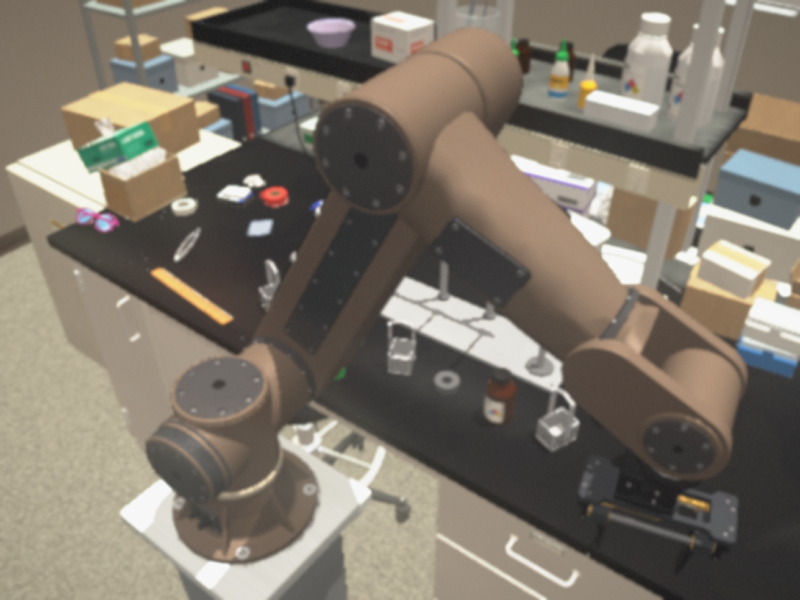

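View pics/top0.png

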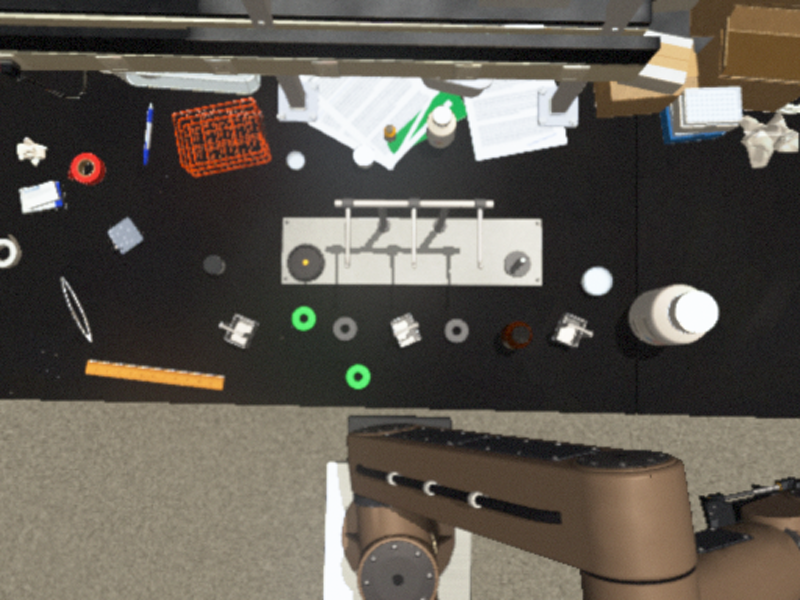

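```bash
python3 - <<'E'
from h import *
im=manip.camera("top")
for th in ["ring_a_centre","basket_a_centre","basket_a_bar","bottle_grip","stand","jar_dark","petri_pair","nest_floor","shaft_foot"]:
    try:
        for d in manip.spot_in("top",th)[:6]: print(th,round(d["p"],2),np.round(d["rect"],1).tolist(), onz("top",(d["rect"][0]+d["rect"][2])/2,(d["rect"][1]+d["rect"][3])/2,{"r":.018,"b":.06}.get(th[0],0)))
    except Exception as e: print(th,e)
c=im[120:260,130:390]; cv2.imwrite("pics/c1.png",cv2.resize(c,(780,420),interpolation=cv2.INTER_CUBIC))
E
```

```text
basket_a_centre 0.56 [250.4, 201.0, 269.2, 219.9] [ 0.4432 -0.0087  0.06  ]
basket_a_bar 0.53 [249.7, 202.6, 265.9, 220.9] [ 0.4387 -0.0021  0.06  ]
bottle_grip 0.84 [320.8, 208.4, 343.3, 227.3] [ 0.424  -0.2502  0.06  ]
bottle_grip 0.21 [181.5, 158.2, 206.3, 178.3] [0.5803 0.2165 0.06  ]
stand 0.58 [180.3, 124.9, 347.3, 183.1] [ 0.6441 -0.019   0.    ]
stand 0.23 [180.9, 154.5, 206.3, 182.1] [0.5879 0.2267 0.    ]
jar_dark 0.7 [131.4, 164.7, 143.0, 175.9] [0.5763 0.4248 0.    ]
petri_pair 0.72 [370.6, 172.0, 388.9, 191.3] [ 0.5553 -0.4265  0.    ]
nest_floor 0.87 [184.2, 158.8, 204.9, 176.3] [0.5906 0.2234 0.    ]
nest_floor 0.5 [371.7, 171.2, 392.6, 191.6] [ 0.5564 -0.4349  0.    ]
nest_floor 0.44 [141.6, 199.1, 165.0, 222.8] [0.4348 0.3626 0.    ]
shaft_foot 0.77 [326.9, 158.8, 338.6, 177.5] [ 0.5993 -0.262   0.    ]
```

View pics/c1.png

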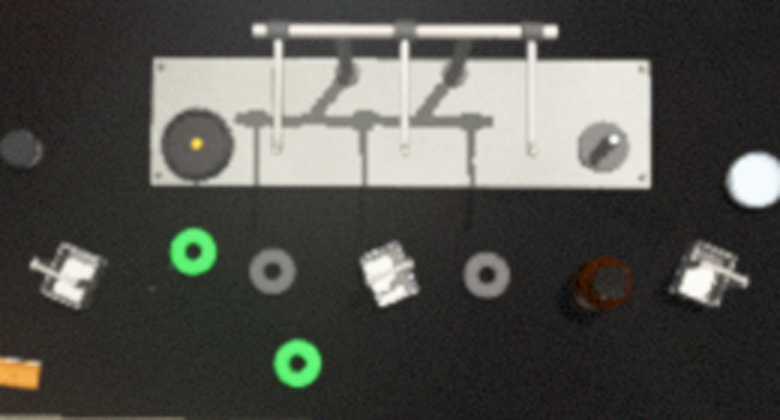

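```bash
python3 - <<'E'
from h import *
im=cv2.imread("pics/top0raw.png")
def P(cx,cy,z): return onz("top",130+(cx-1)/3,120+(cy-1)/3,z)
print("plate",[P(x,y,.012).tolist() for x,y in((152,58),(650,61),(651,187),(150,184))])
print("tips",[P(x,y,.249).tolist() for x,y in((277,149),(405,149),(532,150))])
print("rail",[P(x,y,.237).tolist() for x,y in((278,30),(405,29),(532,31))])
print("nest", P(197,143,.02), "pin",P(197,143,.025),"foot",P(603,147,.02),"shafttop",P(613,140,.082))
f=im.astype(float); hsv=cv2.cvtColor(im,cv2.COLOR_BGR2HSV)
# rings
for cx,cy in((272,271),(487,275)):
    u=int(130+cx/3);v=int(120+cy/3)
    w=f[v-12:v+13,u-12:u+13].mean(2)
    m=(w>60).astype(np.uint8); c,_=cv2.findContours(m,cv2.RETR_EXTERNAL,cv2.CHAIN_APPROX_NONE)
    c=max(c,key=cv2.contourArea); (x,y),r=cv2.minEnclosingCircle(c)
    ww=np.clip(w-30,0,None); yy,xx=np.mgrid[:25,:25]
    mx,my=(ww*xx).sum()/ww.sum(),(ww*yy).sum()/ww.sum()
    print("ring",u-12+x,v-12+y,r,u-12+mx,v-12+my,onz("top",u-12+x,v-12+y,.016),onz("top",u-12+mx,v-12+my,.016))
for n,(x0,y0) in {"L":(135,195),"M":(245,195),"R":(350,195),"B":(312,200)}.items():
    cv2.imwrite(f"pics/b{n}.png",cv2.resize(im[y0:y0+32,x0:x0+35],None,fx=11,fy=11,interpolation=cv2.INTER_CUBIC))
a=[cv2.imread(f"pics/b{n}.png") for n in "LMRB"]
cv2.imwrite("pics/four.png",np.vstack([np.hstack(a[:2]),np.hstack(a[2:])])[:,:800])
E
```

```text
plate [[0.6886, 0.2747, 0.012], [0.6977, -0.3061, 0.012], [0.5503, -0.3085, 0.012], [0.5407, 0.2719, 0.012]]
tips [[0.5544, 0.1057, 0.249], [0.5571, -0.0183, 0.249], [0.5589, -0.1411, 0.249]]
rail [[0.6738, 0.109, 0.237], [0.6776, -0.016, 0.237], [0.6783, -0.1409, 0.237]]
nest [0.5888 0.2177 0.02  ] pin [0.5881 0.217  0.025 ] foot [ 0.5945 -0.2511  0.02  ] shafttop [ 0.5941 -0.2508  0.082 ]
ring 220.60294151306152 209.72058868408203 8.2801513671875 220.31962874032885 209.52436918151565 [0.4439 0.1263 0.016 ] [0.4446 0.1273 0.016 ]
ring 291.8359375 211.09375 8.06457233428955 291.60013639075953 210.7255306452988 [ 0.4448 -0.1197  0.016 ] [ 0.4461 -0.1188  0.016 ]
```

View pics/four.png

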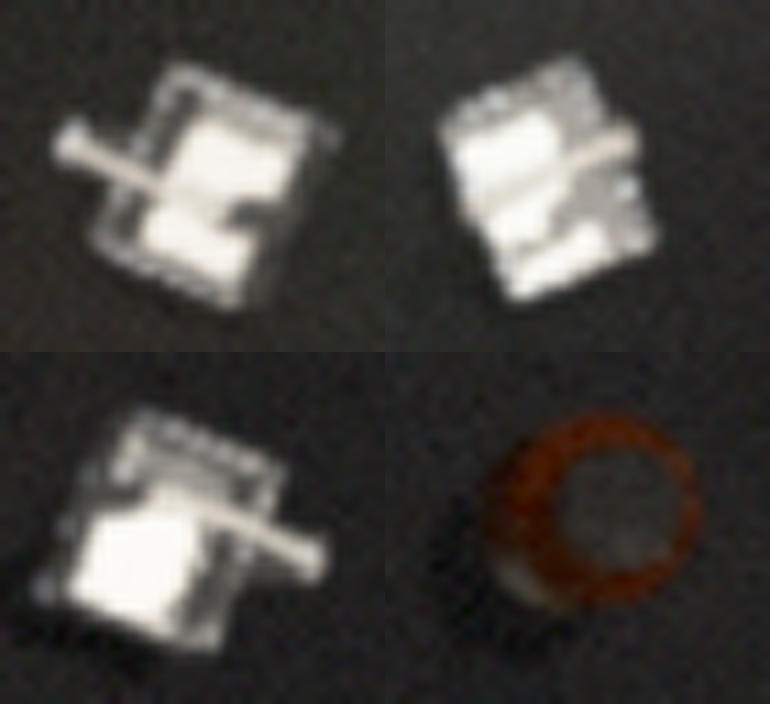

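```bash
cat > fit.py <<'E'
from h import *
from scipy.optimize import differential_evolution
def geo(x,y,a):
    c,s=np.cos(a),np.sin(a)
    f=lambda P:(np.array(P)@np.array([[c,s,0],[-s,c,0],[0,0,1]])+[x,y,0])
    box=f([[i*.03,j*.023,z] for z in(0,.045) for i,j in((-1,-1),(-1,1),(1,1),(1,-1))])
    bar=f([[i*.003,j*.026,z] for j,z in((-1,.109),(1,.109)) for i in(-1,1)]+[[i*.003,0,.117] for i in(-1,1)])
    st=[f([[i*.006,j*.025,z] for i in(-1,1) for z in(.04,.11)]) for j in(-1,1)]
    return [box,bar]+st
def sil(n,p,x0,y0,W,H,S):
    m=np.zeros((H*S,W*S),np.uint8)
    for g in geo(*p):
        q=((proj(n,g)-[x0,y0]+.5)*S).astype(np.int32)
        cv2.fillConvexPoly(m,cv2.convexHull(q),1)
    return m
def fit(im,n,guess,out=None,S=6,half=22,thr=62):
    q=proj(n,[[guess[0],guess[1],.05]])[0]; x0,y0=int(q[0]-half),int(q[1]-half); W=H=2*half
    x0=max(x0,0);y0=max(y0,0)
    crop=im[y0:y0+H,x0:x0+W]; H,W=crop.shape[:2]
    g=cv2.resize(crop,(W*S,H*S),interpolation=cv2.INTER_CUBIC).max(2).astype(float)
    t=np.clip((g-thr+15)/30,0,1)
    def cost(p):
        m=sil(n,p,x0,y0,W,H,S).astype(float); return np.abs(m-t).sum()/S/S
    b=[(guess[0]-.03,guess[0]+.03),(guess[1]-.03,guess[1]+.03)]
    b.append((guess[2]-.5,guess[2]+.5) if len(guess)>2 else (-np.pi/2,np.pi/2))
    r=differential_evolution(cost,b,maxiter=60,popsize=12,seed=1,tol=1e-4)
    if out:
        v=cv2.resize(crop,(W*S*2,H*S*2),interpolation=cv2.INTER_CUBIC)
        for gg in geo(*r.x):
            qq=((proj(n,gg)-[x0,y0]+.5)*S*2).astype(np.int32)
            cv2.polylines(v,[cv2.convexHull(qq)],True,(0,255,0),1)
        cv2.imwrite(out,cv2.resize(v,(400,int(400*H/W))))
    return r.x,r.fun,(t>0.5).sum()/S/S
E
python3 - <<'E'
from fit import *
im=cv2.imread("pics/top0raw.png")
print(onz("top",312+245/11-.5,200+153/11-.5,.112), [onz("top",312+(630-385+s*66)/11-.5,200+153/11-.5,.112) for s in(-1,1)])
print("tall",onz("top",693/1.5625,311/1.5625,.25))
for n,(x,y) in {"L":(.435,.36),"M":(.44,-.005),"R":(.43,-.36)}.items():
    r=fit(im,"top",(x,y),f"pics/f{n}.png"); print(n,r[0].round(4),np.degrees(r[0][2]).round(1),r[1:])
cv2.imwrite("pics/f3.png",cv2.resize(np.hstack([cv2.imread(f"pics/f{n}.png") for n in"LMR"]),(800,267)))
E
```

```text
[ 0.4375 -0.2459  0.112 ] [array([ 0.4371, -0.2267,  0.112 ]), array([ 0.438 , -0.2651,  0.112 ])]
tall [ 0.4823 -0.534   0.25  ]Traceback (most recent call last):
  File "<stdin>", line 6, in <module>
  File "fit.py", line 26, in fit
    r=differential_evolution(cost,b,maxiter=60,popsize=12,seed=1,tol=1e-4)
    return fun(*args, **kwargs)
    ret = solver.solve()
    next(self)
    ~~~~^^^^^^
    energy = self.func(parameters)
    return self.f(x, *self.args)
           ~~~~~~^^^^^^^^^^^^^^^
  File "fit.py", line 23, in cost
    m=sil(n,p,x0,y0,W,H,S).astype(float); return np.abs(m-t).sum()/S/S
      ~~~^^^^^^^^^^^^^^^^^
  File "fit.py", line 13, in sil
    q=((proj(n,g)-[x0,y0]+.5)*S).astype(np.int32)
        ~~~~^^^^^
  File "h.py", line 12, in proj
    K,R,t,k1=model(n)
             ~~~~~^^^
  File "h.py", line 4, in model
    m=manip.camera_model(n); return [np.array(m[k],float) for k in("camera_matrix","R","t")]+[float(m["k1"])]
ValueError: time passes only in moves, steps and waits
```

Cache the camera model.

```bash
sed -i 's/^def model(n):/import functools\n@functools.lru_cache\ndef model(n):/' h.py
python3 - <<'E'
from fit import *
im=cv2.imread("pics/top0raw.png")
for n,(x,y) in {"L":(.435,.36),"M":(.44,-.005),"R":(.43,-.36)}.items():
    r=fit(im,"top",(x,y),f"pics/f{n}.png"); print(n,r[0].round(4),np.degrees(r[0][2]).round(1),r[1:])
cv2.imwrite("pics/f3.png",cv2.resize(np.hstack([cv2.imread(f"pics/f{n}.png") for n in"LMR"]),(800,267)))
E
```

```text
L [ 0.4327  0.3562 -0.4358] -25.0 (np.float64(53.73148148148149), np.float64(367.6944444444444))
M [ 0.442  -0.0074  0.4673] 26.8 (np.float64(179.47962962962967), np.float64(325.6666666666667))
R [ 0.4511 -0.3682 -0.3803] -21.8 (np.float64(32.55), np.float64(362.6944444444444))
```

View pics/f3.png

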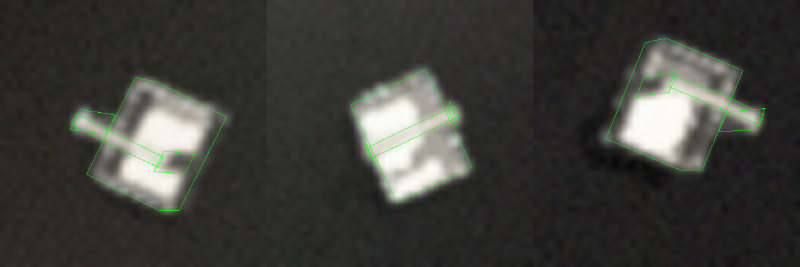

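```bash
cat > mv.py <<'E'
import numpy as np
from scipy.spatial.transform import Rotation as Ro
from h import manip
def plan(*T):
    """targets (x,y,z,yawdeg) world, all relative to pose now"""
    o=manip.get_obs(); q=o["ee_rot"]; R0=Ro.from_quat(q,scalar_first=True); p0=o["eef_pos"]
    yaw=np.degrees(np.arctan2(*R0.as_matrix()[[1,0],[0,0]]))
    print("clk %.1f pos %s yaw %.1f w %.3f F %s q %s"%(o["clock"],p0.round(4),yaw,o["width"],o["contact_force"].round(1),o["joints"].round(2)))
    for x,y,z,a in T:
        c,s=np.cos(np.radians(a)),np.sin(np.radians(a))
        Rt=Ro.from_matrix(np.array([[c,s,0],[s,-c,0],[0,0,-1.]]).T)
        d=R0.inv().apply(np.array([x,y,z])-p0); w=np.degrees((R0.inv()*Rt).as_rotvec())
        print(d.round(4).tolist(),w.round(2).tolist(), "rows>=",int(np.ceil(max(np.linalg.norm(d)/.0417,np.linalg.norm(w)/7.16))))
E
python3 -c "
from mv import *
plan((.145,-.608,.28,-76.5),(.4455,-.1193,.28,0),(.4455,-.1193,.06,0))"
```

```text
clk 0.6 pos [ 0.1454 -0.6078  0.1809] yaw -76.5 w 1.003 F [ 0.8  0.8 -0.4] q [-1.44  0.49  1.56 -0.    1.09 -0.11]
[0.0001, 0.0005, -0.0991] [0.0, -0.0, -0.04] rows>= 3
[-0.4053, -0.4055, -0.0992] [0.0, -0.0, -76.54] rows>= 14
[-0.4053, -0.4055, 0.1208] [0.0, -0.0, -76.54] rows>= 15
```

Candidates (raw top pixels): rings are the grey ones at (221,210) and (292,211). The green look-alikes at (195,204) and (229,241) are not meant. Others in the picture: dark jar at (137,170), dishes at (382,180). The c1 crop confirmed grey against green. I'll start with the ring at (292,211).

Emit:
step_arm(commands=[[[0, 0, -0.04, 0, 0, 0, 0.095], [0, 0, -0.08, 0, 0, 0, 0.095], [0, 0, -0.1, 0, 0, 0, 0.095], [-0.405, -0.405, -0.1, 0, 0, -76.5, 0.095], [-0.405, -0.405, -0.1, 0, 0, -76.5, 0.095], [-0.405, -0.405, -0.1, 0, 0, -76.5, 0.095], [-0.405, -0.405, -0.1, 0, 0, -76.5, 0.095], [-0.405, -0.405, -0.1, 0, 0, -76.5, 0.095], [-0.405, -0.405, -0.1, 0, 0, -76.5, 0.095], [-0.405, -0.405, -0.1, 0, 0, -76.5, 0.095], [-0.405, -0.405, -0.1, 0, 0, -76.5, 0.095], [-0.405, -0.405, -0.1, 0, 0, -76.5, 0.095], [-0.405, -0.405, -0.1, 0, 0, -76.5, 0.095], [-0.405, -0.405, -0.1, 0, 0, -76.5, 0.095], [-0.405, -0.405, -0.1, 0, 0, -76.5, 0.095], [-0.405, -0.405, -0.1, 0, 0, -76.5, 0.095], [-0.405, -0.405, -0.1, 0, 0, -76.5, 0.095], [-0.405, -0.405, -0.1, 0, 0, -76.5, 0.095]]], squeeze=25)

```text
clock: 2.1
eef_pos: [0.447, -0.1158, 0.281]
ee_rot: [-0.0, 1.0, 0.002, 0.0]
contact_force: [0.5, 0.1, 0.2]
width: 0.995
```

```bash
python3 - <<'E'
from mv import *
from h import *
plan((.4455,-.1193,.003,0))
a=manip.camera("top");b=manip.camera("scene")
cv2.imwrite("pics/t1.png",a);cv2.imwrite("pics/s1raw.png",b)
cv2.imwrite("pics/s1.png",cv2.resize(b,(800,600),interpolation=cv2.INTER_CUBIC))
E
```

```text
clk 2.1 pos [ 0.447  -0.1158  0.281 ] yaw 0.2 w 0.995 F [0.5 0.1 0.2] q [-0.4   0.15  1.79  0.    1.2  -0.4 ]
[-0.0017, 0.0036, 0.278] [-0.04, -0.05, 0.19] rows>= 7
```

View pics/s1.png

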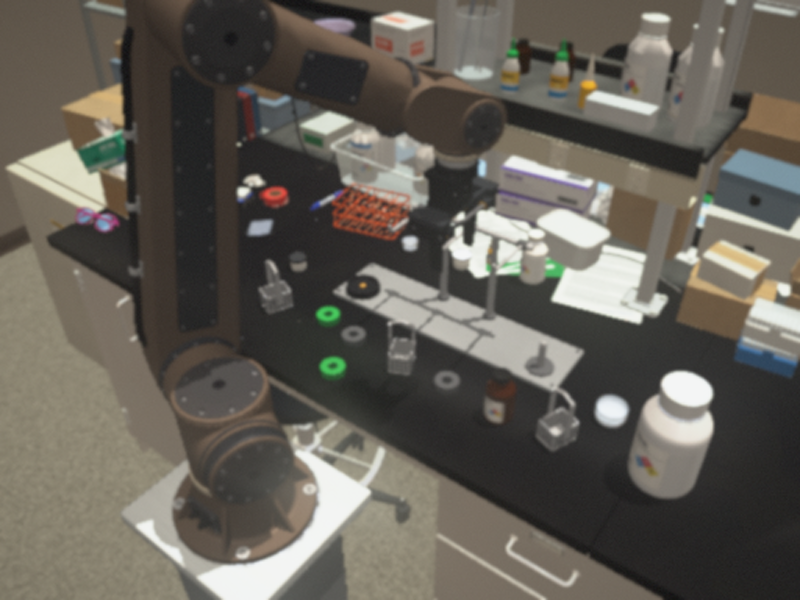

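View pics/t1.png

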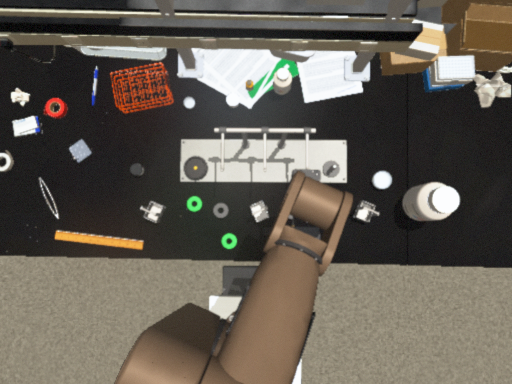

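```bash
python3 - <<'E'
from h import *
im=cv2.imread("pics/s1raw.png")
pts={"ringR":(.4455,-.1193,.018),"ringL":(.4442,.1268,.018),"cap":(.4375,-.246,.112),"shtop":(.5941,-.2508,.082),"foot":(.5945,-.2511,.02),"pin":(.5881,.217,.025),"t1":(.5544,.1057,.249),"t2":(.5571,-.0183,.249),"t3":(.5589,-.1411,.249)}
v=cv2.resize(im[150:300,150:410],None,fx=5,fy=5,interpolation=cv2.INTER_CUBIC)
for k,p in pts.items():
    q=proj("scene",[p])[0]; print(k,q.round(1)); c=((q-[150,150]+.5)*5).astype(int); cv2.drawMarker(v,tuple(map(int,c)),(0,0,255),cv2.MARKER_CROSS,9,1)
from fit import geo
for p in((.4327,.3562,-.4358),(.442,-.0074,.4673),(.4511,-.3682,-.3803)):
    for g in geo(*p):
        qq=((proj("scene",g)-[150,150]+.5)*5).astype(np.int32); cv2.polylines(v,[cv2.convexHull(qq)],True,(0,255,0),1)
cv2.imwrite("pics/s1o.png",v[:600,:700]);cv2.imwrite("pics/s1p.png",v[:,600:])
E
```

```text
ringR [286.1 241.8]
ringL [226.2 212.5]
cap [321.8 237.7]
shtop [347.3 218. ]
foot [345.2 232.4]
pin [232.4 181.8]
t1 [249.8 143. ]
t2 [281.7 154.8]
t3 [315.8 167.7]
```

View pics/s1o.png

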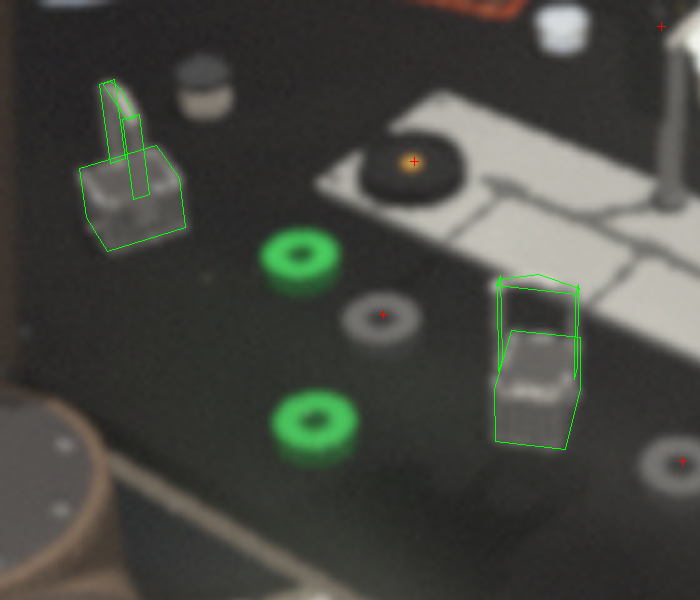

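View pics/s1p.png

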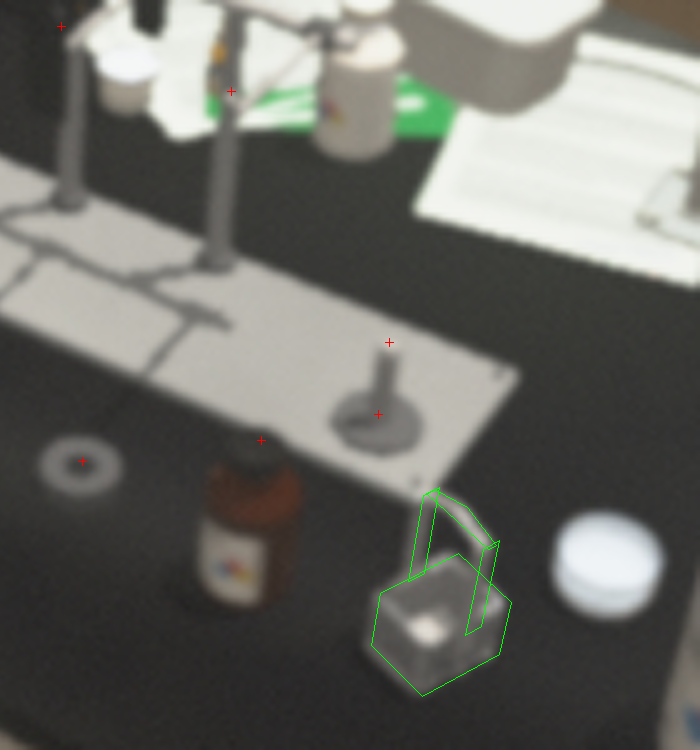

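Emit:
step_arm(commands=[[[-0.002, 0.0035, 0.04, 0, 0, 0.2, 0.095], [-0.002, 0.0035, 0.08, 0, 0, 0.2, 0.095], [-0.002, 0.0035, 0.12, 0, 0, 0.2, 0.095], [-0.002, 0.0035, 0.16, 0, 0, 0.2, 0.095], [-0.002, 0.0035, 0.2, 0, 0, 0.2, 0.095], [-0.002, 0.0035, 0.23, 0, 0, 0.2, 0.095], [-0.002, 0.0035, 0.25, 0, 0, 0.2, 0.095], [-0.002, 0.0035, 0.265, 0, 0, 0.2, 0.095], [-0.002, 0.0035, 0.275, 0, 0, 0.2, 0.095], [-0.002, 0.0035, 0.277, 0, 0, 0.2, 0.095], [-0.002, 0.0035, 0.277, 0, 0, 0.2, 0.03], [-0.002, 0.0035, 0.277, 0, 0, 0.2, 0.03], [-0.002, 0.0035, 0.277, 0, 0, 0.2, 0.03], [-0.002, 0.0035, 0.277, 0, 0, 0.2, 0.03], [-0.002, 0.0035, 0.277, 0, 0, 0.2, 0.03], [-0.002, 0.0035, 0.277, 0, 0, 0.2, 0.03]]], squeeze=25)

```text
clock: 3.53
eef_pos: [0.4433, -0.1234, 0.0042]
ee_rot: [0.0, 1.0, -0.002, 0.0]
contact_force: [0.4, -0.4, -1.2]
width: 0.631
```

```bash
python3 - <<'E'
from mv import *
from h import *
plan((.4455,-.1193,.2,0),(.594,-.251,.2,0))
b=manip.camera("scene")
cv2.imwrite("pics/s2.png",cv2.resize(b[150:300,200:400],(800,600),interpolation=cv2.INTER_CUBIC))
E
```

```text
clk 3.5 pos [ 0.4433 -0.1234  0.0042] yaw -0.2 w 0.631 F [ 0.4 -0.4 -1.2] q [-0.42  0.55  2.12 -0.    0.47 -0.41]
[0.0023, -0.004, -0.1958] [0.02, -0.04, -0.24] rows>= 5
[0.1514, 0.1271, -0.1956] [0.02, -0.04, -0.24] rows>= 7
```

View pics/s2.png

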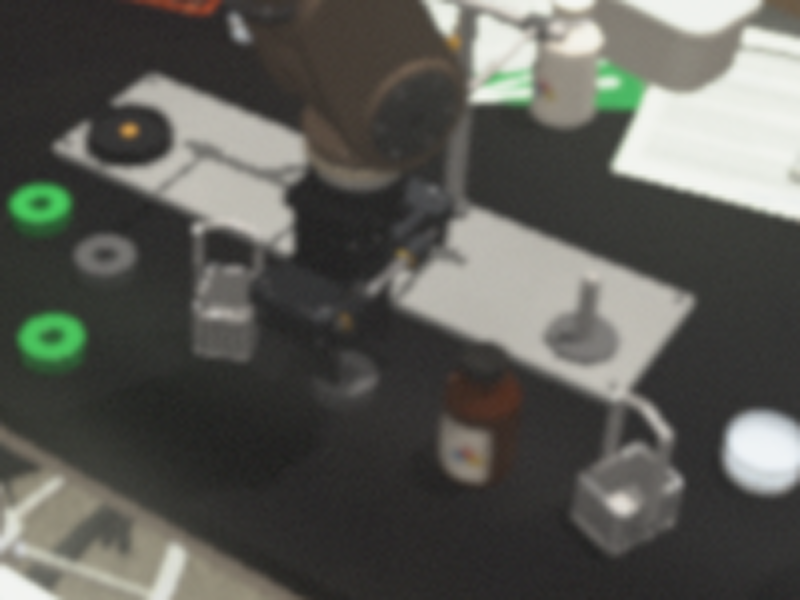

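Emit:
step_arm(commands=[[[0.001, -0.004, 0, 0, 0, -0.2, 0.06], [0.001, -0.004, 0, 0, 0, -0.2, 0.06], [0.001, -0.004, 0, 0, 0, -0.2, 0.03], [0.001, -0.004, 0, 0, 0, -0.2, 0.03], [0.001, -0.004, 0, 0, 0, -0.2, 0.03], [0.001, -0.004, 0, 0, 0, -0.2, 0.03], [0.001, -0.004, 0, 0, 0, -0.2, 0.03]]], squeeze=25)

```text
clock: 4.17
eef_pos: [0.4441, -0.1193, 0.0038]
ee_rot: [0.0, 1.0, -0.0, -0.0]
contact_force: [0.4, 0.4, -0.4]
width: 0.346
```

```bash
python3 -c "
from mv import *
plan((.4455,-.1193,.2,0),(.594,-.251,.2,0))"
```

```text
clk 4.2 pos [ 0.4441 -0.1193  0.0038] yaw -0.1 w 0.346 F [ 0.4  0.4 -0.4] q [-0.41  0.55  2.12 -0.    0.47 -0.41]
[0.0014, 0.0, -0.1962] [0.0, 0.0, -0.05] rows>= 5
[0.15, 0.1316, -0.1962] [0.0, 0.0, -0.05] rows>= 7
```

```bash
python3 - <<'E'
from h import *
b=manip.camera("scene")
cv2.imwrite("pics/s3.png",cv2.resize(b[190:270,230:330],(800,640),interpolation=cv2.INTER_CUBIC)[:600])
print(proj("scene",[[.4441,-.1193,.004]])*8-np.array([230,190])*8, manip.get_obs()["width"])
E
```

```text
[[445.35964203 442.30012225]] 0.33297653254130477
```

View pics/s3.png

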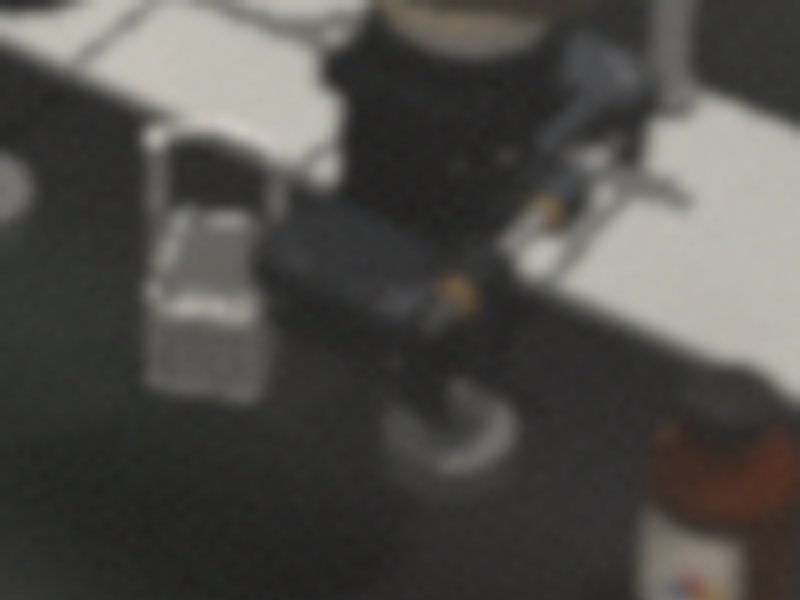

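```bash
python3 - <<'E'
from h import *
b=manip.camera("scene"); t=manip.camera("top")
x0,y0=230,190;S=8
v=cv2.resize(b[190:270,230:330],(800,640),interpolation=cv2.INTER_CUBIC)
def d(P,c):
    q=((proj("scene",P)-[x0,y0]+.5)*S).astype(np.int32); cv2.polylines(v,[q],True,c,1)
for sx in(-1,1):
    for z in(.004,.03): d([[.4441+sx*(.0158+k),-.1193+j*.01,z] for k,j in((0,-1),(0,1),(.012*1,1),(.012,-1))] if sx>0 else [[.4441-.0158-k,-.1193+j*.01,z] for k,j in((0,-1),(0,1),(.012,1),(.012,-1))],(0,255,255) if sx<0 else (255,0,255))
a=np.linspace(0,6.28,40)
for z in(0,.018): d(np.c_[.4445+.026*np.cos(a),-.1195+.026*np.sin(a),a*0+z],(0,255,0))
cv2.imwrite("pics/s4.png",v[:600])
E
```

```text
(no output)
```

View pics/s4.png

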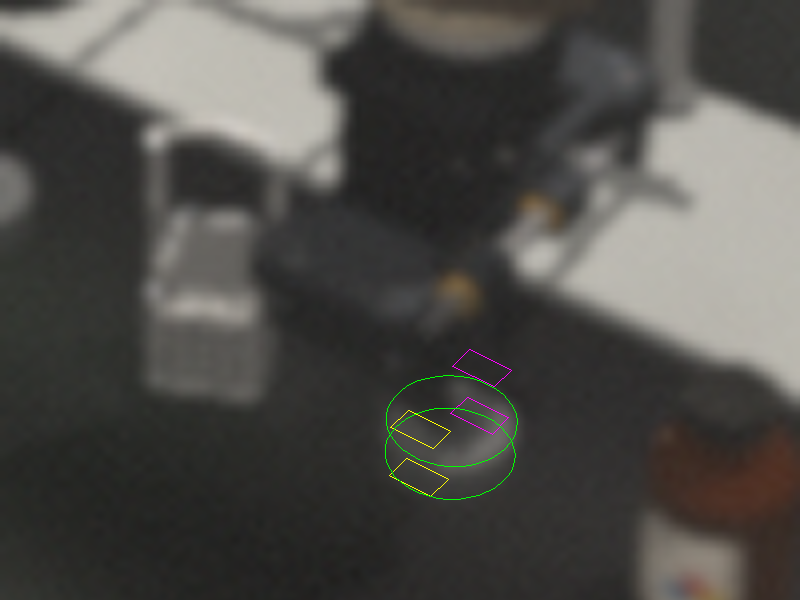

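Emit:
step_arm(commands=[[[0, 0, 0, 0, 0, 0, 0.035], [0, 0, -0.02, 0, 0, 0, 0.035], [0, 0, -0.04, 0, 0, 0, 0.035], [0, 0, -0.06, 0, 0, 0, 0.035], [0, 0, -0.06, 0, 0, 0, 0.035]]])

```text
clock: 4.73
eef_pos: [0.4454, -0.1198, 0.0665]
ee_rot: [0.001, 1.0, -0.0, 0.002]
contact_force: [-0.0, -0.9, -0.4]
width: 0.366
```

```bash
python3 - <<'E'
from h import *
b=manip.camera("scene"); print(manip.get_obs()["eef_pos"],manip.get_obs()["width"],manip.get_obs()["contact_force"])
x0,y0=230,190;S=8
v=cv2.resize(b[190:270,230:330],(800,640),interpolation=cv2.INTER_CUBIC)
cv2.imwrite("pics/s5.png",v[:600])
E
```

```text
[ 0.44489736 -0.11960408  0.06513787] 0.3703341553177328 [-0.36448619  0.2239172   0.04971547]
```

View pics/s5.png

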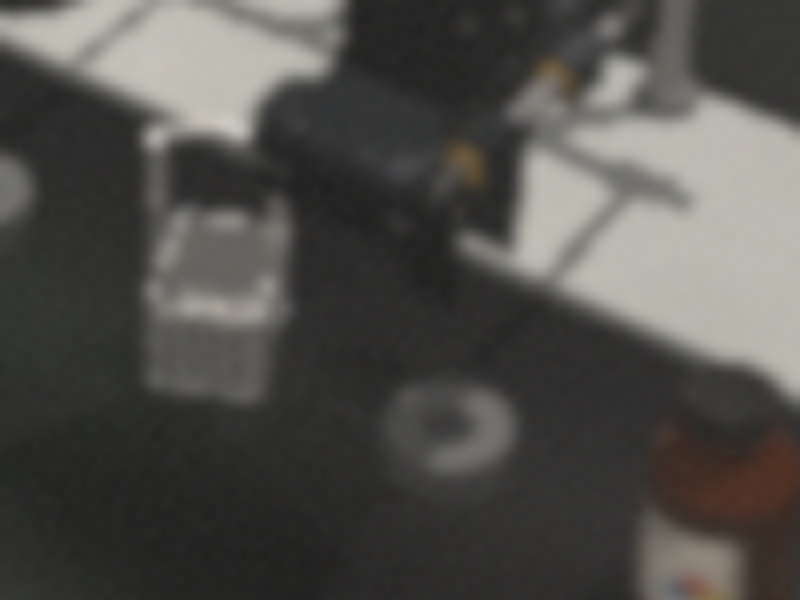

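```bash
python3 - <<'E'
from h import *
b=manip.camera("scene"); o=manip.get_obs();p=o["eef_pos"];w=o["width"]*.0951/2;print(p,w)
x0,y0=230,190;S=8
v=cv2.resize(b[190:270,230:330],(800,640),interpolation=cv2.INTER_CUBIC)
v=cv2.convertScaleAbs(v,alpha=2.2,beta=-40)
for s,c in((-1,(0,255,255)),(1,(255,0,255))):
  for dz in(0,.019,.078):
    q=((proj("scene",[[p[0]+s*(w+k),p[1]+j*.01,p[2]+dz] for k,j in((0,-1),(0,1),(.012,1),(.012,-1))])-[x0,y0]+.5)*S).astype(np.int32); cv2.polylines(v,[q],True,c,1)
cv2.imwrite("pics/s6.png",v[:600])
E
```

```text
[ 0.44431144 -0.1193673   0.06414352] 0.01757255306428951
```

View pics/s6.png

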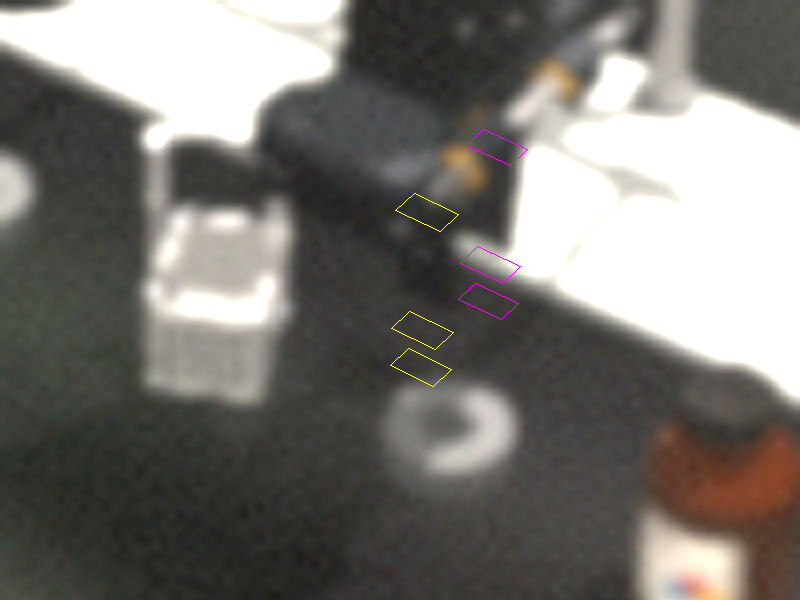

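```bash
python3 - <<'E'
import cv2,numpy as np
a=cv2.imread("pics/s3.png")[250:520,300:620]; c=cv2.imread("pics/s5.png")[250:520,300:620]
v=np.hstack([cv2.convertScaleAbs(x,alpha=3,beta=-70) for x in(a,c)])
cv2.imwrite("pics/s7.png",cv2.resize(v,(800,338)))
from h import *
print(onz("scene",286.2,243.8,.018))
E
```

```text
[ 0.4383 -0.1246  0.018 ]
```

View pics/s7.png

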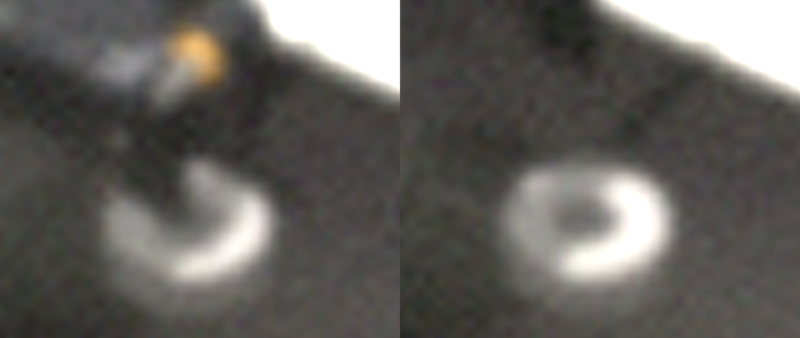

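Emit:
step_arm(commands=[[[0, 0, 0, 0, 0, 0, 0.065], [0, 0, 0, 0, 0, 0, 0.065], [0, 0, 0, 0, 0, 0, 0.065], [0, 0, 0, 0, 0, 0, 0.065], [0, 0, 0, 0, 0, 0, 0.065], [0, 0, 0, 0, 0, 0, 0.065], [0, 0, 0, 0, 0, 0, 0.065], [0, 0, 0.02, 0, 0, 0, 0.065], [0, 0, 0.04, 0, 0, 0, 0.065], [0, 0, 0.055, 0, 0, 0, 0.065], [0, 0, 0.06, 0, 0, 0, 0.065], [0, 0, 0.06, 0, 0, 0, 0.065]]])

```text
clock: 5.83
eef_pos: [0.4436, -0.1191, 0.0029]
ee_rot: [-0.0, 1.0, -0.0, -0.001]
contact_force: [0.3, -0.9, 1.1]
width: 0.686
```

Emit:
step_arm(commands=[[[0, 0, 0.003, 0, 0, 0, 0.065], [0, 0, 0.006, 0, 0, 0, 0.065], [0, 0, 0.008, 0, 0, 0, 0.065], [0, 0, 0.008, 0, 0, 0, 0.065]]])

```text
clock: 6.17
eef_pos: [0.4442, -0.1193, -0.004]
ee_rot: [0.0, 1.0, -0.0, 0.0]
contact_force: [-0.1, 0.8, 0.1]
width: 0.682
```

```bash
python3 - <<'E'
from h import *
b=manip.camera("scene"); o=manip.get_obs();print(o["eef_pos"],o["width"],o["contact_force"])
v=cv2.resize(b[190:270,230:330],(800,640),interpolation=cv2.INTER_CUBIC)
v=cv2.convertScaleAbs(v,alpha=2.6,beta=-60)
cv2.imwrite("pics/s8.png",v[:600])
E
```

```text
[ 0.44421514 -0.11932213 -0.00395453] 0.6805407855965041 [0.20176037 0.0105704  0.20122181]
```

View pics/s8.png

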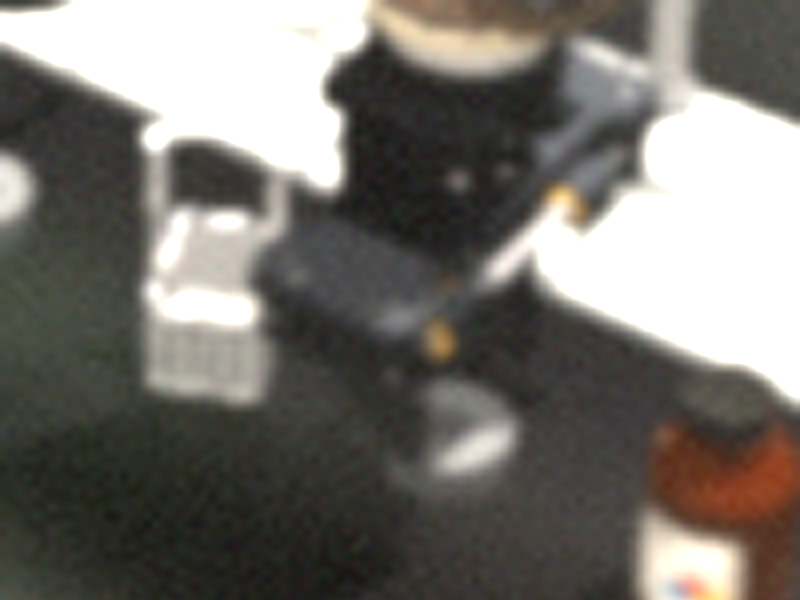

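Emit:
step_arm(commands=[[[0, 0, 0.003, 0, 0, 0, 0.065], [0, 0, 0.006, 0, 0, 0, 0.065], [0, 0, 0.008, 0, 0, 0, 0.065], [0, 0, 0.008, 0, 0, 0, 0.065]]])

```text
clock: 6.55
eef_pos: [0.4439, -0.1192, -0.0126]
ee_rot: [-0.0, 1.0, -0.0, -0.0]
contact_force: [0.4, -0.2, -0.1]
width: 0.683
```

Emit:
step_arm(commands=[[[0, 0, 0, 0, 0, 0, 0.04], [0, 0, 0, 0, 0, 0, 0.04], [0, 0, 0, 0, 0, 0, 0.04], [0, 0, 0, 0, 0, 0, 0.04], [0, 0, 0, 0, 0, 0, 0.04], [0, 0, 0, 0, 0, 0, 0.04]]], squeeze=25)

```text
clock: 7.05
eef_pos: [0.4441, -0.1193, -0.0121]
ee_rot: [0.0, 1.0, -0.0, 0.0]
contact_force: [-0.4, 0.1, -0.5]
width: 0.422
```

```bash
python3 - <<'E'
from h import *
b=manip.camera("scene"); o=manip.get_obs();print(o["eef_pos"],o["width"],o["contact_force"])
v=cv2.resize(b[190:270,230:330],(800,640),interpolation=cv2.INTER_CUBIC)
v=cv2.convertScaleAbs(v,alpha=2.6,beta=-60)
cv2.imwrite("pics/s9.png",v[:600])
E
```

```text
[ 0.44415681 -0.1192938  -0.01213055] 0.42455843167458623 [-0.38971805 -0.32176054  0.44753886]
```

View pics/s9.png

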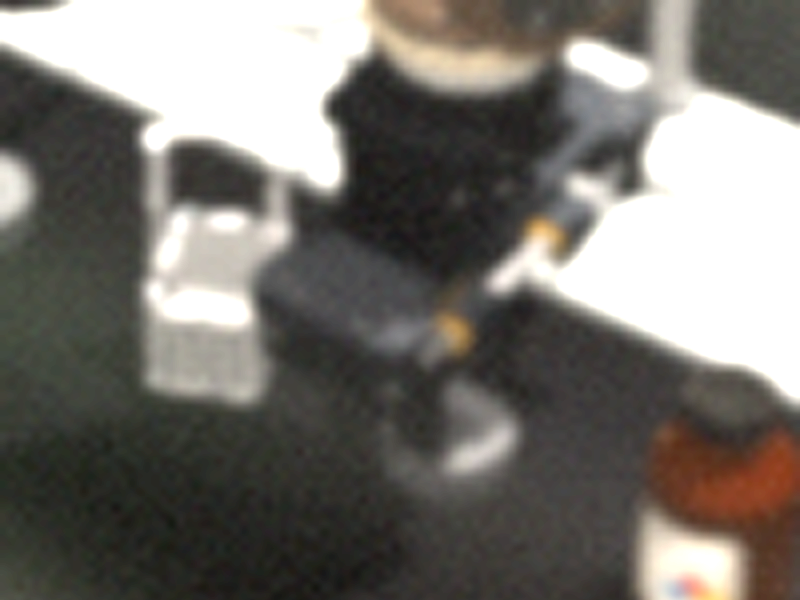

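```bash
python3 - <<'E'
from h import *
b=manip.camera("top"); o=manip.get_obs(); p=o["eef_pos"]
print(proj("top",[p,p+[0,0,.1],p+[0,0,.2]]),o["joints"])
v=cv2.resize(b[130:260,230:390],(800,650),interpolation=cv2.INTER_CUBIC)
v=cv2.convertScaleAbs(v,alpha=2.6,beta=-60)
for q in proj("top",[p,p+[0,0,.1],p+[0,0,.2]]): cv2.drawMarker(v,tuple(map(int,(q-[230,130]+.5)*5)),(0,255,0),cv2.MARKER_CROSS,15,1)
cv2.imwrite("pics/t9.png",v[:600])
E
```

```text
[[291.0161939  211.5042709 ]
 [293.659392   210.66084087]
 [296.72510166 209.68262819]] [-4.06103732e-01  5.85945879e-01  2.12961344e+00 -2.12002244e-04
  4.25852573e-01 -4.05122216e-01]
```

View pics/t9.png

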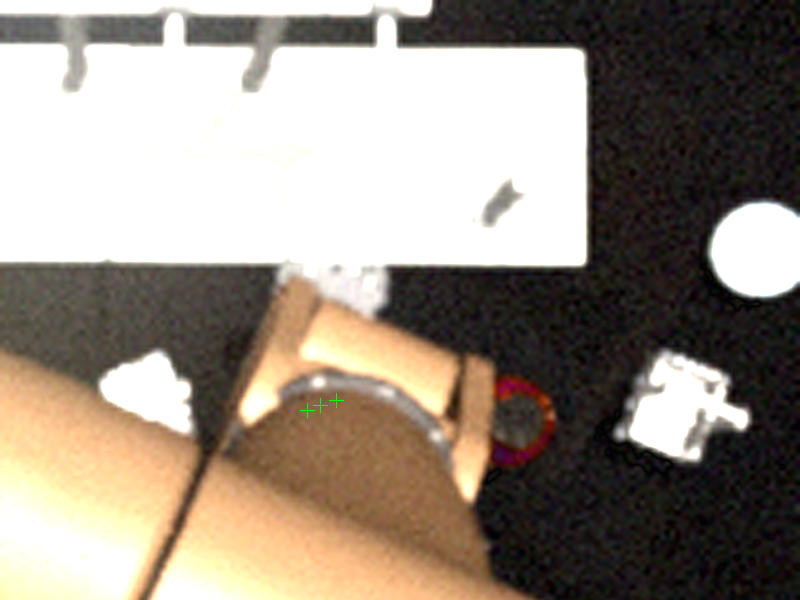

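```bash
python3 - <<'E'
from h import *
for (a,b) in((335,263),(280,275),(388,275),(385,310)):
    print([onz("top",230+a/5-.5,130+b/5-.5,z).tolist() for z in(.07,.1,.15)])
# scene: gripper body front-left block corner visible s9
for (a,b) in((265,265),(380,345),(440,335),(545,232),(420,440)):
    print([onz("scene",230+a/8-.5,190+b/8-.5,z).tolist() for z in(.02,.05,.08,.11)])
E
```

```text
[[0.5401, -0.1288, 0.07], [0.5371, -0.1259, 0.1], [0.532, -0.121, 0.15]]
[[0.5313, -0.0923, 0.07], [0.5284, -0.0902, 0.1], [0.5237, -0.0866, 0.15]]
[[0.5329, -0.1643, 0.07], [0.53, -0.1605, 0.1], [0.5252, -0.1543, 0.15]]
[[0.5095, -0.1626, 0.07], [0.5071, -0.1589, 0.1], [0.5031, -0.1528, 0.15]]
[[0.4741, -0.006, 0.02], [0.4463, -0.0263, 0.05], [0.4186, -0.0465, 0.08], [0.3908, -0.0668, 0.11]]
[[0.4621, -0.0726, 0.02], [0.4347, -0.0908, 0.05], [0.4073, -0.1091, 0.08], [0.3799, -0.1273, 0.11]]
[[0.4816, -0.0888, 0.02], [0.4536, -0.1066, 0.05], [0.4255, -0.1243, 0.08], [0.3975, -0.142, 0.11]]
[[0.5611, -0.0884, 0.02], [0.5307, -0.1061, 0.05], [0.5003, -0.1239, 0.08], [0.4699, -0.1416, 0.11]]
[[0.4261, -0.1168, 0.02], [0.3998, -0.1337, 0.05], [0.3735, -0.1506, 0.08], [0.3472, -0.1675, 0.11]]
```

Emit:
step_arm(commands=[[[0, 0, 0, 0, 0, 0, 0.07], [0, 0, 0, 0, 0, 0, 0.07], [0, 0, 0, 0, 0, 0, 0.07], [0, 0, 0, 0, 0, 0, 0.07], [0, 0, 0, 0, 0, 0, 0.07], [0, 0, 0, 0, 0, 0, 0.07], [0, 0, 0, 0, 0, 0, 0.07], [0, 0, 0, 0, 0, 0, 0.07], [0, 0, 0.003, 0, 0, 0, 0.07], [0, 0, 0.006, 0, 0, 0, 0.07], [0, 0, 0.009, 0, 0, 0, 0.07], [0, 0, 0.012, 0, 0, 0, 0.07], [0, 0, 0.012, 0, 0, 0, 0.07]]])

```text
clock: 8.23
eef_pos: [0.4438, -0.1192, -0.0249]
ee_rot: [-0.0, 1.0, -0.0, -0.0]
contact_force: [0.2, -0.2, 0.4]
width: 0.735
```

Emit:
step_arm(commands=[[[0, 0, 0.002, 0, 0, 0, 0.07], [0, 0, 0.002, 0, 0, 0, 0.07], [0, 0, 0.004, 0, 0, 0, 0.07], [0, 0, 0.004, 0, 0, 0, 0.07]]])

```text
clock: 8.57
eef_pos: [0.4441, -0.1193, -0.0284]
ee_rot: [0.0, 1.0, -0.0, -0.0]
contact_force: [-0.7, 1.0, 0.4]
width: 0.736
```

Emit:
step_arm(commands=[[[0, 0, 0, 0, 0, 0, 0.04], [0, 0, 0, 0, 0, 0, 0.04], [0, 0, 0, 0, 0, 0, 0.04], [0, 0, 0, 0, 0, 0, 0.04], [0, 0, 0, 0, 0, 0, 0.04], [0, 0, 0, 0, 0, 0, 0.04], [0, 0, 0, 0, 0, 0, 0.04], [0, 0, 0, 0, 0, 0, 0.04]]], squeeze=25)

```text
clock: 9.23
eef_pos: [0.4443, -0.1193, -0.0281]
ee_rot: [0.0, 1.0, -0.0, 0.0]
contact_force: [1.8, 1.1, 1.0]
width: 0.545
```

Emit:
step_arm(commands=[[[0, 0, -0.01, 0, 0, 0, 0.04], [0, 0, -0.03, 0, 0, 0, 0.04], [0, 0, -0.06, 0, 0, 0, 0.04], [0, 0, -0.09, 0, 0, 0, 0.04], [0, 0, -0.12, 0, 0, 0, 0.04], [0, 0, -0.15, 0, 0, 0, 0.04], [0, 0, -0.18, 0, 0, 0, 0.04], [0, 0, -0.21, 0, 0, 0, 0.04], [0, 0, -0.24, 0, 0, 0, 0.04], [0, 0, -0.27, 0, 0, 0, 0.04], [0, 0, -0.28, 0, 0, 0, 0.04], [0.03, 0.027, -0.28, 0, 0, 0, 0.04], [0.06, 0.053, -0.28, 0, 0, 0, 0.04], [0.09, 0.079, -0.28, 0, 0, 0, 0.04], [0.12, 0.105, -0.28, 0, 0, 0, 0.04], [0.14, 0.124, -0.28, 0, 0, 0, 0.04], [0.15, 0.132, -0.28, 0, 0, 0, 0.04], [0.15, 0.132, -0.28, 0, 0, 0, 0.04], [0.15, 0.132, -0.28, 0, 0, 0, 0.04]]])

```text
clock: 10.82
eef_pos: [0.5934, -0.2512, 0.2506]
ee_rot: [-0.001, 1.0, -0.001, -0.001]
contact_force: [0.1, 0.6, -2.1]
width: 0.544
```

```bash
python3 - <<'E'
from mv import *
from h import *
plan((.594,-.251,.12,0))
b=manip.camera("scene")
cv2.imwrite("pics/s10.png",cv2.resize(b[100:280,180:420],(800,600),interpolation=cv2.INTER_CUBIC))
E
```

```text
clk 10.8 pos [ 0.5934 -0.2512  0.2506] yaw -0.1 w 0.544 F [ 0.1  0.6 -2.1] q [-0.5   0.46  1.41 -0.    1.27 -0.5 ]
[0.0009, -0.0, 0.1306] [-0.07, 0.13, -0.06] rows>= 4
```

View pics/s10.png

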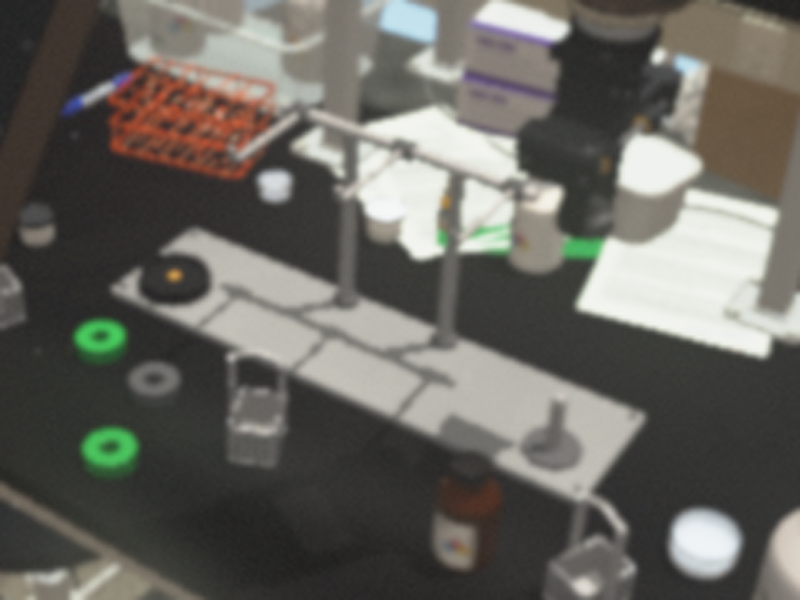

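Emit:
step_arm(commands=[[[0, 0, 0.03, 0, 0, 0, 0.04], [0, 0, 0.06, 0, 0, 0, 0.04], [0, 0, 0.09, 0, 0, 0, 0.04], [0, 0, 0.12, 0, 0, 0, 0.04], [0, 0, 0.15, 0, 0, 0, 0.04], [0, 0, 0.17, 0, 0, 0, 0.04], [0, 0, 0.178, 0, 0, 0, 0.04], [0, 0, 0.178, 0, 0, 0, 0.04], [0, 0, 0.178, 0, 0, 0, 0.04]]])

```text
clock: 11.62
eef_pos: [0.5942, -0.2512, 0.075]
ee_rot: [0.0, 1.0, -0.0, 0.0]
contact_force: [0.6, -0.0, -1.7]
width: 0.547
```

```bash
python3 - <<'E'
from mv import *
from h import *
plan((.594,-.251,.07,0))
b=manip.camera("scene"); x0,y0=300,170
v=cv2.convertScaleAbs(cv2.resize(b[170:260,300:400],(800,720),interpolation=cv2.INTER_CUBIC),alpha=2,beta=-40)
p=manip.get_obs()["eef_pos"]; a=np.linspace(0,6.28,40)
for z,r in((p[2]+.028,.026),(p[2]+.046,.026),(.082,.004),(.02,.008)):
    c=p if r>.02 else (.5941,-.2508)
    q=((proj("scene",np.c_[c[0]+r*np.cos(a),c[1]+r*np.sin(a),a*0+z])-[x0,y0]+.5)*8).astype(np.int32); cv2.polylines(v,[q],True,(0,255,0) if r>.02 else (0,0,255),1)
cv2.imwrite("pics/s11.png",v[:600])
t=manip.camera("top"); cv2.imwrite("pics/t11.png",cv2.convertScaleAbs(cv2.resize(t[130:250,280:400],(600,600),interpolation=cv2.INTER_CUBIC),alpha=2))
E
```

```text
clk 11.6 pos [ 0.5942 -0.2512  0.075 ] yaw -0.0 w 0.547 F [ 0.6 -0.  -1.7] q [-0.5   0.63  1.61 -0.    0.9  -0.5 ]
[-0.0002, -0.0002, 0.005] [0.03, -0.05, -0.03] rows>= 1
```

View pics/s11.png

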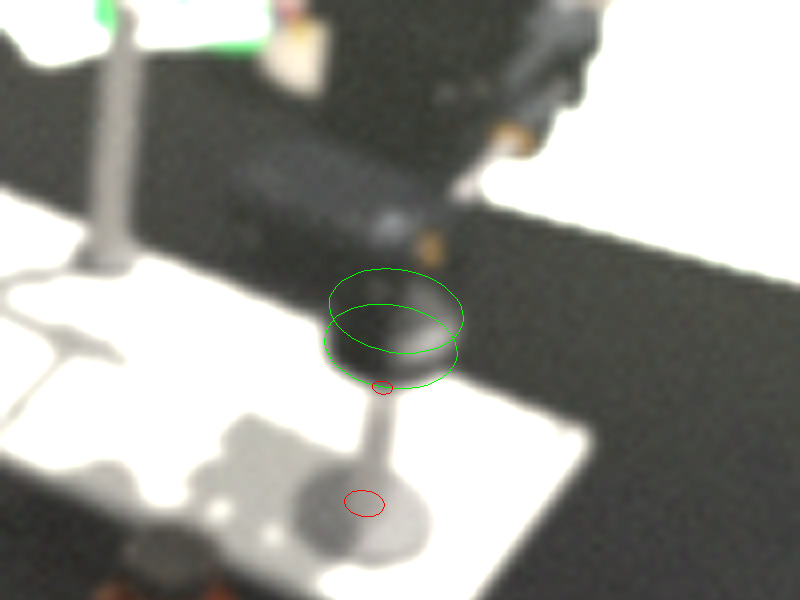

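Emit:
step_arm(commands=[[[0, 0, 0.015, 0, 0, 0, 0.04], [0, 0, 0.025, 0, 0, 0, 0.04], [0, 0, 0.03, 0, 0, 0, 0.04], [0, 0, 0.035, 0, 0, 0, 0.04], [0, 0, 0.04, 0, 0, 0, 0.04], [0, 0, 0.045, 0, 0, 0, 0.04], [0, 0, 0.045, 0, 0, 0, 0.04]]])

```text
clock: 12.3
eef_pos: [0.5943, -0.2514, 0.0282]
ee_rot: [0.0, 1.0, -0.0, 0.0]
contact_force: [2.9, -0.2, -4.4]
width: 0.548
```

Emit:
step_arm(commands=[[[0.001, 0, 0, 0, 0, 0, 0.04], [0.001, 0, 0.008, 0, 0, 0, 0.04], [0.001, 0, 0.016, 0, 0, 0, 0.04], [0.001, 0, 0.02, 0, 0, 0, 0.04], [0.001, 0, 0.02, 0, 0, 0, 0.04]]])

```text
clock: 12.72
eef_pos: [0.5944, -0.2511, 0.0074]
ee_rot: [-0.0, 1.0, -0.0, -0.001]
contact_force: [-0.5, -0.9, -1.9]
width: 0.541
```

Emit:
step_arm(commands=[[[0, 0, 0.006, 0, 0, 0, 0.04], [0, 0, 0.011, 0, 0, 0, 0.04], [0, 0, 0.014, 0, 0, 0, 0.04], [0, 0, 0.016, 0, 0, 0, 0.04], [0, 0, 0.016, 0, 0, 0, 0.04]]])

```text
clock: 13.13
eef_pos: [0.5948, -0.2513, -0.0077]
ee_rot: [-0.0, 1.0, -0.0, -0.0]
contact_force: [-0.0, -0.8, -1.8]
width: 0.544
```

Emit:
step_arm(commands=[[[0, 0, 0.002, 0, 0, 0, 0.04], [0, 0, 0.004, 0, 0, 0, 0.04], [0, 0, 0.004, 0, 0, 0, 0.04], [0, 0, 0.004, 0, 0, 0, 0.04]]])

```text
clock: 13.47
eef_pos: [0.5952, -0.2516, -0.0102]
ee_rot: [0.0, 1.0, -0.0, 0.0]
contact_force: [-2.5, -0.3, 6.4]
width: 0.545
```

Emit:
step_arm(commands=[[[0, 0, 0, 0, 0, 0, 0.085], [0, 0, 0, 0, 0, 0, 0.085], [0, 0, 0, 0, 0, 0, 0.085], [0, 0, 0, 0, 0, 0, 0.085], [0, 0, 0, 0, 0, 0, 0.085], [0, 0, 0, 0, 0, 0, 0.085], [0, 0, -0.02, 0, 0, 0, 0.085], [0, 0, -0.05, 0, 0, 0, 0.085], [0, 0, -0.09, 0, 0, 0, 0.085], [0, 0, -0.13, 0, 0, 0, 0.085], [0, 0, -0.17, 0, 0, 0, 0.085], [0, 0, -0.21, 0, 0, 0, 0.085], [0, 0, -0.25, 0, 0, 0, 0.085], [0, 0, -0.27, 0, 0, 0, 0.085], [0, 0, -0.27, 0, 0, 0, 0.085], [0, 0, -0.27, 0, 0, 0, 0.085]]])

```text
clock: 14.8
eef_pos: [0.5951, -0.2514, 0.2597]
ee_rot: [0.001, 1.0, -0.0, 0.001]
contact_force: [-0.2, 0.3, -0.2]
width: 0.892
```

```bash
cat > look.py <<'E'
import sys
from mv import *
from h import *
def ringpos(n,im,X,z=.018,half=12,thr=60):
    u,v=map(int,proj(n,[[X[0],X[1],z]])[0])
    w=im[v-half:v+half+1,u-half:u+half+1].astype(float).mean(2)
    c,_=cv2.findContours((w>thr).astype(np.uint8),cv2.RETR_EXTERNAL,cv2.CHAIN_APPROX_NONE)
    c=max(c,key=cv2.contourArea);(x,y),r=cv2.minEnclosingCircle(c)
    return onz(n,u-half+x,v-half+y,z-.002),r
E
python3 - <<'E'
from look import *
t=manip.camera("top");b=manip.camera("scene")
cv2.imwrite("pics/t12.png",cv2.resize(t[100:260,110:400],(800,441),interpolation=cv2.INTER_CUBIC))
cv2.imwrite("pics/s12.png",cv2.resize(b[130:290,130:400],(800,474),interpolation=cv2.INTER_CUBIC))
cv2.imwrite("pics/t12raw.png",t)
print(ringpos("top",t,(.4442,.1268)))
plan((.4442,.127,.27,0),(.4442,.127,-.027,0))
E
```

```text
(array([0.4432, 0.1271, 0.016 ]), 8.348345756530762)
clk 14.9 pos [ 0.5945 -0.2511  0.2574] yaw -0.0 w 0.893 F [1.  0.6 0.4] q [-0.5   0.46  1.4  -0.    1.28 -0.5 ]
[-0.1506, -0.378, -0.012] [-0.05, 0.11, -0.05] rows>= 10
[-0.1501, -0.3777, 0.285] [-0.05, 0.11, -0.05] rows>= 12
```

View pics/t12.png

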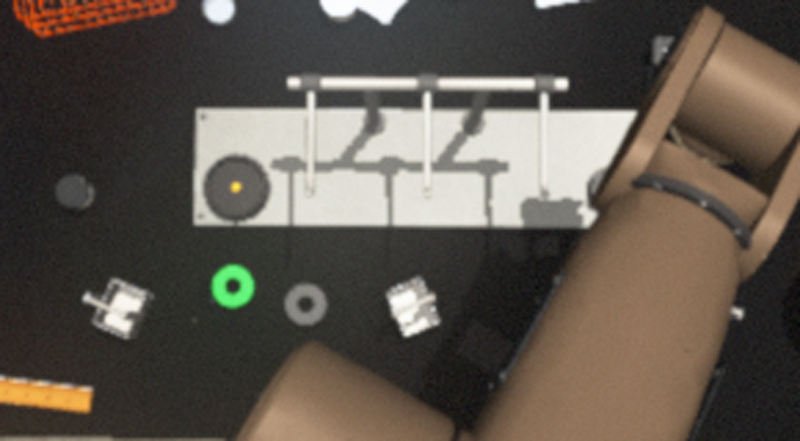

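View pics/s12.png

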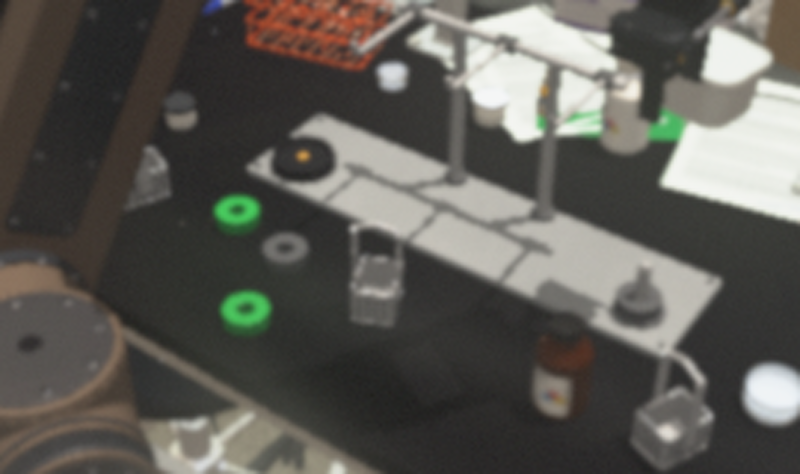

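Emit:
step_arm(commands=[[[-0.0125, -0.0315, 0, 0, 0, 0, 0.075], [-0.0375, -0.0945, 0, 0, 0, 0, 0.075], [-0.063, -0.1575, 0, 0, 0, 0, 0.075], [-0.088, -0.2205, 0, 0, 0, 0, 0.075], [-0.113, -0.2835, 0, 0, 0, 0, 0.075], [-0.151, -0.378, 0, 0, 0, 0, 0.075], [-0.151, -0.378, 0, 0, 0, 0, 0.075], [-0.151, -0.378, 0, 0, 0, 0, 0.075], [-0.151, -0.378, 0, 0, 0, 0, 0.075], [-0.151, -0.378, 0, 0, 0, 0, 0.075], [-0.151, -0.378, 0, 0, 0, 0, 0.075], [-0.151, -0.378, 0.04, 0, 0, 0, 0.075], [-0.151, -0.378, 0.08, 0, 0, 0, 0.075], [-0.151, -0.378, 0.12, 0, 0, 0, 0.075], [-0.151, -0.378, 0.16, 0, 0, 0, 0.075], [-0.151, -0.378, 0.19, 0, 0, 0, 0.075], [-0.151, -0.378, 0.2, 0, 0, 0, 0.075], [-0.151, -0.378, 0.2, 0, 0, 0, 0.075], [-0.151, -0.378, 0.2, 0, 0, 0, 0.075]]])

```text
clock: 16.48
eef_pos: [0.4437, 0.1265, 0.0579]
ee_rot: [0.0, 1.0, -0.0, -0.001]
contact_force: [0.7, -0.1, 0.3]
width: 0.786
```

```bash
python3 - <<'E'
from look import *
b=manip.camera("scene"); p=manip.get_obs()["eef_pos"]
plan((.4435,.127,-.0275,0))
x0,y0=180,160
v=cv2.convertScaleAbs(cv2.resize(b[160:250,180:300],(800,600),interpolation=cv2.INTER_CUBIC),alpha=2,beta=-40)
cv2.imwrite("pics/s13.png",v)
E
```

```text
clk 16.5 pos [0.4443 0.1266 0.0588] yaw -0.1 w 0.788 F [-0.5 -0.1  0.5] q [ 0.13  0.45  2.08 -0.    0.62  0.14]
[-0.0007, -0.0004, 0.0863] [0.01, 0.04, -0.05] rows>= 3
```

View pics/s13.png

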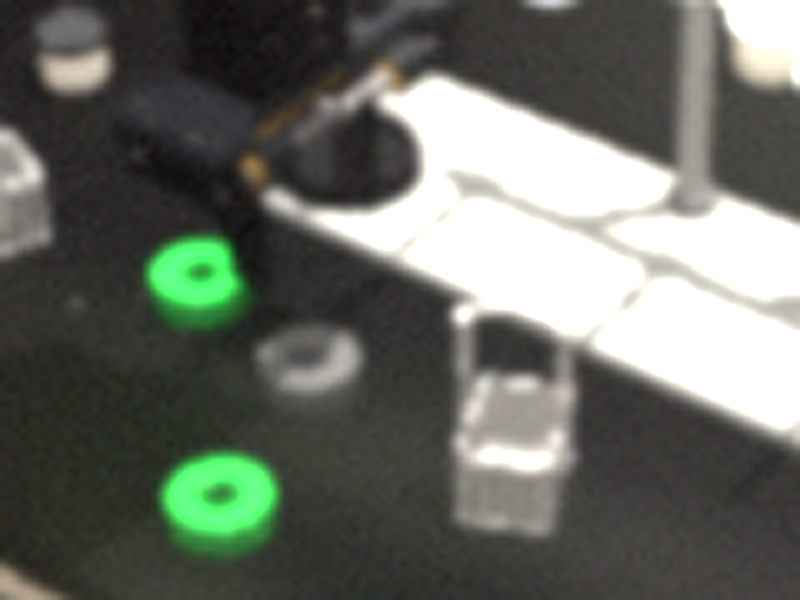

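Emit:
step_arm(commands=[[[0, 0, 0.03, 0, 0, 0, 0.075], [0, 0, 0.055, 0, 0, 0, 0.075], [0, 0, 0.07, 0, 0, 0, 0.075], [0, 0, 0.08, 0, 0, 0, 0.075], [0, 0, 0.087, 0, 0, 0, 0.075], [0, 0, 0.087, 0, 0, 0, 0.075], [0, 0, 0.087, 0, 0, 0, 0.04], [0, 0, 0.087, 0, 0, 0, 0.04], [0, 0, 0.087, 0, 0, 0, 0.04], [0, 0, 0.087, 0, 0, 0, 0.04], [0, 0, 0.087, 0, 0, 0, 0.04], [0, 0, 0.087, 0, 0, 0, 0.04], [0, 0, 0.087, 0, 0, 0, 0.04], [0, 0, 0.087, 0, 0, 0, 0.04]]], squeeze=25)

```text
clock: 17.7
eef_pos: [0.4446, 0.1268, -0.0276]
ee_rot: [-0.0, 1.0, -0.0, 0.001]
contact_force: [-0.7, -0.3, 7.5]
width: 0.556
```

Emit:
step_arm(commands=[[[0, 0, -0.01, 0, 0, 0, 0.04], [0, 0, -0.03, 0, 0, 0, 0.04], [0, 0, -0.06, 0, 0, 0, 0.04], [0, 0, -0.09, 0, 0, 0, 0.04], [0, 0, -0.12, 0, 0, 0, 0.04], [0, 0, -0.15, 0, 0, 0, 0.04], [0, 0, -0.18, 0, 0, 0, 0.04], [0, 0, -0.21, 0, 0, 0, 0.04], [0, 0, -0.24, 0, 0, 0, 0.04], [0, 0, -0.27, 0, 0, 0, 0.04], [0, 0, -0.29, 0, 0, 0, 0.04], [0, 0, -0.29, 0, 0, 0, 0.04]]])

```text
clock: 18.7
eef_pos: [0.4454, 0.127, 0.2656]
ee_rot: [-0.0, 1.0, -0.0, 0.003]
contact_force: [0.5, 0.2, -2.6]
width: 0.553
```

```bash
python3 - <<'E'
from look import *
plan((.5947,-.2513,.26,0))
E
```

```text
clk 18.7 pos [0.4454 0.127  0.2656] yaw -0.0 w 0.553 F [ 0.5  0.2 -2.6] q [ 0.13  0.17  1.82 -0.    1.15  0.14]
[0.1495, 0.3782, 0.0062] [-0.05, -0.36, -0.04] rows>= 10
```

Emit:
step_arm(commands=[[[0.01, 0.025, 0, 0, 0, 0, 0.04], [0.025, 0.063, 0, 0, 0, 0, 0.04], [0.04, 0.1, 0, 0, 0, 0, 0.04], [0.055, 0.138, 0, 0, 0, 0, 0.04], [0.07, 0.176, 0, 0, 0, 0, 0.04], [0.085, 0.214, 0, 0, 0, 0, 0.04], [0.1, 0.252, 0, 0, 0, 0, 0.04], [0.115, 0.29, 0, 0, 0, 0, 0.04], [0.13, 0.328, 0, 0, 0, 0, 0.04], [0.143, 0.36, 0, 0, 0, 0, 0.04], [0.15, 0.378, 0, 0, 0, 0, 0.04], [0.15, 0.378, 0, 0, 0, 0, 0.04], [0.15, 0.378, 0.03, 0, 0, 0, 0.04], [0.15, 0.378, 0.06, 0, 0, 0, 0.04], [0.15, 0.378, 0.09, 0, 0, 0, 0.04], [0.15, 0.378, 0.12, 0, 0, 0, 0.04], [0.15, 0.378, 0.15, 0, 0, 0, 0.04], [0.15, 0.378, 0.18, 0, 0, 0, 0.04], [0.15, 0.378, 0.19, 0, 0, 0, 0.04], [0.15, 0.378, 0.19, 0, 0, 0, 0.04]]])

```text
clock: 20.37
eef_pos: [0.5923, -0.25, 0.0687]
ee_rot: [-0.001, 1.0, -0.0, -0.003]
contact_force: [-0.4, 0.6, -1.8]
width: 0.557
```

```bash
python3 - <<'E'
from look import *
plan((.595,-.2513,.03,0))
b=manip.camera("scene"); x0,y0=300,170
v=cv2.convertScaleAbs(cv2.resize(b[170:260,300:400],(800,720),interpolation=cv2.INTER_CUBIC),alpha=2,beta=-40)
p=manip.get_obs()["eef_pos"]; a=np.linspace(0,6.28,40)
for z,r in((p[2]+.028,.026),(p[2]+.046,.026),(.079,.004),(.017,.008)):
    c=p if r>.02 else (.5945,-.2512)
    q=((proj("scene",np.c_[c[0]+r*np.cos(a),c[1]+r*np.sin(a),a*0+z])-[x0,y0]+.5)*8).astype(np.int32); cv2.polylines(v,[q],True,(0,255,0) if r>.02 else (0,0,255),1)
cv2.imwrite("pics/s14.png",v[:600])
E
```

```text
clk 20.4 pos [ 0.5923 -0.25    0.0687] yaw -0.0 w 0.557 F [-0.4  0.6 -1.8] q [-0.5   0.64  1.62 -0.    0.89 -0.5 ]
[0.0029, 0.0014, 0.0387] [-0.16, 0.29, -0.03] rows>= 1
```

View pics/s14.png

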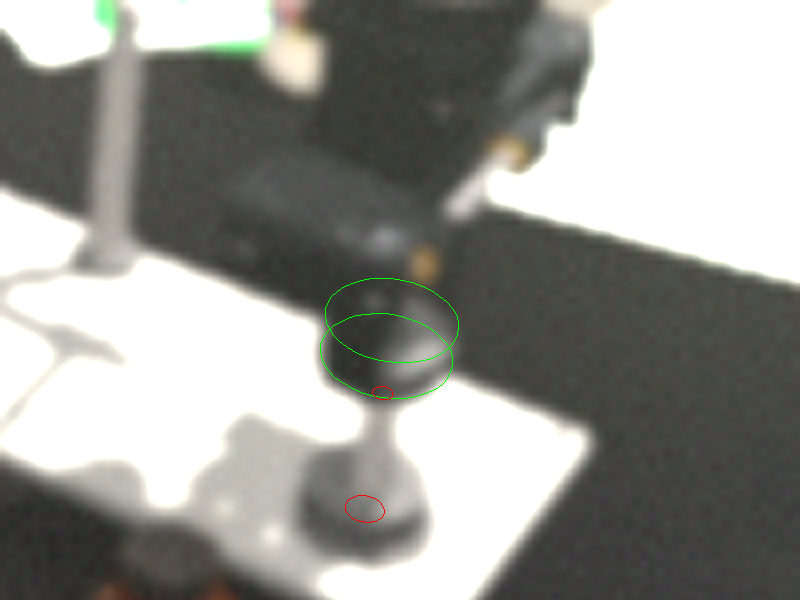

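Emit:
step_arm(commands=[[[0, 0, 0.005, 0, 0, 0, 0.04], [0, 0, 0.01, 0, 0, 0, 0.04], [0, 0, 0.01, 0, 0, 0, 0.04]]])

```text
clock: 20.67
eef_pos: [0.5941, -0.2514, 0.0622]
ee_rot: [0.0, 1.0, -0.0, 0.0]
contact_force: [0.6, 0.3, -2.0]
width: 0.562
```

Emit:
step_arm(commands=[[[0.001, 0, 0.01, 0, 0, 0, 0.04], [0.001, 0, 0.015, 0, 0, 0, 0.04], [0.001, 0, 0.02, 0, 0, 0, 0.04], [0.001, 0, 0.025, 0, 0, 0, 0.04], [0.001, 0, 0.03, 0, 0, 0, 0.04], [0.001, 0, 0.035, 0, 0, 0, 0.04], [0.001, 0, 0.035, 0, 0, 0, 0.04]]])

```text
clock: 21.25
eef_pos: [0.5945, -0.2512, 0.0256]
ee_rot: [-0.0, 1.0, -0.0, -0.001]
contact_force: [0.4, 1.2, -2.3]
width: 0.557
```

Ring 1's top should be met at a reading of about 0.0075.

Emit:
step_arm(commands=[[[0, 0, 0.006, 0, 0, 0, 0.04], [0, 0, 0.011, 0, 0, 0, 0.04], [0, 0, 0.014, 0, 0, 0, 0.04], [0, 0, 0.016, 0, 0, 0, 0.04], [0, 0, 0.018, 0, 0, 0, 0.04], [0, 0, 0.018, 0, 0, 0, 0.04], [0, 0, 0.018, 0, 0, 0, 0.04]]])

```text
clock: 21.83
eef_pos: [0.5951, -0.2514, 0.0089]
ee_rot: [0.0, 1.0, -0.0, 0.0]
contact_force: [0.2, -0.8, -1.8]
width: 0.558
```

Emit:
step_arm(commands=[[[0, 0, 0.002, 0, 0, 0, 0.04], [0, 0, 0.003, 0, 0, 0, 0.04], [0, 0, 0.003, 0, 0, 0, 0.04], [0, 0, 0.003, 0, 0, 0, 0.085], [0, 0, 0.003, 0, 0, 0, 0.085], [0, 0, 0.003, 0, 0, 0, 0.085], [0, 0, 0.003, 0, 0, 0, 0.085], [0, 0, 0.003, 0, 0, 0, 0.085], [0, 0, 0.003, 0, 0, 0, 0.085], [0, 0, -0.03, 0, 0, 0, 0.085], [0, 0, -0.07, 0, 0, 0, 0.085], [0, 0, -0.11, 0, 0, 0, 0.085], [0, 0, -0.15, 0, 0, 0, 0.085], [0, 0, -0.19, 0, 0, 0, 0.085], [0, 0, -0.22, 0, 0, 0, 0.085], [0, 0, -0.24, 0, 0, 0, 0.085], [0, 0, -0.24, 0, 0, 0, 0.085], [0, 0, -0.24, 0, 0, 0, 0.085]]])

```text
clock: 23.33
eef_pos: [0.5951, -0.2514, 0.2494]
ee_rot: [0.0, 1.0, -0.0, 0.001]
contact_force: [-0.1, 0.7, -1.0]
width: 0.895
```

```bash
python3 - <<'E'
from look import *
plan((.4375,-.246,.25,0),(.4375,-.246,.1,0))
b=manip.camera("scene");cv2.imwrite("pics/s15raw.png",b)
v=cv2.convertScaleAbs(cv2.resize(b[200:290,290:390],(800,720),interpolation=cv2.INTER_CUBIC),alpha=1.7,beta=-30)
cv2.imwrite("pics/s15.png",v[:600])
E
```

```text
clk 23.3 pos [ 0.5951 -0.2514  0.2494] yaw -0.0 w 0.895 F [-0.1  0.7 -1. ] q [-0.5   0.47  1.41 -0.    1.26 -0.5 ]
[-0.1576, -0.0053, -0.0008] [0.05, -0.08, -0.05] rows>= 4
[-0.1578, -0.0054, 0.1492] [0.05, -0.08, -0.05] rows>= 6
```

View pics/s15.png

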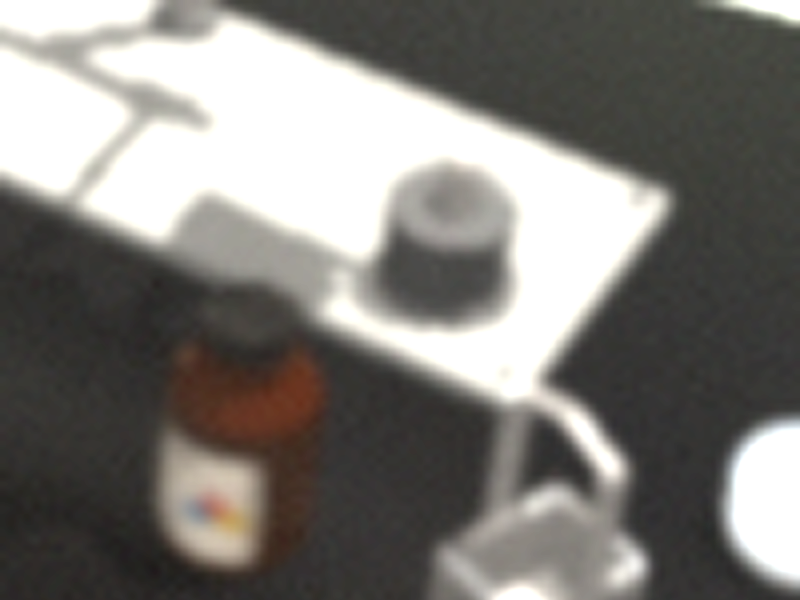

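Emit:
step_arm(commands=[[[-0.04, -0.001, 0, 0, 0, 0, 0.095], [-0.08, -0.003, 0, 0, 0, 0, 0.095], [-0.12, -0.004, 0, 0, 0, 0, 0.095], [-0.15, -0.005, 0, 0, 0, 0, 0.095], [-0.158, -0.0055, 0, 0, 0, 0, 0.095], [-0.158, -0.0055, 0, 0, 0, 0, 0.095], [-0.158, -0.0055, 0.03, 0, 0, 0, 0.095], [-0.158, -0.0055, 0.06, 0, 0, 0, 0.095], [-0.158, -0.0055, 0.09, 0, 0, 0, 0.095], [-0.158, -0.0055, 0.12, 0, 0, 0, 0.095], [-0.158, -0.0055, 0.13, 0, 0, 0, 0.095], [-0.158, -0.0055, 0.13, 0, 0, 0, 0.095], [-0.158, -0.0055, 0.13, 0, 0, 0, 0.095]]])

```text
clock: 24.47
eef_pos: [0.4378, -0.2459, 0.1188]
ee_rot: [-0.0, 1.0, -0.0, -0.0]
contact_force: [1.0, 0.4, 0.6]
width: 0.997
```

```bash
python3 - <<'E'
from look import *
plan((.4375,-.246,.016,0))
b=manip.camera("scene")
v=cv2.convertScaleAbs(cv2.resize(b[170:290,260:400],(700,600),interpolation=cv2.INTER_CUBIC),alpha=1.7,beta=-30)
cv2.imwrite("pics/s16.png",v[:600])
E
```

```text
clk 24.5 pos [ 0.4378 -0.2459  0.1188] yaw -0.0 w 0.997 F [1.  0.4 0.6] q [-0.64  0.4   1.93 -0.    0.82 -0.64]
[-0.0002, 0.0001, 0.1028] [-0.03, 0.04, -0.03] rows>= 3
```

View pics/s16.png

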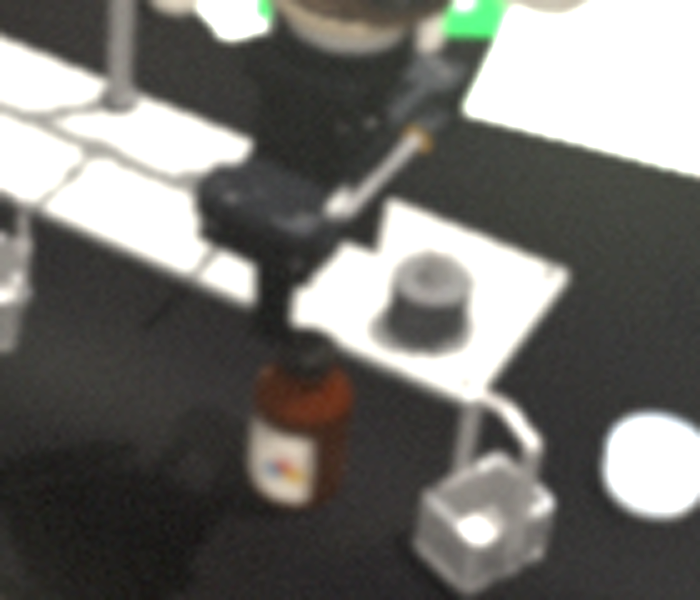

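Emit:
step_arm(commands=[[[0, 0, 0.02, 0, 0, 0, 0.095], [0, 0, 0.04, 0, 0, 0, 0.095], [0, 0, 0.06, 0, 0, 0, 0.095], [0, 0, 0.08, 0, 0, 0, 0.095], [0, 0, 0.09, 0, 0, 0, 0.095], [0, 0, 0.09, 0, 0, 0, 0.095], [0, 0, 0.09, 0, 0, 0, 0.095]]])

```text
clock: 25.1
eef_pos: [0.4376, -0.2461, 0.0297]
ee_rot: [0.0, 1.0, -0.0, 0.0]
contact_force: [-0.5, 0.4, 0.9]
width: 1.0
```

Emit:
step_arm(commands=[[[0, 0, 0.004, 0, 0, 0, 0.095], [0, 0, 0.008, 0, 0, 0, 0.095], [0, 0, 0.012, 0, 0, 0, 0.095], [0, 0, 0.012, 0, 0, 0, 0.095]]])

```text
clock: 25.43
eef_pos: [0.4369, -0.2457, 0.0165]
ee_rot: [-0.0, 1.0, -0.0, -0.0]
contact_force: [0.2, 0.1, 0.9]
width: 0.998
```

Emit:
step_arm(commands=[[[0, 0, 0, 0, 0, 0, 0.045], [0, 0, 0, 0, 0, 0, 0.045], [0, 0, 0, 0, 0, 0, 0.045], [0, 0, 0, 0, 0, 0, 0.045], [0, 0, 0, 0, 0, 0, 0.045], [0, 0, 0, 0, 0, 0, 0.045], [0, 0, 0, 0, 0, 0, 0.045], [0, 0, 0, 0, 0, 0, 0.045], [0, 0, 0, 0, 0, 0, 0.045], [0, 0, 0, 0, 0, 0, 0.045]]], squeeze=20)

```text
clock: 26.27
eef_pos: [0.4371, -0.2458, 0.0169]
ee_rot: [0.0, 1.0, -0.0, 0.0]
contact_force: [0.4, 0.5, 0.5]
width: 0.592
```

```bash
python3 - <<'E'
from look import *
b=manip.camera("scene")
v=cv2.convertScaleAbs(cv2.resize(b[205:275,290:380],(800,622),interpolation=cv2.INTER_CUBIC),alpha=2.2,beta=-40)
cv2.imwrite("pics/s17.png",v[:600]); print(manip.get_obs()["width"])
E
```

```text
0.591585666556438
```

View pics/s17.png

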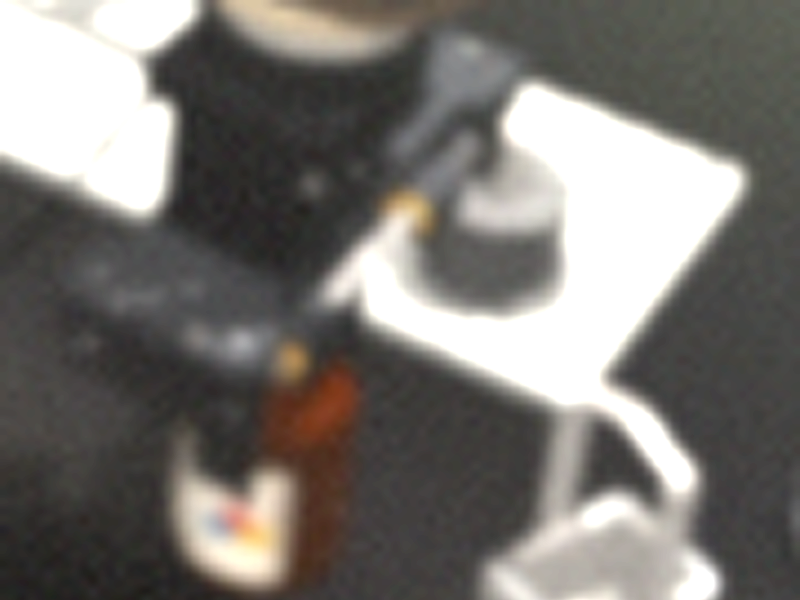

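Emit:
step_arm(commands=[[[0, 0, 0, 0, 0, 0, 0.045], [0, 0, -0.01, 0, 0, 0, 0.045], [0, 0, -0.03, 0, 0, 0, 0.045], [0, 0, -0.05, 0, 0, 0, 0.045], [0, 0, -0.07, 0, 0, 0, 0.045], [0, 0, -0.1, 0, 0, 0, 0.045], [0, 0, -0.13, 0, 0, 0, 0.045], [0, 0, -0.15, 0, 0, 0, 0.045], [0, 0, -0.16, 0, 0, 0, 0.045], [0, 0, -0.16, 0, 0, 0, 0.045]]], squeeze=30)

```text
clock: 27.15
eef_pos: [0.4375, -0.2461, 0.1789]
ee_rot: [0.001, 1.0, -0.0, 0.001]
contact_force: [0.2, 0.7, -1.6]
width: 0.587
```

Emit:
step_arm(commands=[[[0, -0.01, 0, 0, 0, 0, 0.045], [0, -0.03, 0, 0, 0, 0, 0.045], [0, -0.06, 0, 0, 0, 0, 0.045], [0, -0.09, 0, 0, 0, 0, 0.045], [0, -0.12, 0, 0, 0, 0, 0.045], [0, -0.15, 0, 0, 0, 0, 0.045], [0, -0.18, 0, 0, 0, 0, 0.045], [0, -0.21, 0, 0, 0, 0, 0.045], [0, -0.24, 0, 0, 0, 0, 0.045], [0, -0.27, 0, 0, 0, 0, 0.045], [0, -0.3, 0, 0, 0, 0, 0.045], [0, -0.33, 0, 0, 0, 0, 0.045], [0, -0.36, 0, 0, 0, 0, 0.045], [0, -0.39, 0, 0, 0, 0, 0.045], [0, -0.42, 0, 0, 0, 0, 0.045], [0, -0.445, 0, 0, 0, 0, 0.045], [0, -0.458, 0, 0, 0, 0, 0.045], [0, -0.4635, 0, 0, 0, 0, 0.045], [0, -0.4635, 0, 0, 0, 0, 0.045], [0, -0.4635, 0, 0, 0, 0, 0.045]]])

```text
clock: 28.82
eef_pos: [0.4366, 0.2173, 0.1758]
ee_rot: [0.0, 1.0, -0.0, -0.001]
contact_force: [-1.1, -0.3, -3.4]
width: 0.589
```

```bash
python3 - <<'E'
from look import *
plan((.588,.2175,.18,0))
b=manip.camera("scene")
v=cv2.resize(b[100:260,100:310],(787,600),interpolation=cv2.INTER_CUBIC)
cv2.imwrite("pics/s18.png",v[:600])
E
```

```text
clk 28.8 pos [0.4366 0.2173 0.1758] yaw -0.0 w 0.589 F [-1.1 -0.3 -3.4] q [ 0.33  0.3   1.89 -0.    0.95  0.33]
[0.1514, -0.0002, -0.0045] [0.05, 0.11, -0.02] rows>= 4
```

View pics/s18.png

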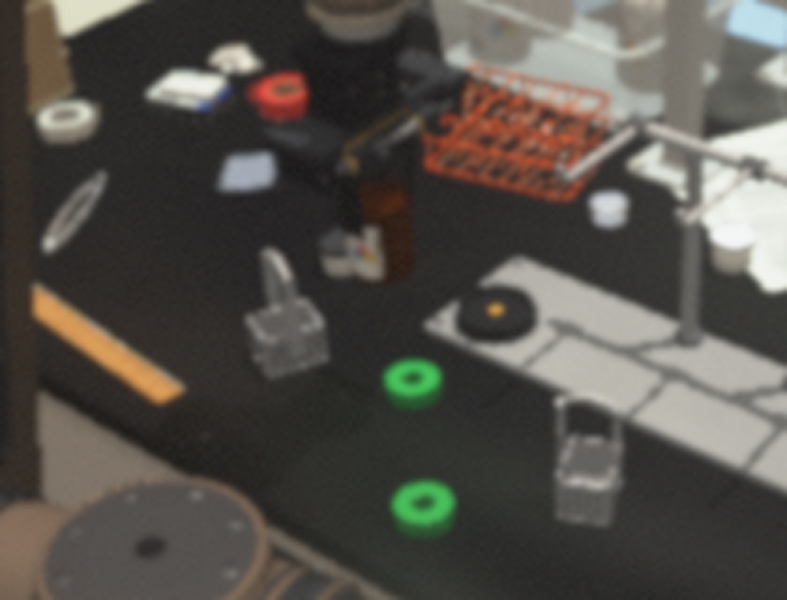

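Bottle held upright. Move over the nest.

Emit:
step_arm(commands=[[[0.01, 0, 0, 0, 0, 0, 0.045], [0.03, 0, 0, 0, 0, 0, 0.045], [0.06, 0, 0, 0, 0, 0, 0.045], [0.09, 0, 0, 0, 0, 0, 0.045], [0.12, 0, 0, 0, 0, 0, 0.045], [0.142, 0, 0, 0, 0, 0, 0.045], [0.151, 0, 0, 0, 0, 0, 0.045], [0.151, 0, 0.02, 0, 0, 0, 0.045], [0.151, 0, 0.05, 0, 0, 0, 0.045], [0.151, 0, 0.08, 0, 0, 0, 0.045], [0.151, 0, 0.1, 0, 0, 0, 0.045], [0.151, 0, 0.1, 0, 0, 0, 0.045], [0.151, 0, 0.1, 0, 0, 0, 0.045]]])

```text
clock: 29.95
eef_pos: [0.5881, 0.217, 0.0765]
ee_rot: [0.0, 1.0, -0.001, -0.001]
contact_force: [0.4, 0.3, -2.0]
width: 0.592
```

```bash
python3 - <<'E'
from look import *
plan((.588,.2175,.05,0))
b=manip.camera("scene");p=manip.get_obs()["eef_pos"]
x0,y0=190,130
v=cv2.convertScaleAbs(cv2.resize(b[130:220,190:290],(800,720),interpolation=cv2.INTER_CUBIC),alpha=1.7,beta=-30)
a=np.linspace(0,6.28,40)
for c,z,r,col in((p,p[2]-.0165,.029,(0,255,0)),(p,p[2]-.0165+.112,.018,(0,255,0)),((.588,.2175),.024,.04,(0,0,255)),((.588,.2175),.012,.04,(0,0,255))):
    q=((proj("scene",np.c_[c[0]+r*np.cos(a),c[1]+r*np.sin(a),a*0+z])-[x0,y0]+.5)*8).astype(np.int32); cv2.polylines(v,[q],True,col,1)
cv2.imwrite("pics/s19.png",v[:600])
E
```

```text
clk 29.9 pos [0.5881 0.217  0.0765] yaw -0.1 w 0.592 F [ 0.4  0.3 -2. ] q [ 0.25  0.61  1.66 -0.    0.88  0.25]
[-0.0001, -0.0005, 0.0265] [0.03, 0.1, -0.08] rows>= 1
```

View pics/s19.png

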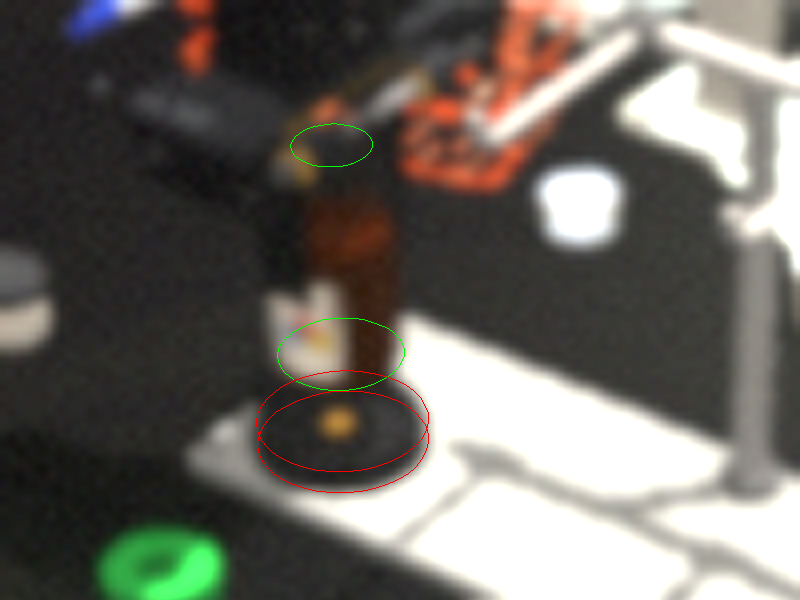

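Emit:
step_arm(commands=[[[0, 0.0015, 0.015, 0, 0, 0, 0.045], [0, 0.0015, 0.025, 0, 0, 0, 0.045], [0, 0.0015, 0.032, 0, 0, 0, 0.045], [0, 0.0015, 0.036, 0, 0, 0, 0.045], [0, 0.0015, 0.036, 0, 0, 0, 0.045]]])

```text
clock: 30.42
eef_pos: [0.5883, 0.2161, 0.0405]
ee_rot: [0.0, 1.0, -0.0, -0.0]
contact_force: [-0.6, 0.6, -1.9]
width: 0.589
```

Emit:
step_arm(commands=[[[0, 0, 0.002, 0, 0, 0, 0.045], [0, 0, 0.004, 0, 0, 0, 0.045], [0, 0, 0.004, 0, 0, 0, 0.045]]])

```text
clock: 30.67
eef_pos: [0.5889, 0.2163, 0.0387]
ee_rot: [-0.0, 1.0, -0.0, 0.001]
contact_force: [-3.9, -0.9, 11.8]
width: 0.59
```

Emit:
step_arm(commands=[[[0, 0, 0.002, 0, 0, 0, 0.045], [0, 0, 0.004, 0, 0, 0, 0.045], [0, 0, 0.004, 0, 0, 0, 0.045]]])

```text
clock: 30.92
eef_pos: [0.5904, 0.2164, 0.0376]
ee_rot: [-0.0, 1.0, -0.0, 0.003]
contact_force: [-7.1, -3.8, 35.5]
width: 0.586
```

Emit:
step_arm(commands=[[[0, 0, -0.003, 0, 0, 0, 0.045], [0, 0, -0.005, 0, 0, 0, 0.045], [0, 0, -0.005, 0, 0, 0, 0.045]]])

```text
clock: 31.17
eef_pos: [0.5888, 0.2162, 0.0385]
ee_rot: [-0.0, 1.0, -0.0, 0.001]
contact_force: [0.6, 0.9, -2.7]
width: 0.586
```

```bash
python3 - <<'E'
from look import *
plan((.588,.2175,.05,0))
b=manip.camera("scene");p=manip.get_obs()["eef_pos"]
x0,y0=190,130
v=cv2.convertScaleAbs(cv2.resize(b[150:210,195:275],(800,600),interpolation=cv2.INTER_CUBIC),alpha=3,beta=-50)
cv2.imwrite("pics/s20.png",v[:600])
t=cv2.imread("pics/t12raw.png")
cv2.imwrite("pics/t20.png",cv2.convertScaleAbs(cv2.resize(t[150:185,175:215],(800,700),interpolation=cv2.INTER_CUBIC),alpha=1.5)[:600])
E
```

```text
clk 31.2 pos [0.5888 0.2162 0.0385] yaw -0.0 w 0.586 F [ 0.6  0.9 -2.7] q [ 0.25  0.66  1.68 -0.    0.8   0.25]
[-0.0008, -0.0013, -0.0115] [-0.01, -0.07, -0.05] rows>= 1
```

View pics/s20.png

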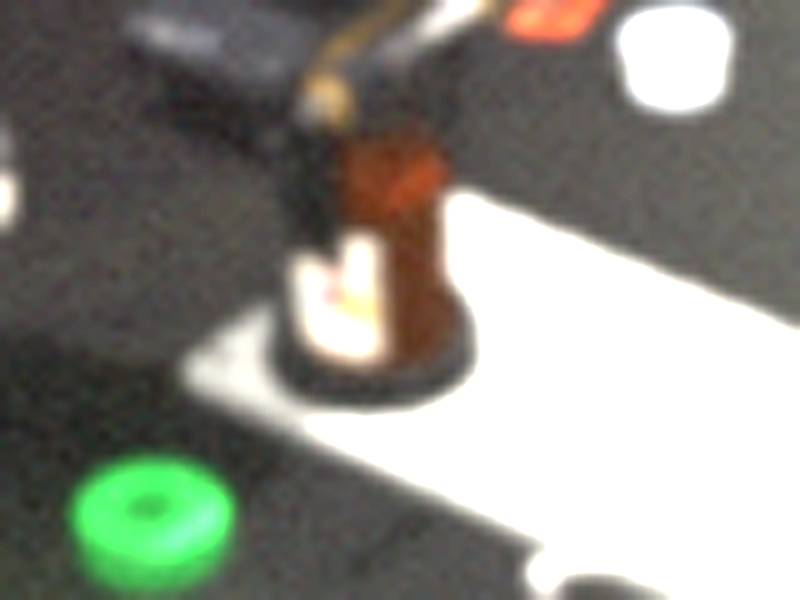

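View pics/t20.png

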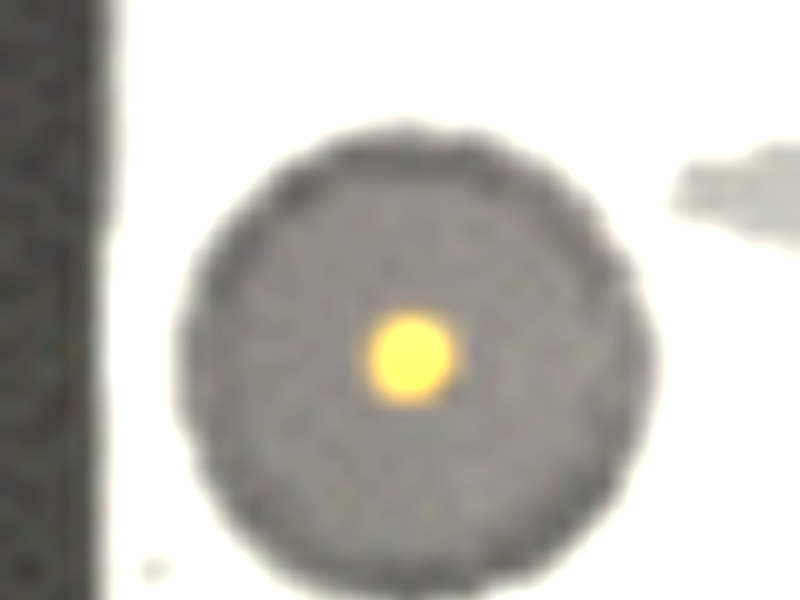

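Emit:
step_arm(commands=[[[0, 0.002, 0, 0, 0, 0, 0.045], [0, 0.004, 0, 0, 0, 0, 0.045], [0, 0.005, 0, 0, 0, 0, 0.045], [0, 0.005, 0, 0, 0, 0, 0.045]]])

```text
clock: 31.55
eef_pos: [0.5885, 0.2113, 0.0379]
ee_rot: [-0.0, 1.0, -0.001, 0.0]
contact_force: [-0.7, 5.7, 3.8]
width: 0.59
```

Emit:
step_arm(commands=[[[0, 0.002, 0, 0, 0, 0, 0.045], [0, 0.003, 0, 0, 0, 0, 0.045], [0, 0.003, 0, 0, 0, 0, 0.045]]])

```text
clock: 31.8
eef_pos: [0.5884, 0.209, 0.0384]
ee_rot: [-0.001, 1.0, -0.001, 0.0]
contact_force: [-2.2, 8.4, 8.5]
width: 0.589
```

Emit:
step_arm(commands=[[[0, 0, -0.002, 0, 0, 0, 0.045], [0.001, -0.003, -0.002, 0, 0, 0, 0.045], [0.001, -0.006, -0.002, 0, 0, 0, 0.045], [0.001, -0.006, -0.002, 0, 0, 0, 0.045], [0.001, -0.006, -0.002, 0, 0, 0, 0.045]]])

```text
clock: 32.22
eef_pos: [0.5893, 0.2141, 0.0394]
ee_rot: [0.0, 1.0, -0.0, -0.0]
contact_force: [-0.2, 0.5, -2.9]
width: 0.587
```

Emit:
step_arm(commands=[[[0, 0, 0.001, 0, 0, 0, 0.045], [0, 0, 0.002, 0, 0, 0, 0.045], [0, 0, 0.002, 0, 0, 0, 0.045]]])

```text
clock: 32.47
eef_pos: [0.5894, 0.2143, 0.0382]
ee_rot: [-0.0, 1.0, -0.0, 0.0]
contact_force: [-1.6, 1.0, 4.0]
width: 0.588
```

Emit:
step_arm(commands=[[[0, 0, 0.001, 0, 0, 0, 0.045], [0, 0, 0.001, 0, 0, 0, 0.045], [0, 0, 0.001, 0, 0, 0, 0.045]]])

```text
clock: 32.72
eef_pos: [0.5895, 0.2146, 0.0381]
ee_rot: [-0.0, 1.0, -0.0, 0.0]
contact_force: [-3.8, 3.1, 11.9]
width: 0.584
```

```bash
python3 - <<'E'
from look import *
plan((.588,.2175,.05,0))
b=manip.camera("scene");p=manip.get_obs()["eef_pos"]
x0,y0=195,150
v=cv2.convertScaleAbs(cv2.resize(b[150:210,195:275],(800,600),interpolation=cv2.INTER_CUBIC),alpha=3,beta=-50)
a=np.linspace(0,6.28,60)
for c,z,r,col in((p,p[2]-.0165,.029,(0,255,0)),(p,.017,.029,(255,255,0)),((.588,.2175),.025,.035,(0,0,255)),((.588,.2175),.025,.04,(0,0,255)),((.588,.2175),.012,.04,(0,0,255))):
    q=((proj("scene",np.c_[c[0]+r*np.cos(a),c[1]+r*np.sin(a),a*0+z])-[x0,y0]+.5)*10).astype(np.int32); cv2.polylines(v,[q],True,col,1)
cv2.imwrite("pics/s21.png",v[:600])
E
```

```text
clk 32.7 pos [0.5895 0.2146 0.0381] yaw -0.1 w 0.584 F [-3.8  3.1 11.9] q [0.24 0.66 1.68 0.   0.8  0.24]
[-0.0015, -0.0029, -0.0119] [-0.04, -0.05, -0.06] rows>= 1
```

View pics/s21.png

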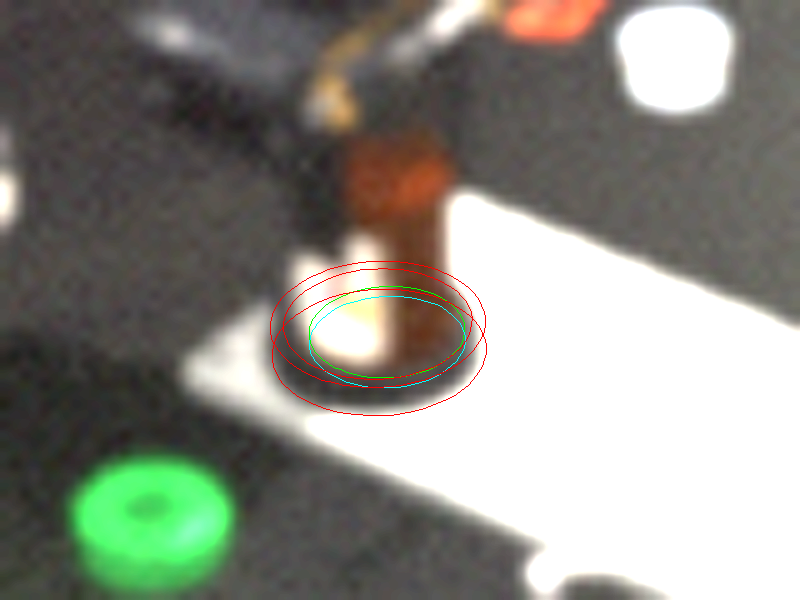

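Emit:
step_arm(commands=[[[0, 0, -0.001, 0, 0, 0, 0.06], [0, 0, -0.001, 0, 0, 0, 0.065], [0, 0, -0.001, 0, 0, 0, 0.07], [0, 0, -0.001, 0, 0, 0, 0.08], [0, 0, -0.001, 0, 0, 0, 0.09], [0, 0, -0.001, 0, 0, 0, 0.095], [0, 0, -0.001, 0, 0, 0, 0.095], [0, 0, -0.001, 0, 0, 0, 0.095], [0, 0, -0.001, 0, 0, 0, 0.095]]])

```text
clock: 33.52
eef_pos: [0.5894, 0.2141, 0.0377]
ee_rot: [0.0, 1.0, -0.0, -0.0]
contact_force: [-0.2, -0.6, -0.7]
width: 0.998
```

Emit:
step_arm(commands=[[[0, 0, -0.01, 0, 0, 0, 0.095], [0, 0, -0.03, 0, 0, 0, 0.095], [0, 0, -0.06, 0, 0, 0, 0.095], [0, 0, -0.1, 0, 0, 0, 0.095], [0, 0, -0.14, 0, 0, 0, 0.095], [0, 0, -0.18, 0, 0, 0, 0.095], [0, 0, -0.21, 0, 0, 0, 0.095], [0, 0, -0.22, 0, 0, 0, 0.095], [0, 0, -0.22, 0, 0, 0, 0.095]]])

```text
clock: 34.27
eef_pos: [0.5901, 0.2143, 0.2614]
ee_rot: [-0.001, 1.0, -0.0, 0.003]
contact_force: [0.4, -0.7, -1.0]
width: 0.998
```

```bash
python3 - <<'E'
from look import *
plan((.4327,.3562,.25,0))
b=manip.camera("scene")
x0,y0=195,140;S=10
v=cv2.convertScaleAbs(cv2.resize(b[140:200,195:275],(800,600),interpolation=cv2.INTER_CUBIC),alpha=2.2,beta=-30)
cv2.imwrite("pics/s22.png",v)
t=manip.camera("top");cv2.imwrite("pics/t22.png",cv2.resize(t[100:260,110:400],(800,441),interpolation=cv2.INTER_CUBIC))
for n in("top","scene"):
  for th in("ring_a_centre","basket_a_centre","bottle_grip"):
    print(n,th,[(round(d["p"],2),np.round(d["rect"]).tolist()) for d in manip.spot_in(n,th)[:4]])
E
```

```text
clk 34.3 pos [0.5901 0.2143 0.2614] yaw -0.0 w 0.998 F [ 0.4 -0.7 -1. ] q [ 0.24  0.43  1.45 -0.    1.26  0.24]
[-0.1575, -0.1417, 0.0107] [-0.07, -0.31, -0.04] rows>= 6
top ring_a_centre [(0.65, [323.0, 159.0, 340.0, 175.0])]
top basket_a_centre [(0.55, [250.0, 201.0, 268.0, 219.0]), (0.24, [352.0, 200.0, 381.0, 224.0])]
top bottle_grip [(0.4, [198.0, 162.0, 206.0, 178.0])]
scene ring_a_centre [(0.51, [167.0, 164.0, 187.0, 202.0])]
scene basket_a_centre [(0.62, [247.0, 205.0, 267.0, 243.0])]
scene bottle_grip [(0.78, [224.0, 156.0, 241.0, 186.0]), (0.71, [339.0, 219.0, 352.0, 239.0])]
```

View pics/s22.png

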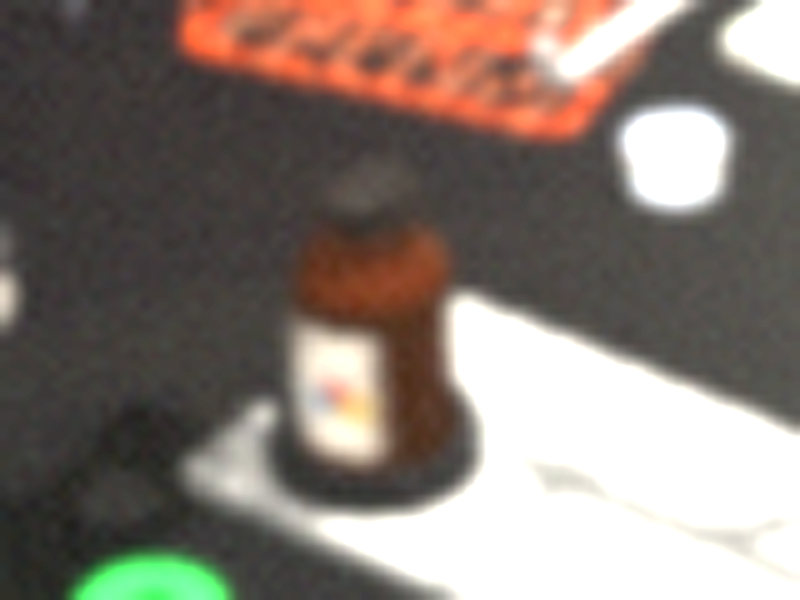

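View pics/t22.png

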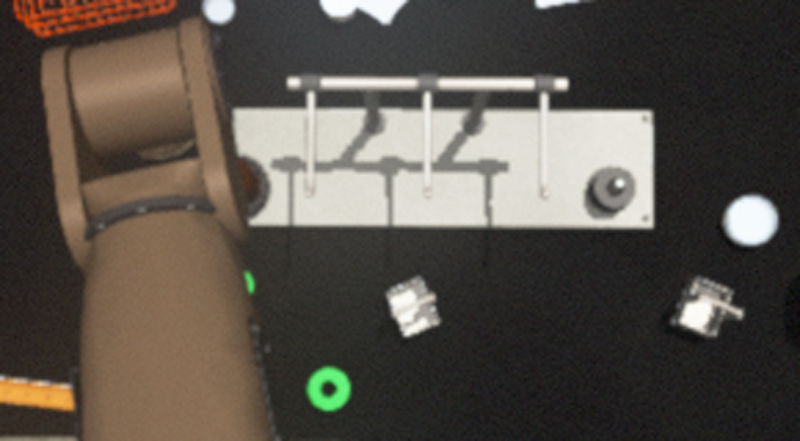

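```bash
python3 - <<'E'
from look import *
b=manip.camera("scene")
x0,y0=195,140;S=10
v=cv2.convertScaleAbs(cv2.resize(b[140:200,195:275],(800,600),interpolation=cv2.INTER_CUBIC),alpha=2.2,beta=-30)
a=np.linspace(0,6.28,60)
for c in((.588,.2175),):
  for z,r in((.021,.029),(.133,.018),(.119,.018),(.1,.029)):
    q=((proj("scene",np.c_[c[0]+r*np.cos(a),c[1]+r*np.sin(a),a*0+z])-[x0,y0]+.5)*S).astype(np.int32); cv2.polylines(v,[q],True,(0,255,0),1)
cv2.imwrite("pics/s23.png",v)
E
```

```text
(no output)
```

View pics/s23.png

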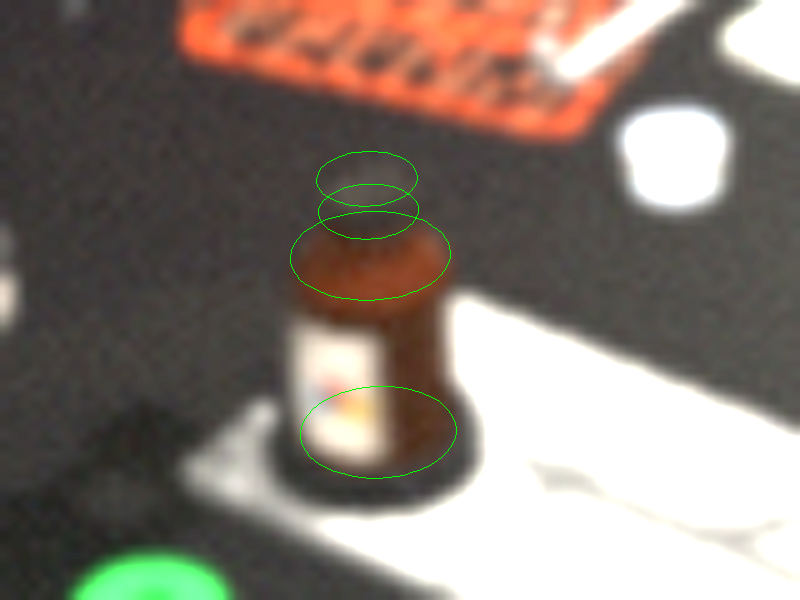

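```bash
python3 - <<'E'
from look import *
plan((.4327,.3562,.26,65),(.4327,.3562,.12,65))
E
```

```text
clk 34.7 pos [0.5893 0.2141 0.2569] yaw -0.0 w 0.997 F [-0.3  0.1  0.2] q [ 0.24  0.43  1.45 -0.    1.26  0.24]
[-0.1567, -0.142, -0.0029] [-0.02, 0.08, -65.05] rows>= 10
[-0.1565, -0.1421, 0.1371] [-0.02, 0.08, -65.05] rows>= 10
```

Emit:
step_arm(commands=[[[-0.016, -0.014, 0, 0, 0, -6.5, 0.08], [-0.032, -0.028, 0, 0, 0, -13, 0.08], [-0.048, -0.043, 0, 0, 0, -19.5, 0.08], [-0.064, -0.057, 0, 0, 0, -26, 0.08], [-0.08, -0.071, 0, 0, 0, -32.5, 0.08], [-0.096, -0.085, 0, 0, 0, -39, 0.08], [-0.112, -0.1, 0, 0, 0, -45.5, 0.08], [-0.128, -0.114, 0, 0, 0, -52, 0.08], [-0.144, -0.128, 0, 0, 0, -58.5, 0.08], [-0.157, -0.142, 0, 0, 0, -65, 0.08], [-0.157, -0.142, 0, 0, 0, -65, 0.08], [-0.157, -0.142, 0, 0, 0, -65, 0.08]]])

```text
clock: 35.72
eef_pos: [0.4321, 0.3566, 0.2576]
ee_rot: [0.0, 0.844, 0.537, -0.0]
contact_force: [0.0, -0.6, -0.9]
width: 0.838
```

```bash
python3 - <<'E'
from look import *
plan((.4327,.3562,.08,65))
t=manip.camera("top");b=manip.camera("scene");cv2.imwrite("pics/t24raw.png",t)
v=cv2.convertScaleAbs(cv2.resize(t[145:190,165:225],(800,600),interpolation=cv2.INTER_CUBIC),alpha=1.6)
a=np.linspace(0,6.28,60)
for c in((.588,.2175),):
  for z,r in((.021,.029),(.133,.018),(.1,.029)):
    q=((proj("top",np.c_[c[0]+r*np.cos(a),c[1]+r*np.sin(a),a*0+z])-[165,145]+.5)*13.333).astype(np.int32); cv2.polylines(v,[q],True,(0,255,0),1)
cv2.imwrite("pics/t24.png",v)
cv2.imwrite("pics/s24.png",cv2.resize(b[100:280,100:400],(800,480),interpolation=cv2.INTER_CUBIC))
E
```

```text
clk 35.7 pos [0.4321 0.3566 0.2576] yaw 64.9 w 0.838 F [ 0.  -0.6 -0.9] q [ 0.57  0.33  1.61 -0.    1.2  -0.56]
[-0.0001, 0.0007, 0.1776] [0.0, 0.02, -0.07] rows>= 5
```

View pics/t24.png

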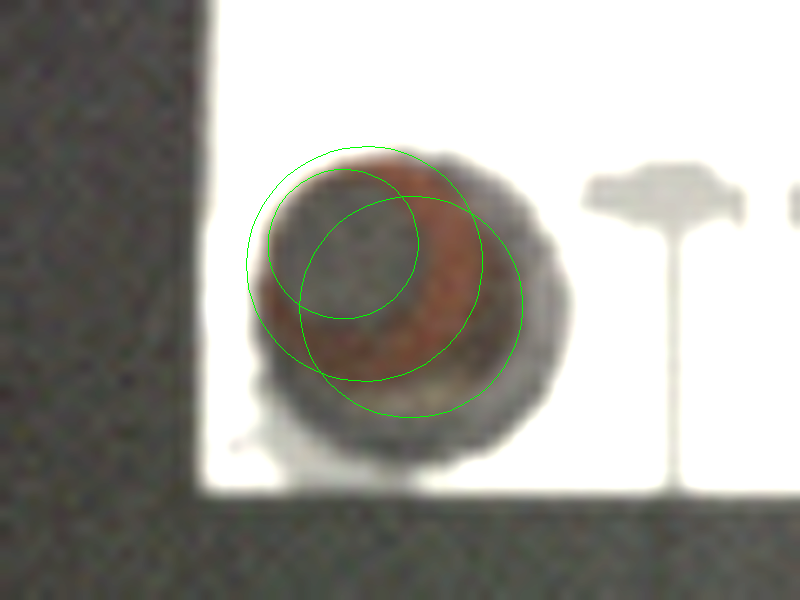

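View pics/s24.png

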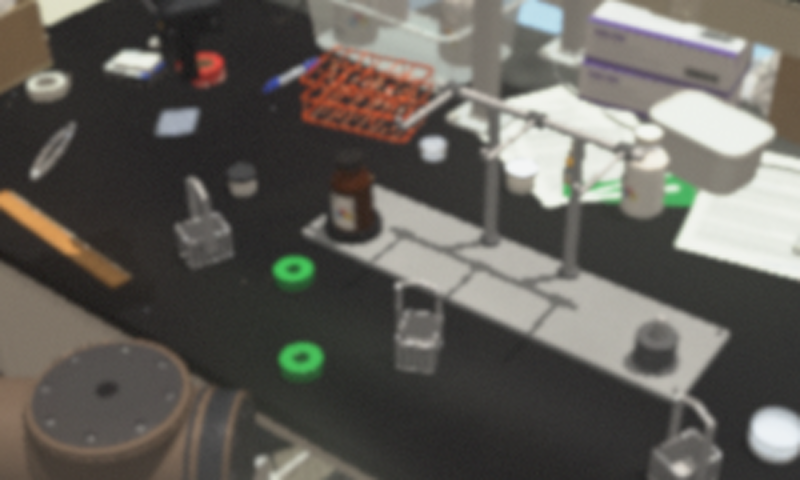

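Emit:
step_arm(commands=[[[0, 0.0005, 0.04, 0, 0, 0, 0.08], [0, 0.0005, 0.08, 0, 0, 0, 0.08], [0, 0.0005, 0.12, 0, 0, 0, 0.08], [0, 0.0005, 0.14, 0, 0, 0, 0.08], [0, 0.0005, 0.14, 0, 0, 0, 0.08], [0, 0.0005, 0.14, 0, 0, 0, 0.08]]])

```text
clock: 36.32
eef_pos: [0.4335, 0.3554, 0.1175]
ee_rot: [0.0, 0.844, 0.536, -0.001]
contact_force: [0.7, 0.1, 0.7]
width: 0.84
```

```bash
cat > ov.py <<'E'
from look import *
from fit import geo
def ov(fn,n,crop,S,baskets=(),tip=True,D=.030,alpha=2,beta=-30):
    b=manip.camera(n);o=manip.get_obs();p=o["eef_pos"];R=Ro.from_quat(o["ee_rot"],scalar_first=True).as_matrix()
    x0,y0,x1,y1=crop
    v=cv2.convertScaleAbs(cv2.resize(b[y0:y1,x0:x1],None,fx=S,fy=S,interpolation=cv2.INTER_CUBIC),alpha=alpha,beta=beta)
    def d(P,c):
        q=((proj(n,P)-[x0,y0]+.5)*S).astype(np.int32); cv2.polylines(v,[cv2.convexHull(q)],True,c,1)
    for k in baskets:
        for g in geo(*k): d(g,(0,255,0))
    if tip:
        w=o["width"]*.0951/2
        for s in(-1,1):
            d([p+R@np.array([s*(w+k),j*.01,z])+[0,0,D] for k in(0,.008) for j in(-1,1) for z in(0,-.03)],(0,0,255))
    cv2.imwrite(fn,v)
E
python3 - <<'E'
from ov import *
plan((.4327,.3562,.043,65))
ov("pics/s25.png","scene",(140,130,220,190),10,[(.4327,.3562,-.4358)])
E
```

```text
clk 36.3 pos [0.4335 0.3554 0.1175] yaw 64.8 w 0.840 F [0.7 0.1 0.7] q [ 0.57  0.47  1.79 -0.    0.88 -0.56]
[0.0005, -0.001, 0.0745] [-0.04, 0.08, -0.18] rows>= 2
```

View pics/s25.png

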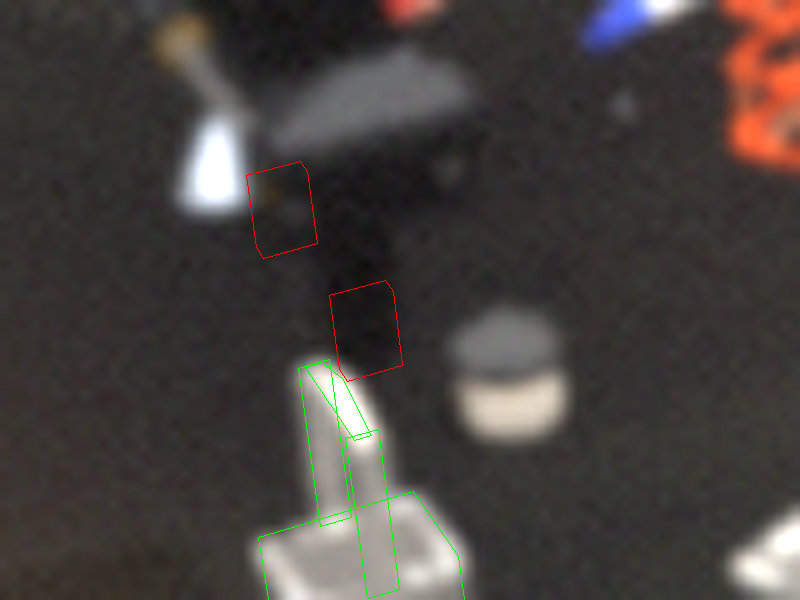

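Emit:
step_arm(commands=[[[0.0005, -0.001, 0.02, 0, 0, 0, 0.08], [0.0005, -0.001, 0.04, 0, 0, 0, 0.08], [0.0005, -0.001, 0.06, 0, 0, 0, 0.08], [0.0005, -0.001, 0.0745, 0, 0, 0, 0.08], [0.0005, -0.001, 0.0745, 0, 0, 0, 0.08], [0.0005, -0.001, 0.0745, 0, 0, 0, 0.08]]])

```text
clock: 36.87
eef_pos: [0.4331, 0.3572, 0.0447]
ee_rot: [0.0, 0.844, 0.537, 0.001]
contact_force: [0.7, 0.3, 0.9]
width: 0.84
```

```bash
python3 - <<'E'
from ov import *
plan((.4327,.3562,.043,65))
ov("pics/s26.png","scene",(140,130,220,200),9,[],tip=True)
E
```

```text
clk 36.9 pos [0.4331 0.3572 0.0447] yaw 64.9 w 0.840 F [0.7 0.3 0.9] q [ 0.57  0.58  1.85 -0.    0.71 -0.56]
[-0.0011, 0.0001, 0.0017] [0.05, -0.07, -0.08] rows>= 1
```

View pics/s26.png

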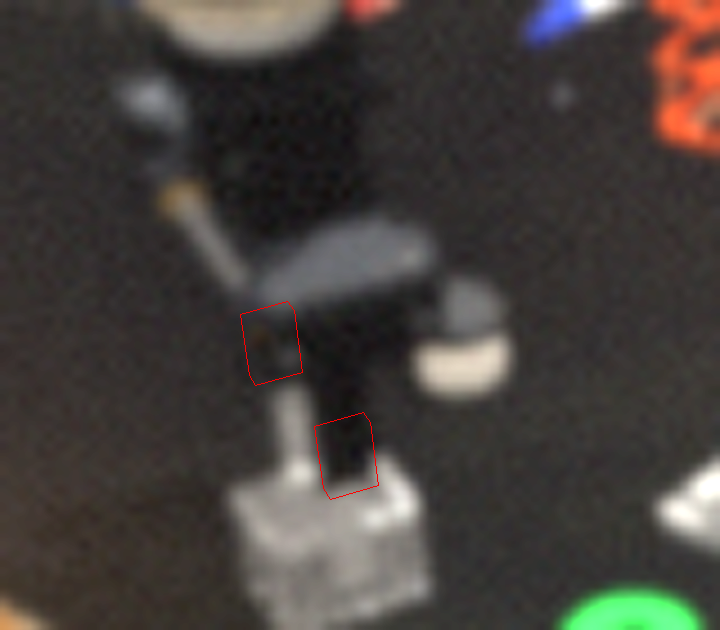

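Emit:
step_arm(commands=[[[0, 0, 0, 0, 0, 0, 0.04], [0, 0, 0, 0, 0, 0, 0.04], [0, 0, 0, 0, 0, 0, 0.04], [0, 0, 0, 0, 0, 0, 0.04], [0, 0, 0, 0, 0, 0, 0.04], [0, 0, 0, 0, 0, 0, 0.04], [0, 0, 0, 0, 0, 0, 0.04], [0, 0, 0, 0, 0, 0, 0.04], [0, 0, 0, 0, 0, 0, 0.04]]], squeeze=20)

```text
clock: 37.67
eef_pos: [0.4322, 0.3567, 0.0435]
ee_rot: [0.0, 0.844, 0.537, -0.0]
contact_force: [-0.7, -2.8, 6.2]
width: 0.553
```

Emit:
step_arm(commands=[[[0, 0, -0.01, 0, 0, 0, 0.04], [0, 0, -0.03, 0, 0, 0, 0.04], [0, 0, -0.06, 0, 0, 0, 0.04], [0, 0, -0.09, 0, 0, 0, 0.04], [0, 0, -0.12, 0, 0, 0, 0.04], [0, 0, -0.14, 0, 0, 0, 0.04], [0, 0, -0.15, 0, 0, 0, 0.04], [0, 0, -0.15, 0, 0, 0, 0.04], [0, 0, -0.15, 0, 0, 0, 0.04]]])

```text
clock: 38.42
eef_pos: [0.432, 0.3568, 0.1928]
ee_rot: [0.0, 0.844, 0.537, -0.0]
contact_force: [0.1, -0.4, -1.7]
width: 0.552
```

```bash
python3 - <<'E'
from ov import *
plan((.46,.107,.196,90.9),(.46,.107,.23,90.9))
ov("pics/s27.png","scene",(140,100,220,170),9,[],tip=True)
E
```

```text
clk 38.4 pos [0.432  0.3568 0.1928] yaw 65.0 w 0.552 F [ 0.1 -0.4 -1.7] q [ 0.57  0.39  1.7  -0.    1.05 -0.56]
[-0.2144, 0.1311, -0.0031] [-0.01, 0.02, -25.95] rows>= 7
[-0.2144, 0.1311, -0.0371] [-0.01, 0.02, -25.95] rows>= 7
```

View pics/s27.png

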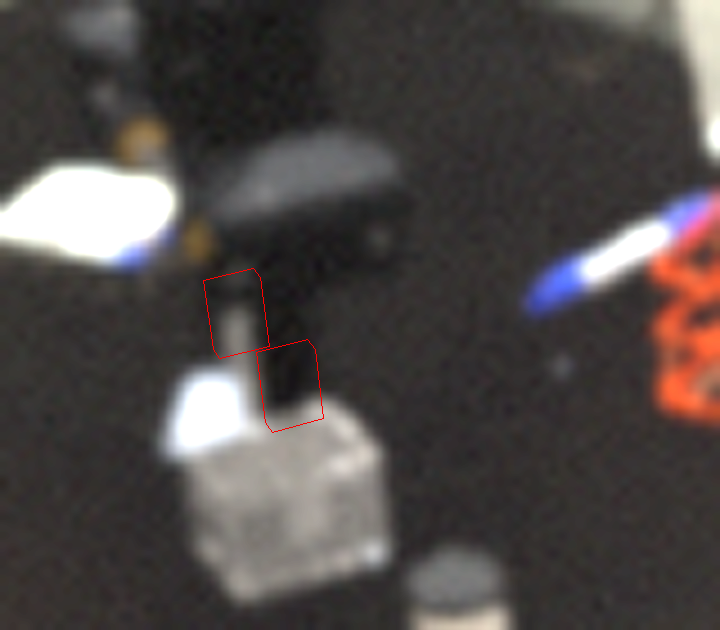

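Emit:
step_arm(commands=[[[-0.02, 0.012, -0.005, 0, 0, -2.5, 0.04], [-0.045, 0.028, -0.01, 0, 0, -6, 0.04], [-0.07, 0.043, -0.01, 0, 0, -9, 0.04], [-0.095, 0.058, -0.01, 0, 0, -12, 0.04], [-0.12, 0.074, -0.01, 0, 0, -15, 0.04], [-0.145, 0.089, -0.01, 0, 0, -18, 0.04], [-0.17, 0.104, -0.01, 0, 0, -21, 0.04], [-0.195, 0.119, -0.01, 0, 0, -24, 0.04], [-0.21, 0.128, -0.01, 0, 0, -26, 0.04], [-0.2145, 0.131, -0.01, 0, 0, -26, 0.04], [-0.2145, 0.131, -0.01, 0, 0, -26, 0.04], [-0.2145, 0.131, -0.01, 0, 0, -26, 0.04]]])

```text
clock: 39.47
eef_pos: [0.4599, 0.1074, 0.2025]
ee_rot: [-0.001, 0.702, 0.712, -0.001]
contact_force: [-0.2, 0.1, -1.1]
width: 0.557
```

```bash
python3 - <<'E'
from ov import *
plan((.54,.107,.195,90.9),(.576,.1065,.195,90.9))
ov("pics/s28.png","scene",(170,80,300,180),6,[],tip=True,alpha=1.5)
ov("pics/t28.png","top",(160,120,260,220),6,[],tip=False,alpha=1.5)
E
```

```text
clk 39.5 pos [0.4599 0.1074 0.2025] yaw 90.9 w 0.557 F [-0.2  0.1 -1.1] q [ 0.09  0.25  1.89  0.    1.   -1.5 ]
[-0.0016, 0.0801, 0.0074] [-0.09, -0.0, -0.04] rows>= 2
[-0.0027, 0.1161, 0.0073] [-0.09, -0.0, -0.04] rows>= 3
```

View pics/s28.png

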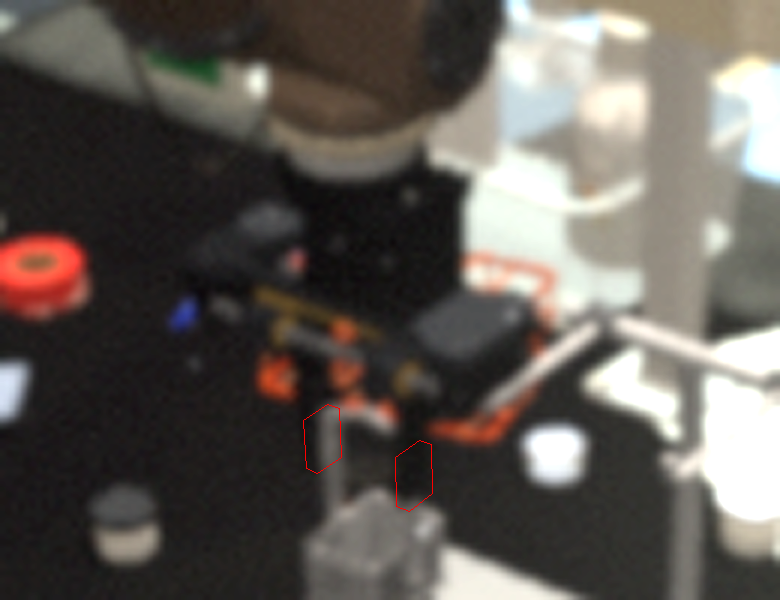

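Emit:
step_arm(commands=[[[0, 0.01, 0.003, 0, 0, 0, 0.04], [-0.001, 0.03, 0.006, 0, 0, 0, 0.04], [-0.001, 0.05, 0.006, 0, 0, 0, 0.04], [-0.002, 0.065, 0.006, 0, 0, 0, 0.04], [-0.002, 0.07, 0.006, 0, 0, 0, 0.04], [-0.002, 0.07, 0.006, 0, 0, 0, 0.04], [-0.002, 0.07, 0.006, 0, 0, 0, 0.04]]])

```text
clock: 40.15
eef_pos: [0.5296, 0.1067, 0.1968]
ee_rot: [-0.0, 0.701, 0.713, -0.0]
contact_force: [-0.4, 0.1, -1.7]
width: 0.559
```

```bash
python3 - <<'E'
from ov import *
plan((.576,.1065,.195,90.9))
ov("pics/s29.png","scene",(200,110,280,175),9,[],tip=False,alpha=1.7)
E
```

```text
clk 40.1 pos [0.5296 0.1067 0.1968] yaw 91.0 w 0.559 F [-0.4  0.1 -1.7] q [ 0.08  0.35  1.75 -0.    1.04 -1.51]
[-0.001, 0.0464, 0.0018] [-0.06, 0.01, 0.08] rows>= 2
```

View pics/s29.png

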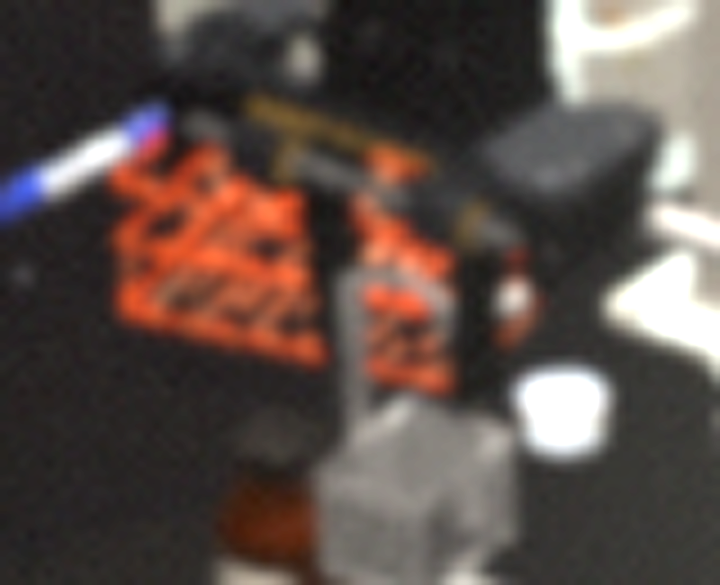

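Emit:
step_arm(commands=[[[-0.001, 0.012, 0, 0, 0, 0, 0.04], [-0.001, 0.024, 0, 0, 0, 0, 0.04], [-0.001, 0.036, 0, 0, 0, 0, 0.04], [-0.001, 0.047, 0, 0, 0, 0, 0.04], [-0.001, 0.047, 0, 0, 0, 0, 0.04], [-0.001, 0.047, 0, 0, 0, 0, 0.04]]])

```text
clock: 40.7
eef_pos: [0.5764, 0.1062, 0.1972]
ee_rot: [-0.0, 0.701, 0.713, -0.0]
contact_force: [0.0, 0.9, -0.8]
width: 0.556
```

```bash
python3 - <<'E'
from ov import *
plan((.576,.1065,.165,90.9))
ov("pics/s30.png","scene",(205,100,285,170),9,[],tip=False,alpha=1.7)
ov("pics/t30.png","top",(190,120,270,190),9,[],tip=False,alpha=1.7)
E
```

```text
clk 40.7 pos [0.5764 0.1062 0.1972] yaw 91.0 w 0.556 F [ 0.   0.9 -0.8] q [ 0.07  0.42  1.64 -0.    1.09 -1.52]
[0.0003, -0.0004, 0.0322] [-0.03, 0.01, 0.06] rows>= 1
```

View pics/s30.png

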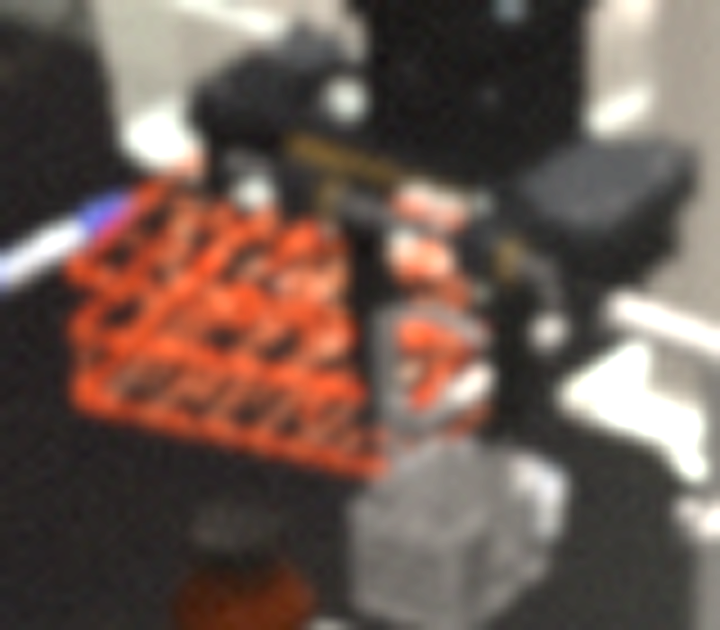

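View pics/t30.png

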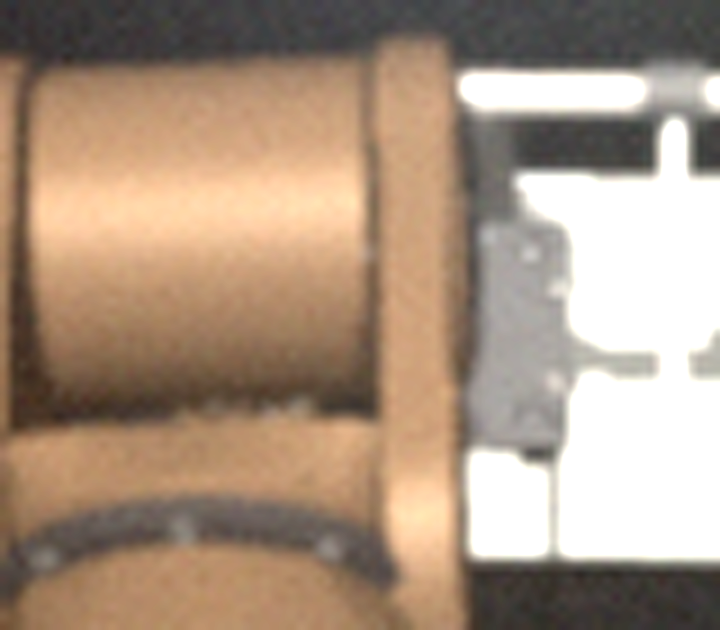

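```bash
cat > ov2.py <<'E'
from ov import *
def hookpts(hx,hy,yaw=.016):
    c,s=np.cos(yaw),np.sin(yaw)
    f=lambda x,z:[hx+c*x,hy+s*x,z]
    return [f(.085,.23),f(-.033,.23),f(-.033,.249)]
HK=[(.5885,.107),(.5905,-.0175),(.5925,-.141)]
def ov2(fn,n,crop,S,basket=None,dz=0,alpha=1.7,hooks=HK,img=None):
    b=manip.camera(n) if img is None else img
    x0,y0,x1,y1=crop
    v=cv2.convertScaleAbs(cv2.resize(b[y0:y1,x0:x1],None,fx=S,fy=S,interpolation=cv2.INTER_CUBIC),alpha=alpha,beta=-30)
    def d(P,c,h=True):
        q=((proj(n,P)-[x0,y0]+.5)*S).astype(np.int32)
        cv2.polylines(v,[cv2.convexHull(q) if h else q],h,c,1)
    if basket is not None:
        for g in geo(*basket): d(g+[0,0,dz],(0,255,0))
    for h in hooks: d(hookpts(*h),(255,255,0),False)
    cv2.imwrite(fn,v)
E
python3 - <<'E'
from ov2 import *
ov2("pics/s31.png","scene",(205,100,285,170),9,(.5764,.1062,.016),.154)
ov2("pics/s31b.png","scene",(230,110,330,180),8,img=cv2.imread("pics/s15raw.png"))
E
```

```text
(no output)
```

View pics/s31.png

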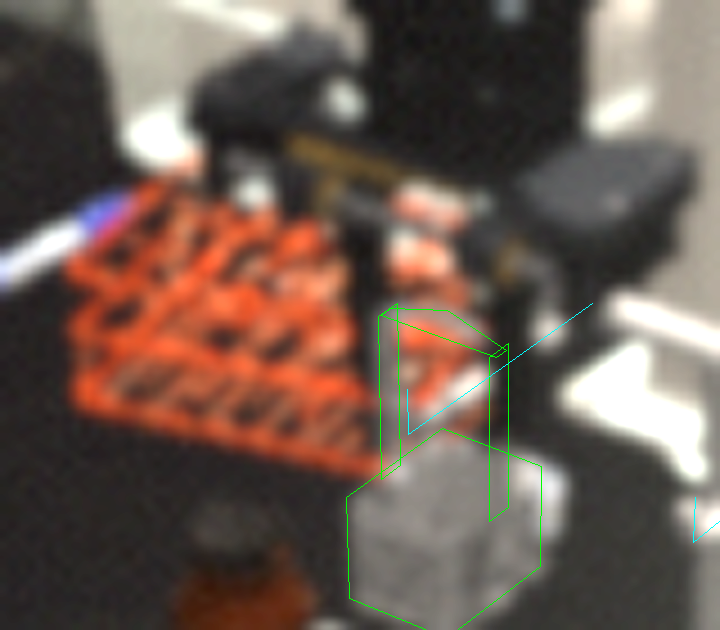

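View pics/s31b.png

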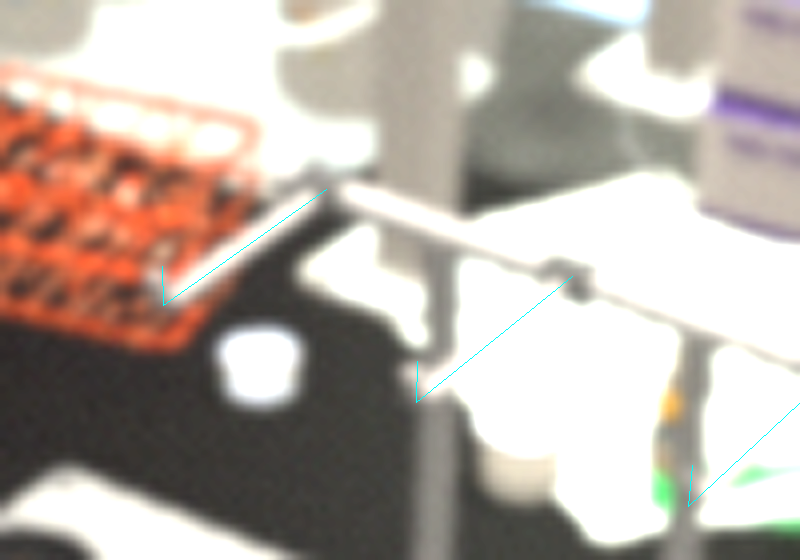

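Emit:
step_arm(commands=[[[0, 0, 0.01, 0, 0, 0, 0.04], [0, 0, 0.02, 0, 0, 0, 0.04], [0, 0, 0.028, 0, 0, 0, 0.04], [0, 0, 0.031, 0, 0, 0, 0.04], [0, 0, 0.031, 0, 0, 0, 0.04]]])

```text
clock: 41.27
eef_pos: [0.5766, 0.106, 0.165]
ee_rot: [-0.001, 0.701, 0.713, -0.001]
contact_force: [0.1, -0.2, -1.2]
width: 0.556
```

Emit:
step_arm(commands=[[[0, 0, 0.001, 0, 0, 0, 0.04], [0, 0, 0.002, 0, 0, 0, 0.04], [0, 0, 0.003, 0, 0, 0, 0.04], [0, 0, 0.003, 0, 0, 0, 0.04]]])

```text
clock: 41.6
eef_pos: [0.5775, 0.1061, 0.1638]
ee_rot: [0.0, 0.701, 0.713, 0.0]
contact_force: [-0.2, -0.5, 3.2]
width: 0.553
```

Emit:
step_arm(commands=[[[0, 0, 0, 0, 0, 0, 0.056], [0, 0, 0, 0, 0, 0, 0.06], [0, 0, 0, 0, 0, 0, 0.065], [0, 0, 0, 0, 0, 0, 0.07], [0, 0, 0, 0, 0, 0, 0.075], [0, 0, 0, 0, 0, 0, 0.075], [0, 0, 0, 0, 0, 0, 0.075]]])

```text
clock: 42.18
eef_pos: [0.5771, 0.1061, 0.1632]
ee_rot: [-0.0, 0.701, 0.713, -0.0]
contact_force: [-0.7, 0.5, 1.1]
width: 0.787
```

Emit:
step_arm(commands=[[[0, 0, -0.01, 0, 0, 0, 0.075], [0, 0, -0.03, 0, 0, 0, 0.075], [0, 0, -0.06, 0, 0, 0, 0.075], [0, 0, -0.09, 0, 0, 0, 0.075], [0, 0, -0.11, 0, 0, 0, 0.075], [0, -0.03, -0.12, 0, 0, 0, 0.075], [0, -0.07, -0.12, 0, 0, 0, 0.075], [0, -0.11, -0.12, 0, 0, 0, 0.075], [0, -0.13, -0.12, 0, 0, 0, 0.075], [0, -0.13, -0.12, 0, 0, 0, 0.075]]])

```text
clock: 43.02
eef_pos: [0.4437, 0.104, 0.2848]
ee_rot: [0.0, 0.701, 0.713, 0.0]
contact_force: [0.7, 0.2, 1.0]
width: 0.788
```

```bash
python3 - <<'E'
from ov2 import *
plan((.442,-.0074,.25,-63.2),(.442,-.0074,.25,116.8))
ov2("pics/s32.png","scene",(205,100,285,170),9,(.5764,.1062,.016),.12)
ov2("pics/t32.png","top",(150,120,350,240),4)
E
```

```text
clk 43.0 pos [0.4437 0.104  0.2848] yaw 91.0 w 0.788 F [0.7 0.2 1. ] q [ 0.09  0.14  1.8  -0.    1.2  -1.5 ]
[-0.1114, -0.0037, 0.0348] [0.01, -0.08, 154.19] rows>= 22
[-0.1114, -0.0037, 0.0348] [0.06, 0.01, -25.81] rows>= 4
```

View pics/s32.png

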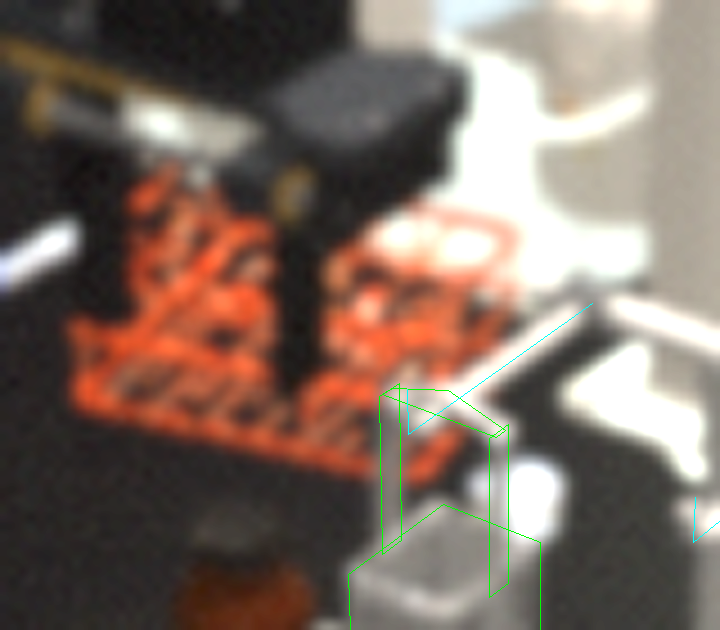

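View pics/t32.png

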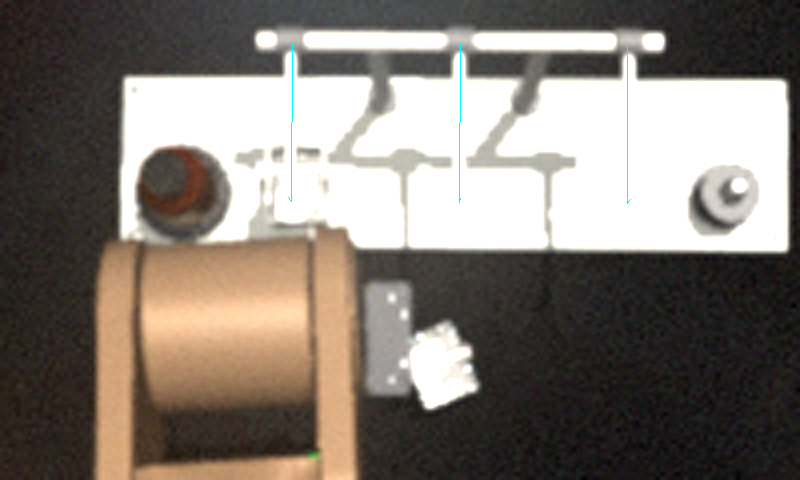

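Emit:
step_arm(commands=[[[-0.025, -0.001, 0, 0, 0, -6, 0.08], [-0.05, -0.002, 0, 0, 0, -13, 0.08], [-0.08, -0.003, 0, 0, 0, -19, 0.08], [-0.105, -0.0035, 0, 0, 0, -25, 0.08], [-0.111, -0.0035, 0, 0, 0, -26, 0.08], [-0.111, -0.0035, 0, 0, 0, -26, 0.08], [-0.111, -0.0035, 0.04, 0, 0, -26, 0.08], [-0.111, -0.0035, 0.08, 0, 0, -26, 0.08], [-0.111, -0.0035, 0.12, 0, 0, -26, 0.08], [-0.111, -0.0035, 0.155, 0, 0, -26, 0.08], [-0.111, -0.0035, 0.165, 0, 0, -26, 0.08], [-0.111, -0.0035, 0.165, 0, 0, -26, 0.08], [-0.111, -0.0035, 0.165, 0, 0, -26, 0.08]]])

```text
clock: 44.2
eef_pos: [0.4462, -0.0068, 0.1182]
ee_rot: [-0.0, 0.523, 0.852, -0.0]
contact_force: [1.0, 0.1, 0.0]
width: 0.839
```

```bash
python3 - <<'E'
from ov import *
plan((.442,-.0074,.044,116.8))
ov("pics/s33.png","scene",(220,170,300,250),7.5,[(.442,-.0074,.4673)])
E
```

```text
clk 44.2 pos [ 0.4462 -0.0068  0.1182] yaw 116.9 w 0.839 F [1.  0.1 0. ] q [-0.16  0.33  2.05 -0.    0.76 -2.2 ]
[0.0013, -0.004, 0.0742] [-0.04, -0.03, 0.13] rows>= 2
```

View pics/s33.png

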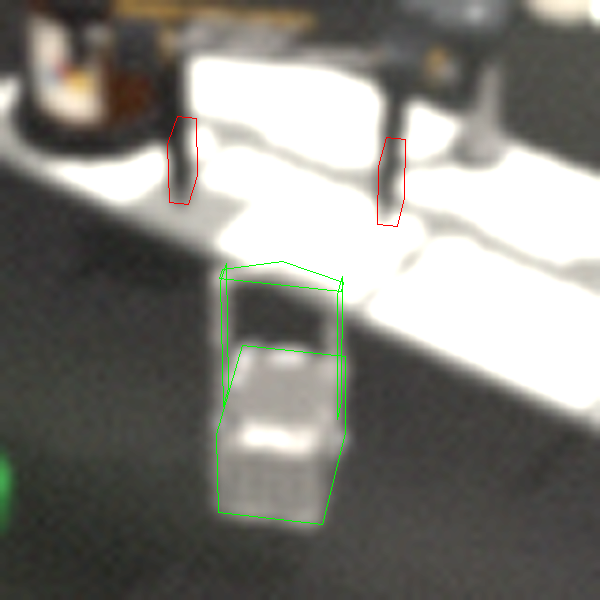

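Emit:
step_arm(commands=[[[0.001, -0.004, 0.02, 0, 0, 0, 0.08], [0.001, -0.004, 0.04, 0, 0, 0, 0.08], [0.001, -0.004, 0.06, 0, 0, 0, 0.08], [0.001, -0.004, 0.0745, 0, 0, 0, 0.08], [0.001, -0.004, 0.0745, 0, 0, 0, 0.08], [0.001, -0.004, 0.0745, 0, 0, 0, 0.08]]])

```text
clock: 44.75
eef_pos: [0.4422, -0.008, 0.0446]
ee_rot: [0.0, 0.523, 0.852, 0.0]
contact_force: [-0.1, -0.1, 0.4]
width: 0.843
```

```bash
python3 - <<'E'
from ov import *
plan((.442,-.0074,.044,116.8))
ov("pics/s34.png","scene",(220,170,300,250),7.5,[])
E
```

```text
clk 44.8 pos [ 0.4422 -0.008   0.0446] yaw 116.9 w 0.843 F [-0.1 -0.1  0.4] q [-0.17  0.46  2.13 -0.    0.55 -2.21]
[0.0007, 0.0001, 0.0006] [0.03, 0.03, 0.15] rows>= 1
```

View pics/s34.png

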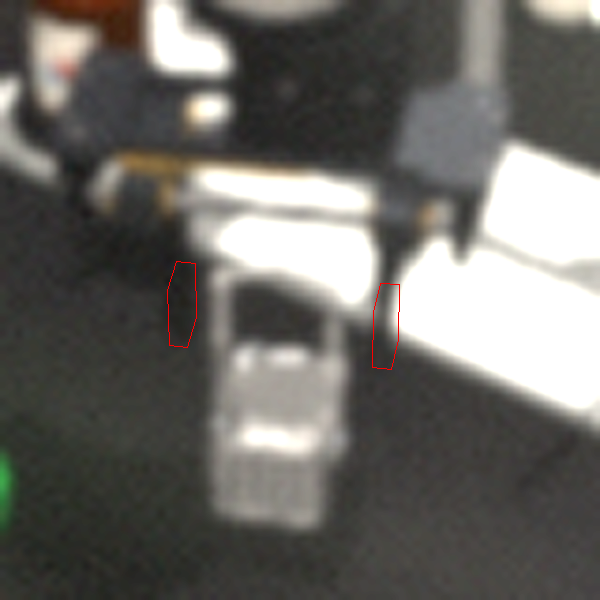

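Emit:
step_arm(commands=[[[0, 0, 0, 0, 0, 0, 0.04], [0, 0, 0, 0, 0, 0, 0.04], [0, 0, 0, 0, 0, 0, 0.04], [0, 0, 0, 0, 0, 0, 0.04], [0, 0, 0, 0, 0, 0, 0.04], [0, 0, 0, 0, 0, 0, 0.04], [0, 0, 0, 0, 0, 0, 0.04], [0, 0, 0, 0, 0, 0, 0.04], [0, 0, 0, 0, 0, 0, 0.04]]], squeeze=20)

```text
clock: 45.55
eef_pos: [0.4416, -0.008, 0.0441]
ee_rot: [0.0, 0.523, 0.852, 0.0]
contact_force: [-1.2, 2.0, 6.2]
width: 0.553
```

Emit:
step_arm(commands=[[[0, 0, -0.01, 0, 0, 0, 0.04], [0, 0, -0.03, 0, 0, 0, 0.04], [0, 0, -0.06, 0, 0, 0, 0.04], [0, 0, -0.09, 0, 0, 0, 0.04], [0, 0, -0.12, 0, 0, 0, 0.04], [0, 0, -0.14, 0, 0, 0, 0.04], [0, 0, -0.155, 0, 0, 0, 0.04], [0, 0, -0.155, 0, 0, 5, 0.04], [0, 0, -0.155, 0, 0, 11, 0.04], [0, 0, -0.155, 0, 0, 17, 0.04], [0, 0, -0.155, 0, 0, 23, 0.04], [0, 0, -0.155, 0, 0, 26, 0.04], [0, 0, -0.155, 0, 0, 26, 0.04], [0, 0, -0.155, 0, 0, 26, 0.04]]])

```text
clock: 46.72
eef_pos: [0.4414, -0.0081, 0.1987]
ee_rot: [-0.0, 0.701, 0.714, -0.0]
contact_force: [-0.1, 0.2, -1.3]
width: 0.553
```

```bash
python3 - <<'E'
from ov2 import *
plan((.53,-.0175,.197,90.9),(.5785,-.0175,.197,90.9))
p=manip.get_obs()["eef_pos"]
ov2("pics/s35.png","scene",(220,110,320,200),7,(p[0],p[1],.016),p[2]-.0446)
E
```

```text
clk 46.7 pos [ 0.4414 -0.0081  0.1987] yaw 91.1 w 0.553 F [-0.1  0.2 -1.3] q [-0.17  0.21  1.96 -0.    0.97 -1.76]
[-0.0111, 0.0884, 0.0016] [-0.02, 0.0, 0.17] rows>= 3
[-0.012, 0.1369, 0.0016] [-0.02, 0.0, 0.17] rows>= 4
```

View pics/s35.png

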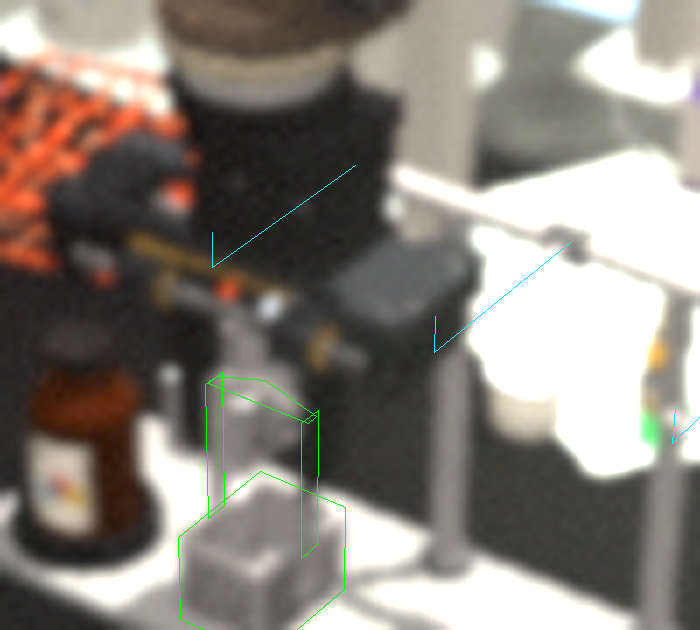

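Emit:
step_arm(commands=[[[-0.002, 0.01, 0, 0, 0, 0, 0.04], [-0.004, 0.03, 0, 0, 0, 0, 0.04], [-0.007, 0.05, 0, 0, 0, 0, 0.04], [-0.01, 0.07, 0, 0, 0, 0, 0.04], [-0.0115, 0.085, 0, 0, 0, 0, 0.04], [-0.0115, 0.0885, 0, 0, 0, 0, 0.04], [-0.0115, 0.0885, 0, 0, 0, 0, 0.04], [-0.0115, 0.0885, 0, 0, 0, 0, 0.04]]])

```text
clock: 47.43
eef_pos: [0.5297, -0.018, 0.1984]
ee_rot: [-0.0, 0.701, 0.713, -0.0]
contact_force: [0.4, -0.0, -0.4]
width: 0.552
```

Emit:
step_arm(commands=[[[0, 0.01, 0, 0, 0, 0, 0.04], [0, 0.022, 0, 0, 0, 0, 0.04], [0, 0.034, 0, 0, 0, 0, 0.04], [0, 0.045, 0, 0, 0, 0, 0.04], [0, 0.0485, 0, 0, 0, 0, 0.04], [0, 0.0485, 0, 0, 0, 0, 0.04], [0, 0.0485, 0, 0, 0, 0, 0.04]]])

```text
clock: 48.02
eef_pos: [0.5783, -0.0172, 0.1987]
ee_rot: [-0.0, 0.701, 0.713, -0.0]
contact_force: [0.4, -0.7, -1.6]
width: 0.554
```

```bash
python3 - <<'E'
from ov2 import *
plan((.5785,-.0175,.164,90.9))
p=manip.get_obs()["eef_pos"]
ov2("pics/s36.png","scene",(240,110,320,180),8.5,(p[0],p[1],.016),p[2]-.0446)
E
```

```text
clk 48.0 pos [ 0.5783 -0.0172  0.1987] yaw 91.0 w 0.554 F [ 0.4 -0.7 -1.6] q [-0.14  0.41  1.65 -0.    1.08 -1.73]
[-0.0003, 0.0002, 0.0347] [-0.02, 0.0, 0.06] rows>= 1
```

View pics/s36.png

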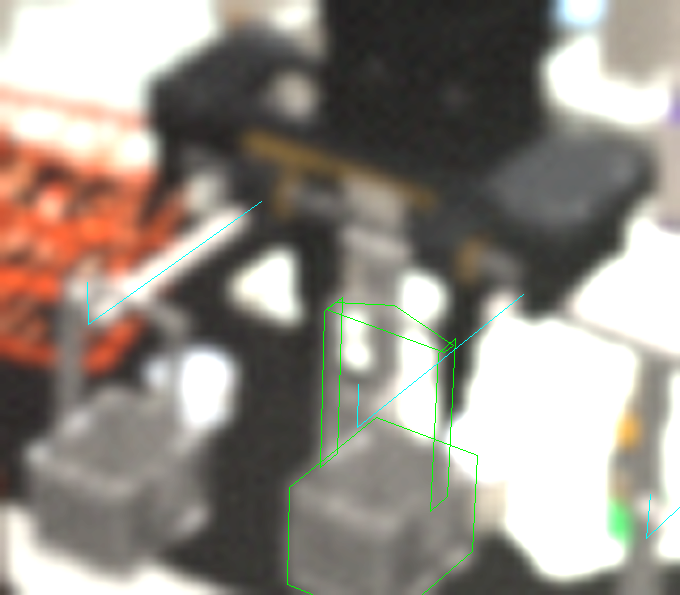

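Aligned. Lower.

Emit:
step_arm(commands=[[[0, 0, 0.01, 0, 0, 0, 0.04], [0, 0, 0.02, 0, 0, 0, 0.04], [0, 0, 0.028, 0, 0, 0, 0.04], [0, 0, 0.031, 0, 0, 0, 0.04], [0, 0, 0.031, 0, 0, 0, 0.04]]])

```text
clock: 48.48
eef_pos: [0.5781, -0.0172, 0.1665]
ee_rot: [-0.001, 0.701, 0.713, -0.001]
contact_force: [-0.1, -0.5, -1.5]
width: 0.554
```

Emit:
step_arm(commands=[[[0, 0, 0.001, 0, 0, 0, 0.04], [0, 0, 0.002, 0, 0, 0, 0.04], [0, 0, 0.003, 0, 0, 0, 0.04], [0, 0, 0.003, 0, 0, 0, 0.04]]])

```text
clock: 48.82
eef_pos: [0.5787, -0.0173, 0.1649]
ee_rot: [0.0, 0.701, 0.713, 0.0]
contact_force: [0.1, -0.1, -0.8]
width: 0.555
```

Emit:
step_arm(commands=[[[0, 0, 0.001, 0, 0, 0, 0.04], [0, 0, 0.001, 0, 0, 0, 0.04]]])

```text
clock: 48.98
eef_pos: [0.5789, -0.0173, 0.1641]
ee_rot: [0.0, 0.701, 0.713, 0.0]
contact_force: [-0.6, -1.0, 2.1]
width: 0.556
```

Emit:
step_arm(commands=[[[0, 0, 0, 0, 0, 0, 0.056], [0, 0, 0, 0, 0, 0, 0.06], [0, 0, 0, 0, 0, 0, 0.065], [0, 0, 0, 0, 0, 0, 0.07], [0, 0, 0, 0, 0, 0, 0.075], [0, 0, 0, 0, 0, 0, 0.075], [0, 0, 0, 0, 0, 0, 0.075]]])

```text
clock: 49.57
eef_pos: [0.5787, -0.0173, 0.1638]
ee_rot: [0.0, 0.701, 0.713, -0.0]
contact_force: [0.1, 0.9, 0.0]
width: 0.786
```

Emit:
step_arm(commands=[[[0, 0, -0.01, 0, 0, 0, 0.075], [0, 0, -0.03, 0, 0, 0, 0.075], [0, 0, -0.06, 0, 0, 0, 0.075], [0, 0, -0.09, 0, 0, 0, 0.075], [0, 0, -0.11, 0, 0, 0, 0.075], [0, -0.03, -0.12, 0, 0, 0, 0.075], [0, -0.07, -0.12, 0, 0, 0, 0.075], [0, -0.11, -0.12, 0, 0, 0, 0.075], [0, -0.13, -0.12, 0, 0, 0, 0.075], [0, -0.13, -0.12, 0, 0, 0, 0.075]]])

```text
clock: 50.4
eef_pos: [0.4454, -0.0192, 0.2852]
ee_rot: [0.0, 0.701, 0.713, 0.0]
contact_force: [0.9, 0.3, 0.7]
width: 0.787
```

```bash
python3 - <<'E'
from ov2 import *
from fit import fit
plan((.4511,-.3682,.28,68.2))
ov2("pics/s37.png","scene",(220,110,370,220),5,None)
t=manip.camera("top"); r=fit(t,"top",(.4511,-.3682),"pics/f37.png"); print(r[0].round(4),np.degrees(r[0][2]),r[1:])
E
```

```text
clk 50.4 pos [ 0.4454 -0.0192  0.2852] yaw 90.9 w 0.787 F [0.9 0.3 0.7] q [-0.19  0.12  1.81 -0.    1.2  -1.78]
[-0.3491, -0.0, 0.0054] [0.06, 0.01, 22.74] rows>= 9
[ 0.4711 -0.3982  1.1048] 63.29821650092776 (np.float64(189.04999999999998), np.float64(338.77777777777777))
```

View pics/s37.png

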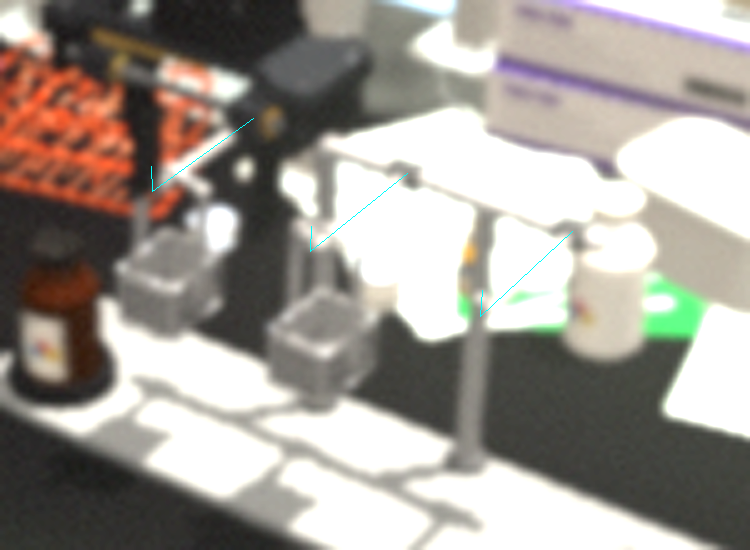

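View pics/f37.png

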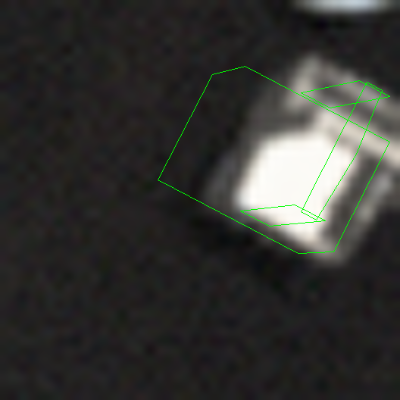

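```bash
python3 - <<'E'
from fit import *
t=manip.camera("top")
for i,g in enumerate([(.46,-.405),(.46,-.42)]):
    r=fit(t,"top",g,f"pics/f38{i}.png"); print(r[0].round(4),np.degrees(r[0][2]),r[1:])
cv2.imwrite("pics/t38.png",cv2.resize(t[150:260,300:450],(750,550),interpolation=cv2.INTER_CUBIC))
b=manip.camera("scene");x0,y0=290,190
v=cv2.convertScaleAbs(cv2.resize(b[190:300,290:430],None,fx=5,fy=5,interpolation=cv2.INTER_CUBIC),alpha=1.7,beta=-30)
for g in geo(*r[0]):
    cv2.polylines(v,[cv2.convexHull(((proj("scene",g)-[x0,y0]+.5)*5).astype(np.int32))],True,(0,255,0),1)
cv2.imwrite("pics/s38.png",v)
E
```

```text
[ 0.4723 -0.4154 -0.5097] -29.204954509197574 (np.float64(73.9648148148148), np.float64(412.0))
[ 0.4723 -0.4154 -0.5092] -29.177650213163478 (np.float64(89.1787037037037), np.float64(427.1111111111111))
```

View pics/f381.png

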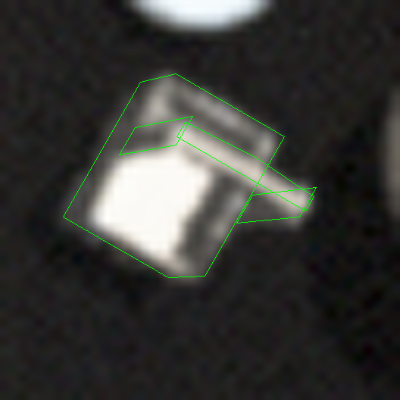

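View pics/s38.png

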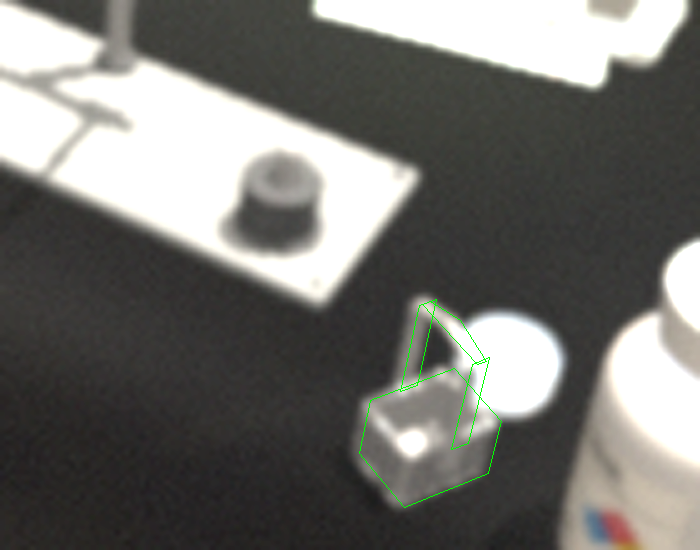

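```bash
python3 - <<'E'
from fit import *
t=manip.camera("top")
for thr in(60,70,85,100):
    r=fit(t,"top",(.47,-.414,-.5),f"pics/f39_{thr}.png",half=19,thr=thr); print(thr,r[0].round(4),np.degrees(r[0][2]).round(1),r[1:])
cv2.imwrite("pics/f39.png",np.hstack([cv2.imread(f"pics/f39_{k}.png") for k in(70,100)]))
E
```

```text
60 [ 0.4722 -0.4159 -0.5053] -29.0 (np.float64(74.60185185185185), np.float64(416.4444444444444))
70 [ 0.4721 -0.4158 -0.5234] -30.0 (np.float64(76.97592592592592), np.float64(388.5833333333333))
85 [ 0.472  -0.4164 -0.4929] -28.2 (np.float64(104.08333333333333), np.float64(330.80555555555554))
100 [ 0.4723 -0.4166 -0.6516] -37.3 (np.float64(138.72314814814817), np.float64(289.47222222222223))
```

View pics/f39.png

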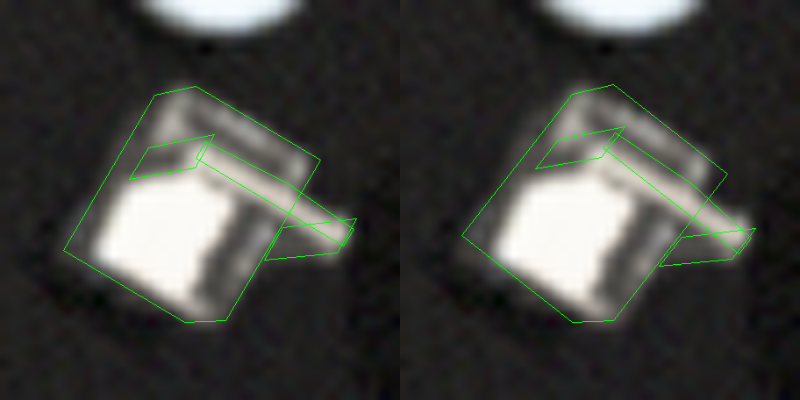

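```bash
python3 - <<'E'
from ov2 import *
for z in(.2,.22,.24,.26): print("cap",z,onz("top",693/1.5625,311/1.5625,z))
for z in(0,.1,.15): print("left edge",z,onz("top",630/1.5625,318/1.5625,z), onz("top",662/1.5625,348/1.5625,z))
# scene: base bottom centre in s1 (800px): (662,492)
for z in(0,): print(onz("scene",662/1.5625,494/1.5625,z), onz("scene",628/1.5625,470/1.5625,z), onz("scene",698/1.5625,478/1.5625,z))
for z in(.2,.22,.24,.26): print("capS",z,onz("scene",686/1.5625,385/1.5625,z))
t=manip.camera("top"); cv2.imwrite("pics/t40.png",cv2.resize(t[150:260,330:480],(750,550),interpolation=cv2.INTER_CUBIC))
E
```

```text
cap 0.2 [ 0.4857 -0.5567  0.2   ]
cap 0.22 [ 0.4844 -0.5476  0.22  ]
cap 0.24 [ 0.483  -0.5385  0.24  ]
cap 0.26 [ 0.4816 -0.5294  0.26  ]
left edge 0 [ 0.4806 -0.508   0.    ] [ 0.4155 -0.5785  0.    ]
left edge 0.1 [ 0.4751 -0.4723  0.1   ] [ 0.4145 -0.5379  0.1   ]
left edge 0.15 [ 0.4723 -0.4544  0.15  ] [ 0.414  -0.5176  0.15  ]
[ 0.4393 -0.5814  0.    ] [ 0.4548 -0.5104  0.    ] [ 0.5116 -0.6228  0.    ]
capS 0.2 [ 0.5026 -0.5523  0.2   ]
capS 0.22 [ 0.4793 -0.5553  0.22  ]
capS 0.24 [ 0.4559 -0.5583  0.24  ]
capS 0.26 [ 0.4326 -0.5613  0.26  ]
```

View pics/t40.png

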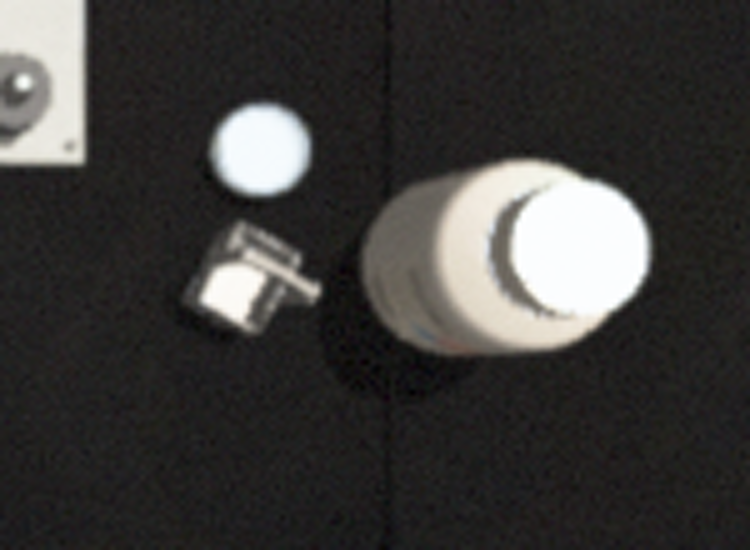

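```bash
python3 - <<'E'
from ov2 import *
plan((.4695,-.4145,.285,57),(.4695,-.4145,.13,57))
E
```

```text
clk 50.7 pos [ 0.4495 -0.0195  0.2837] yaw 91.0 w 0.788 F [ 0.8 -0.4 -0.5] q [-0.19  0.13  1.81 -0.    1.2  -1.78]
[-0.3953, 0.0133, -0.0013] [-0.01, 0.01, 33.96] rows>= 10
[-0.3953, 0.0134, 0.1537] [-0.01, 0.01, 33.96] rows>= 11
```

Emit:
step_arm(commands=[[[-0.035, 0.001, 0, 0, 0, 3, 0.075], [-0.075, 0.002, 0, 0, 0, 6.5, 0.075], [-0.115, 0.004, 0, 0, 0, 10, 0.075], [-0.155, 0.005, 0, 0, 0, 13.5, 0.075], [-0.195, 0.006, 0, 0, 0, 17, 0.075], [-0.235, 0.008, 0, 0, 0, 20.5, 0.075], [-0.275, 0.009, 0, 0, 0, 24, 0.075], [-0.315, 0.01, 0, 0, 0, 27.5, 0.075], [-0.355, 0.012, 0, 0, 0, 31, 0.075], [-0.385, 0.013, 0, 0, 0, 34, 0.075], [-0.395, 0.0135, 0, 0, 0, 34, 0.075], [-0.395, 0.0135, 0, 0, 0, 34, 0.075], [-0.395, 0.0135, 0.04, 0, 0, 34, 0.075], [-0.395, 0.0135, 0.08, 0, 0, 34, 0.075], [-0.395, 0.0135, 0.12, 0, 0, 34, 0.075], [-0.395, 0.0135, 0.14, 0, 0, 34, 0.075], [-0.395, 0.0135, 0.145, 0, 0, 34, 0.075], [-0.395, 0.0135, 0.145, 0, 0, 34, 0.075], [-0.395, 0.0135, 0.145, 0, 0, 34, 0.075]]])

```text
clock: 52.28
eef_pos: [0.4696, -0.4139, 0.1403]
ee_rot: [0.001, 0.879, 0.477, 0.0]
contact_force: [0.8, -0.2, 0.1]
width: 0.785
```

```bash
python3 - <<'E'
from ov import *
plan((.4695,-.4145,.054,57))
ov("pics/s41.png","scene",(320,170,440,290),5,[(.4695,-.4145,-.489)],alpha=1.7)
ov("pics/t41.png","top",(330,150,470,260),5,[],tip=False,alpha=2.5)
E
```

```text
clk 52.3 pos [ 0.4696 -0.4139  0.1403] yaw 57.0 w 0.785 F [ 0.8 -0.2  0.1] q [-0.83  0.53  1.6   0.    1.   -1.82]
[-0.0005, 0.0001, 0.0863] [0.1, 0.02, 0.03] rows>= 3
```

View pics/s41.png

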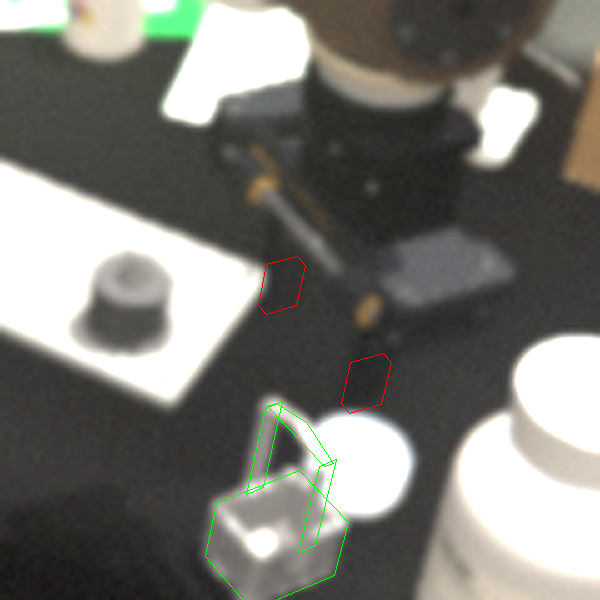

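View pics/t41.png

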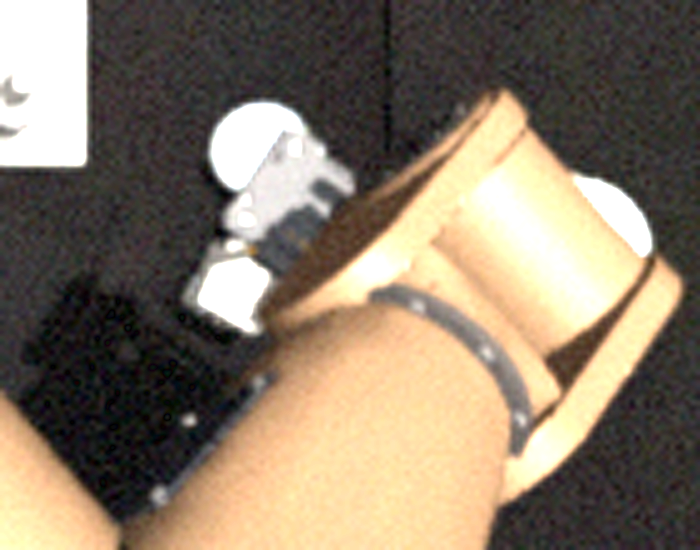

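Emit:
step_arm(commands=[[[0, 0, 0.015, 0, 0, 0, 0.075], [0, 0, 0.03, 0, 0, 0, 0.075], [0, 0, 0.045, 0, 0, 0, 0.075], [0, 0, 0.055, 0, 0, 0, 0.075], [0, 0, 0.055, 0, 0, 0, 0.075]]])

```text
clock: 52.8
eef_pos: [0.4685, -0.4138, 0.0831]
ee_rot: [-0.001, 0.879, 0.477, -0.0]
contact_force: [0.4, 0.3, -0.4]
width: 0.789
```

Emit:
step_arm(commands=[[[0, 0, 0.01, 0, 0, 0, 0.075], [0, 0, 0.02, 0, 0, 0, 0.075], [0, 0, 0.03, 0, 0, 0, 0.075], [0, 0, 0.03, 0, 0, 0, 0.075], [0, 0, 0.03, 0, 0, 0, 0.075]]])

```text
clock: 53.22
eef_pos: [0.4686, -0.414, 0.0532]
ee_rot: [-0.001, 0.879, 0.477, -0.0]
contact_force: [-0.2, 0.3, 0.1]
width: 0.792
```

```bash
python3 - <<'E'
from ov import *
plan((.4695,-.4145,.054,57))
ov("pics/s42.png","scene",(320,170,440,290),5,[],alpha=1.7)
E
```

```text
clk 53.2 pos [ 0.4686 -0.414   0.0532] yaw 57.0 w 0.792 F [-0.2  0.3  0.1] q [-0.83  0.64  1.68 -0.    0.83 -1.82]
[0.0001, 0.0011, -0.0008] [-0.06, -0.01, -0.05] rows>= 1
```

View pics/s42.png

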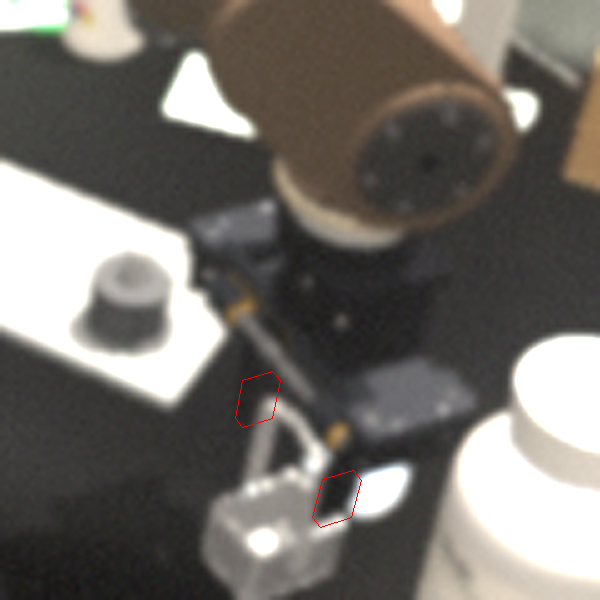

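Emit:
step_arm(commands=[[[0, 0, 0, 0, 0, 0, 0.04], [0, 0, 0, 0, 0, 0, 0.04], [0, 0, 0, 0, 0, 0, 0.04], [0, 0, 0, 0, 0, 0, 0.04], [0, 0, 0, 0, 0, 0, 0.04], [0, 0, 0, 0, 0, 0, 0.04], [0, 0, 0, 0, 0, 0, 0.04], [0, 0, 0, 0, 0, 0, 0.04], [0, 0, 0, 0, 0, 0, 0.04]]], squeeze=20)

```text
clock: 54.02
eef_pos: [0.4689, -0.4141, 0.0541]
ee_rot: [0.0, 0.879, 0.477, 0.0]
contact_force: [0.8, 2.1, 3.3]
width: 0.556
```

```bash
python3 - <<'E'
from ov import *
plan((.4695,-.4145,.054,57))
ov("pics/s43.png","scene",(330,220,410,300),7.5,[],alpha=1.7)
E
```

```text
clk 54.0 pos [ 0.4689 -0.4141  0.0541] yaw 57.0 w 0.556 F [0.8 2.1 3.3] q [-0.83  0.63  1.68  0.    0.83 -1.82]
[0.0, 0.0007, 0.0001] [0.02, -0.0, -0.05] rows>= 1
```

View pics/s43.png

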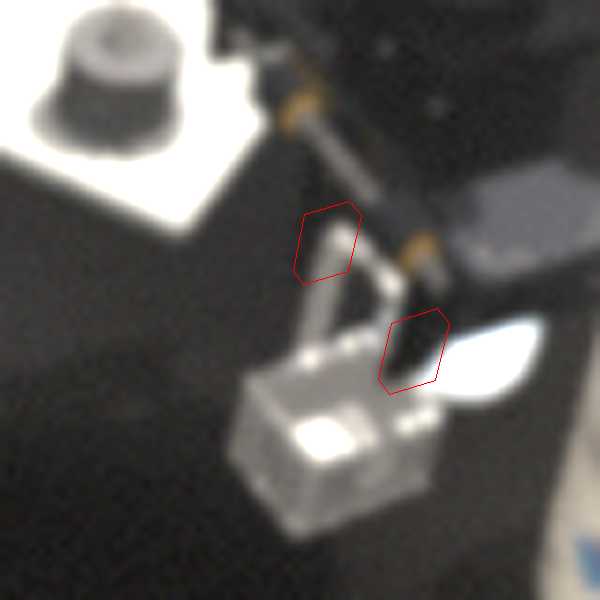

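Emit:
step_arm(commands=[[[0, 0, -0.01, 0, 0, 0, 0.04], [0, 0, -0.03, 0, 0, 0, 0.04], [0, 0, -0.06, 0, 0, 0, 0.04], [0, 0, -0.09, 0, 0, 0, 0.04], [0, 0, -0.12, 0, 0, 0, 0.04], [0, 0, -0.145, 0, 0, 0, 0.04], [0, 0, -0.16, 0, 0, 0, 0.04], [0, 0, -0.16, 0, 0, 0, 0.04], [0, 0, -0.16, 0, 0, 0, 0.04]]])

```text
clock: 54.82
eef_pos: [0.4685, -0.4142, 0.2141]
ee_rot: [0.0, 0.879, 0.477, -0.0]
contact_force: [-0.1, 0.5, -1.9]
width: 0.556
```

```bash
python3 - <<'E'
from ov2 import *
plan((.45,-.141,.208,90.9))
p=manip.get_obs()["eef_pos"]
ov2("pics/s44.png","scene",(330,150,430,250),6,(p[0],p[1],np.radians(-33)),p[2]-.0541)
E
```

```text
clk 54.8 pos [ 0.4685 -0.4142  0.2141] yaw 56.9 w 0.556 F [-0.1  0.5 -1.9] q [-0.83  0.46  1.52 -0.    1.16 -1.82]
[0.2189, -0.1646, 0.0059] [0.03, 0.04, -33.95] rows>= 7
```

View pics/s44.png

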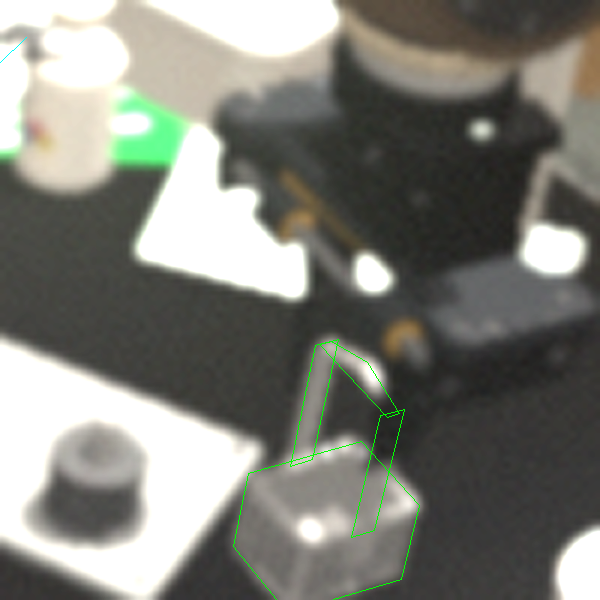

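Emit:
step_arm(commands=[[[0.015, -0.011, 0, 0, 0, -2.5, 0.04], [0.04, -0.03, 0, 0, 0, -6, 0.04], [0.065, -0.049, 0, 0, 0, -10, 0.04], [0.09, -0.068, 0, 0, 0, -14, 0.04], [0.115, -0.087, 0, 0, 0, -18, 0.04], [0.14, -0.105, 0, 0, 0, -22, 0.04], [0.165, -0.124, 0, 0, 0, -26, 0.04], [0.19, -0.143, 0, 0, 0, -30, 0.04], [0.21, -0.158, 0.002, 0, 0, -34, 0.04], [0.219, -0.1645, 0.004, 0, 0, -34, 0.04], [0.219, -0.1645, 0.004, 0, 0, -34, 0.04], [0.219, -0.1645, 0.004, 0, 0, -34, 0.04]]])

```text
clock: 55.87
eef_pos: [0.4503, -0.141, 0.2091]
ee_rot: [-0.0, 0.701, 0.713, -0.0]
contact_force: [1.0, 0.2, -0.9]
width: 0.554
```

```bash
python3 - <<'E'
from ov2 import *
plan((.53,-.141,.208,90.9),(.5805,-.141,.208,90.9))
p=manip.get_obs()["eef_pos"]
ov2("pics/s45.png","scene",(260,120,360,220),6,(p[0],p[1],.016),p[2]-.0541)
E
```

```text
clk 55.9 pos [ 0.4503 -0.141   0.2091] yaw 90.9 w 0.554 F [ 1.   0.2 -0.9] q [-0.44  0.24  1.88 -0.    1.02 -2.03]
[-0.0013, 0.0797, 0.001] [-0.07, -0.01, 0.02] rows>= 2
[-0.0021, 0.1302, 0.001] [-0.07, -0.01, 0.02] rows>= 4
```

View pics/s45.png

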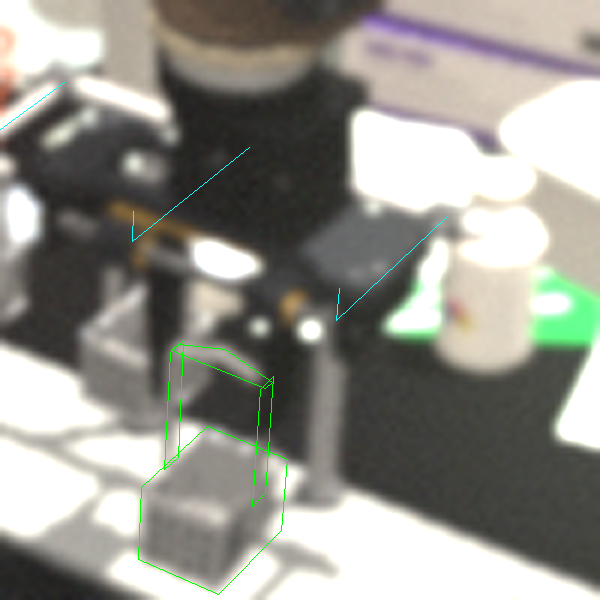

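Emit:
step_arm(commands=[[[0, 0.01, 0, 0, 0, 0, 0.04], [-0.001, 0.03, 0, 0, 0, 0, 0.04], [-0.001, 0.05, 0, 0, 0, 0, 0.04], [-0.001, 0.07, 0, 0, 0, 0, 0.04], [-0.0015, 0.08, 0, 0, 0, 0, 0.04], [-0.002, 0.093, 0, 0, 0, 0, 0.04], [-0.002, 0.105, 0, 0, 0, 0, 0.04], [-0.002, 0.117, 0, 0, 0, 0, 0.04], [-0.002, 0.127, 0, 0, 0, 0, 0.04], [-0.002, 0.13, 0, 0, 0, 0, 0.04], [-0.002, 0.13, 0, 0, 0, 0, 0.04], [-0.002, 0.13, 0, 0, 0, 0, 0.04]]])

```text
clock: 56.92
eef_pos: [0.5799, -0.1409, 0.2095]
ee_rot: [-0.0, 0.701, 0.713, -0.0]
contact_force: [0.3, -0.5, -0.8]
width: 0.554
```

```bash
python3 - <<'E'
from ov2 import *
plan((.5805,-.141,.1745,90.9))
p=manip.get_obs()["eef_pos"]
ov2("pics/s46.png","scene",(270,115,360,205),6.6,(p[0],p[1],.016),p[2]-.0541)
E
```

```text
clk 56.9 pos [ 0.5799 -0.1409  0.2095] yaw 90.9 w 0.554 F [ 0.3 -0.5 -0.8] q [-0.35  0.42  1.59 -0.    1.12 -1.94]
[-0.0001, 0.0006, 0.035] [-0.04, -0.01, 0.03] rows>= 1
```

View pics/s46.png

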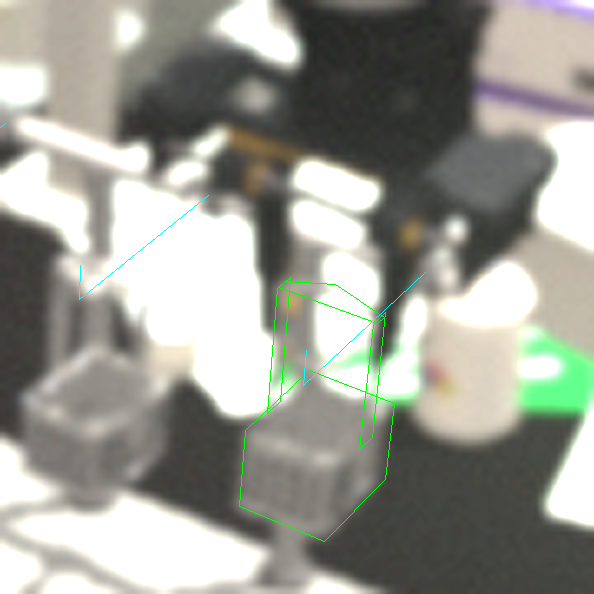

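Emit:
step_arm(commands=[[[0, 0, 0.01, 0, 0, 0, 0.04], [0, 0, 0.02, 0, 0, 0, 0.04], [0, 0, 0.028, 0, 0, 0, 0.04], [0, 0, 0.032, 0, 0, 0, 0.04], [0, 0, 0.033, 0, 0, 0, 0.04], [0, 0, 0.033, 0, 0, 0, 0.04]]])

```text
clock: 57.47
eef_pos: [0.5802, -0.1407, 0.1763]
ee_rot: [-0.0, 0.701, 0.713, -0.0]
contact_force: [0.0, -0.4, -1.3]
width: 0.558
```

Emit:
step_arm(commands=[[[0, 0, 0.001, 0, 0, 0, 0.04], [0, 0, 0.002, 0, 0, 0, 0.04], [0, 0, 0.002, 0, 0, 0, 0.04]]])

```text
clock: 57.72
eef_pos: [0.5804, -0.1407, 0.1749]
ee_rot: [0.0, 0.701, 0.713, 0.0]
contact_force: [0.1, -1.1, -0.9]
width: 0.556
```

Emit:
step_arm(commands=[[[0, 0, 0.001, 0, 0, 0, 0.04], [0, 0, 0.0015, 0, 0, 0, 0.04], [0, 0, 0.0015, 0, 0, 0, 0.04]]])

```text
clock: 57.97
eef_pos: [0.5804, -0.1407, 0.1735]
ee_rot: [0.0, 0.701, 0.713, 0.0]
contact_force: [-0.3, 0.2, 0.5]
width: 0.555
```

Emit:
step_arm(commands=[[[0, 0, 0.001, 0, 0, 0, 0.04], [0, 0, 0.001, 0, 0, 0, 0.056], [0, 0, 0.001, 0, 0, 0, 0.06], [0, 0, 0.001, 0, 0, 0, 0.065], [0, 0, 0.001, 0, 0, 0, 0.07], [0, 0, 0.001, 0, 0, 0, 0.075], [0, 0, 0.001, 0, 0, 0, 0.075], [0, 0, 0.001, 0, 0, 0, 0.075]]])

```text
clock: 58.63
eef_pos: [0.5803, -0.1407, 0.1723]
ee_rot: [-0.0, 0.701, 0.713, -0.0]
contact_force: [-0.4, 0.0, 0.2]
width: 0.786
```

Emit:
step_arm(commands=[[[0, 0, -0.01, 0, 0, 0, 0.075], [0, 0, -0.03, 0, 0, 0, 0.075], [0, 0, -0.06, 0, 0, 0, 0.075], [0, 0, -0.09, 0, 0, 0, 0.075], [0, 0, -0.11, 0, 0, 0, 0.075], [0, -0.03, -0.12, 0, 0, 0, 0.075], [0, -0.07, -0.12, 0, 0, 0, 0.075], [0, -0.11, -0.12, 0, 0, 0, 0.075], [-0.03, -0.13, -0.12, 0, 0, 0, 0.075], [-0.07, -0.13, -0.12, 0, 0, 0, 0.075], [-0.11, -0.13, -0.12, 0, 0, 0, 0.075], [-0.15, -0.13, -0.12, 0, 0, 0, 0.075], [-0.19, -0.13, -0.12, 0, 0, 0, 0.075], [-0.23, -0.13, -0.12, 0, 0, 0, 0.075], [-0.23, -0.13, -0.12, 0, 0, 0, 0.075], [-0.23, -0.13, -0.12, 0, 0, 0, 0.075]]])

```text
clock: 59.97
eef_pos: [0.4537, -0.3744, 0.2922]
ee_rot: [-0.0, 0.702, 0.712, -0.0]
contact_force: [1.0, 0.2, -0.7]
width: 0.784
```

```bash
python3 - <<'E'
from ov2 import *
plan()
for k in(0,):
  ov2("pics/s47.png","scene",(210,100,360,250),4,None,alpha=1.5,hooks=[])
  ov2("pics/t47.png","top",(170,110,370,240),4,None,alpha=1.5,hooks=[])
E
```

```text
clk 60.0 pos [ 0.4537 -0.3744  0.2922] yaw 90.8 w 0.784 F [ 1.   0.2 -0.7] q [-0.8   0.35  1.49 -0.    1.3  -2.39]
```

View pics/s47.png

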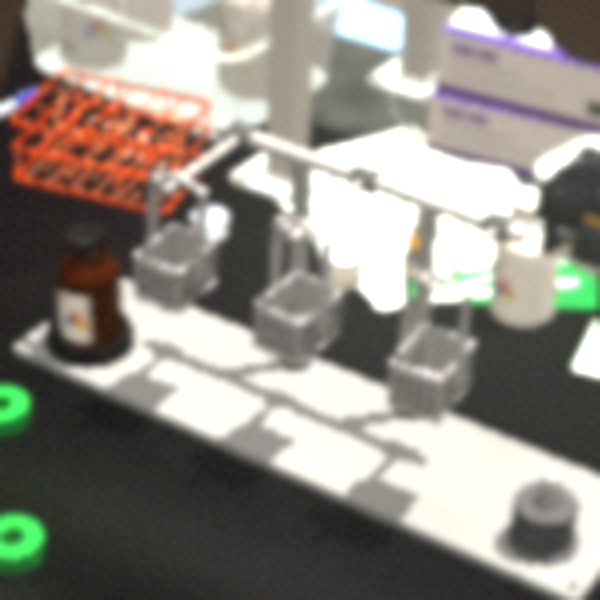

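View pics/t47.png

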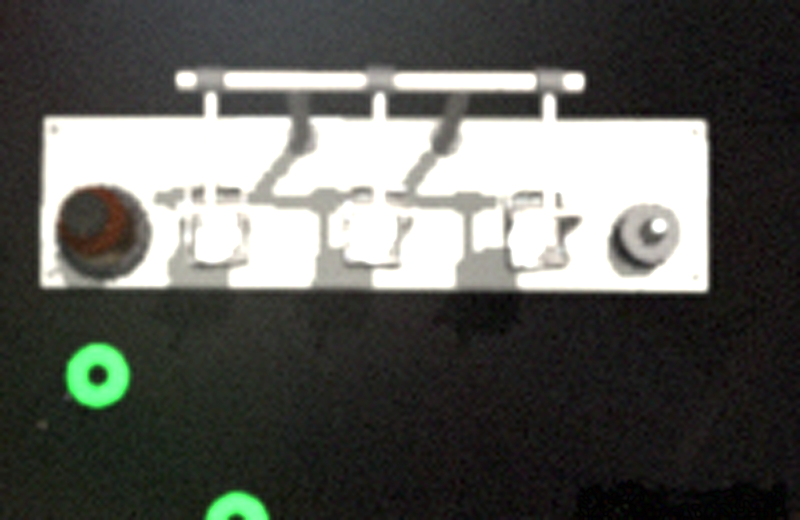

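Emit:
step_arm(commands=[[[0, 0, 0, 0, 0, 0, 0.075], [0, 0, 0, 0, 0, 0, 0.075], [0, 0, 0, 0, 0, 0, 0.075], [0, 0, 0, 0, 0, 0, 0.075], [0, 0, 0, 0, 0, 0, 0.075], [0, 0, 0, 0, 0, 0, 0.075], [0, 0, 0, 0, 0, 0, 0.075], [0, 0, 0, 0, 0, 0, 0.075], [0, 0, 0, 0, 0, 0, 0.075], [0, 0, 0, 0, 0, 0, 0.075], [0, 0, 0, 0, 0, 0, 0.075], [0, 0, 0, 0, 0, 0, 0.075], [0, 0, 0, 0, 0, 0, 0.075], [0, 0, 0, 0, 0, 0, 0.075], [0, 0, 0, 0, 0, 0, 0.075], [0, 0, 0, 0, 0, 0, 0.075], [0, 0, 0, 0, 0, 0, 0.075], [0, 0, 0, 0, 0, 0, 0.075]]])

```text
clock: 61.57
eef_pos: [0.4542, -0.3728, 0.2923]
ee_rot: [0.0, 0.701, 0.713, -0.0]
contact_force: [-0.1, -0.7, -0.0]
width: 0.79
```

```bash
python3 - <<'E'
from ov2 import *
a=[manip.camera("scene") for _ in range(4)]
d=cv2.absdiff(cv2.GaussianBlur(a[0],(5,5),0),cv2.GaussianBlur(a[3],(5,5),0))[130:210,240:340].max(); print("diff",d)
b=a[0];x0,y0=240,125;S=6
v=cv2.convertScaleAbs(cv2.resize(b[125:215,240:350],None,fx=S,fy=S,interpolation=cv2.INTER_CUBIC),alpha=1.5,beta=-20)
for p in((.577,.1062),(.5785,-.0173),(.5802,-.1407)):
    for g in geo(p[0],p[1],.016): cv2.polylines(v,[cv2.convexHull(((proj("scene",g+[0,0,.12])-[x0,y0]+.5)*S).astype(np.int32))],True,(0,255,0),1)
cv2.imwrite("pics/s48.png",v)
# bottle cap, triangulated
t=manip.camera("top"); cv2.imwrite("pics/t48.png",cv2.convertScaleAbs(cv2.resize(t[145:190,165:225],(800,600),interpolation=cv2.INTER_CUBIC),alpha=1.6))
E
```

```text
diff 2
```

View pics/s48.png

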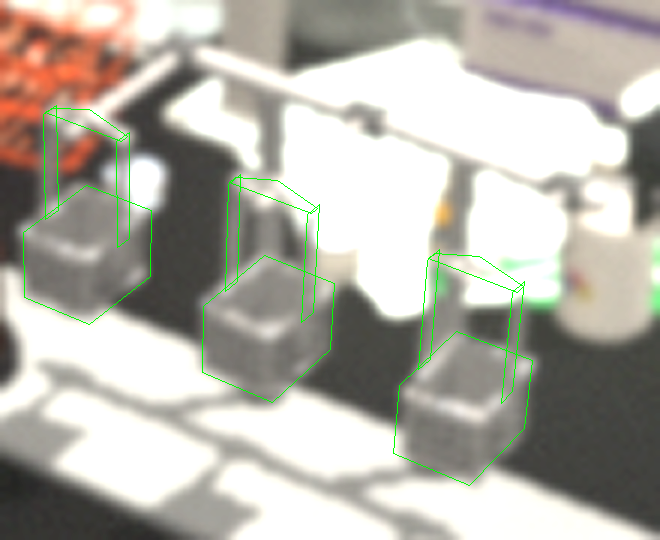

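View pics/t48.png

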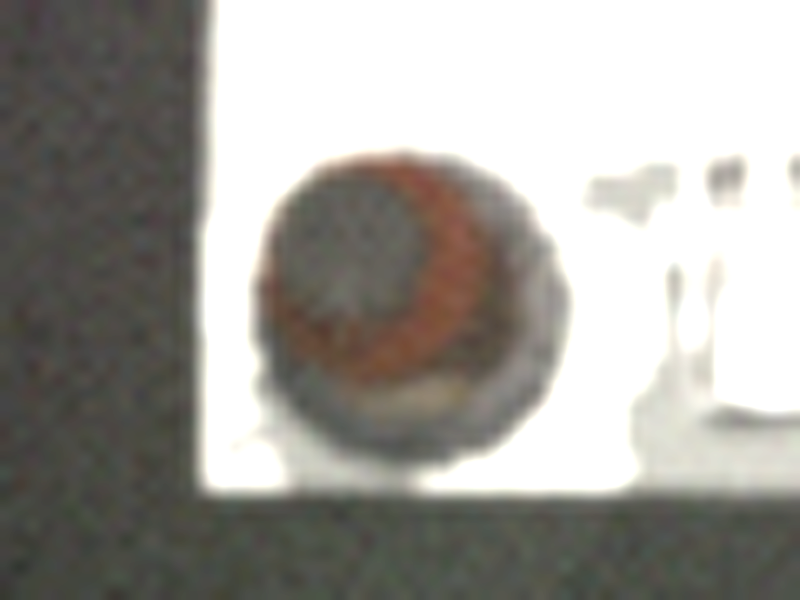

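```bash
python3 -c "
from workcell import manip
print(manip.job_done(), manip.get_obs()['clock'])"
```

```text
the job is handed in; nothing more can be done
the job is handed in; nothing more can be done
```

I put both grey ballast rings on the shaft and stood the brown bottle in the nest. Then I hung the three baskets one to a hook just behind the tips, and handed the job in at about 62 s. `job_done()` gives no verdict, so I don't know the score.

**Last checks:**
- **Baskets:** in the scene view all three line up with their expected hung outlines. Four successive frames differed by at most 2 grey levels, so I took them to be still.
- **Rings:** they look stacked flat and centred on the shaft. Only two were on the bench; I ignored the green look-alikes.
- **Bottle:** it looks upright and about 3 mm from the nest centre.
- **Pin:** I could not see it. I infer it is pressed because the bottle bottomed out at nearly the same height at two spots and stands upright.
- **Robot:** it was parked clear, with no contact force.

**What disagreed or went wrong:**
- **Fingertip height:** the fingers really end about 30 mm above the reported TCP. The first grasps therefore closed on air above the ring; I calibrated this from the images and corrected for it.
- **Third basket:** it was knocked aside during the run, so I located it again. I gripped it about 10 mm higher than usual, with the jaws turned about 5°, to clear the tall white bottle.
- **Bottle placing:** contact came about 5 mm higher than I had estimated for the nest floor, and one press reached about 36 N.
- **Camera agreement:** the two cameras differed by 2–3 mm.

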